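# Hang the caddies and clear the drainer

## Task

First hang the empty lipped caddy and the small lipped bin side by side on the top rail of the louvred panel, so that each lip catches behind the rail and each hangs level when let go. Then slide every board that is in the drainer up out of its slot and stand each upright, right down on the floor of a narrow bay of its own in the hanging caddy. Also push the drip tray fully home under the drainer, and leave the mug, tumbler, jar, spoons and bottle where they are.

Things in the scene. Friction and masses are not known exactly. Their poses are not given: they have to be found in the camera images.
- caddy: grey plastic open bin with a lip; starts upright on the table, 0.28 kg. Origin at the centre of its underside, z up, x towards the lipped long side, y along its 207 mm length. 92 mm (x) by 207 mm (y), rim 80 mm high, walls 3 mm. It may get knocked aside, standing or hanging
- bays (a point): middle of the caddy's inner floor, 4 mm above its underside, axes as the caddy's. Four narrow bays for one board each, 17 mm wide (y), 86 mm long (x), centred at y = -92, -42, +42 and +92 mm, between ribs 75 mm high; the wide middle space and the 27 mm gaps between bays are not bays
- handle (a point): centre of the caddy's carrying handle: a bar above the middle of the bin along the caddy's x, 12 mm thick (y), 84 mm long (x), 20 mm tall, 105 to 125 mm above the underside; this point is 115 mm above the underside, axes as the caddy's
- lip (a point): point on the underside of the caddy's lip, at caddy x = 53, y = 0, z = 76 mm. The lip stands out 18 mm from the back wall (outer face x = 46 mm) and is 120 mm long (y); a 4 mm flange at its outer edge (x = 60 to 64 mm) turns down to z = 52 mm, leaving a 14 mm slot, open downward, between wall and flange
- bin: small grey plastic open bin with a lip, the caddy's short sister: same section, 92 mm (x) by 72 mm (y), rim 80 mm high, no bays, 0.15 kg; starts upright on the table. Origin at the centre of its underside, z up, x towards the lipped side. It may get knocked aside too
- bin_handle (a point): centre of the small bin's handle, the same bar as the caddy's (12 mm thick in y, 84 mm long in x, 20 mm tall), 115 mm above the bin's underside; axes as the bin's
- bin_lip (a point): point on the underside of the small bin's lip, at bin x = 53, y = 0, z = 76 mm; same lip as the caddy's but 60 mm long (y)
- rail (a point): middle of the top edge of the fixed louvred panel's top rail, 130 mm above the table; rail 6 mm thick (x), 400 mm long (y), 18 mm tall; a louvre below, 3 mm proud of it, steadies what hangs. x points back through the panel to its posts (at y = +-191 mm). Bins hang on the -x side, their own x along this x, lip over the rail, underside 54 mm above the table
- drainer: fixed grey plastic drainer, 160 mm (x) by 240 mm (y); origin at the centre of its foot, front faces -x. Rack floor 45 mm above the table; four slots for boards, 12 mm wide (y) and 82 mm long (x), at y = -75, -25, +25 and +75 mm, between ribs that reach 90 mm above the table
- tray (a joint): how far the drip tray is drawn out of the drainer's front (m): 0 fully home, up to 0.075 out; slides with about 1.2 N of friction and stays where it is left
- tray_front (a point): centre of the drip tray's front face, 20 mm above the table; the plain front plate is 200 mm wide, z 3 to 37 mm. x points into the drainer (the way to push); at home it is flush with the drainer's front, 80 mm before the drainer's origin
- board0_c (a point): centre of a thin wooden board, 70 mm wide (x), 8 mm thick (y), 125 mm tall (z), 50 g, standing in one of the drainer's slots on its 70 mm edge; z along its height; turned end for end about z it is the same. All boards are alike; two to four are present
- board1_c (a point): centre of a thin wooden board, 70 mm wide (x), 8 mm thick (y), 125 mm tall (z), 50 g, standing in one of the drainer's slots on its 70 mm edge; z along its height; turned end for end about z it is the same. All boards are alike; two to four are present
- board2_c (a point): centre of a thin wooden board, 70 mm wide (x), 8 mm thick (y), 125 mm tall (z), 50 g, standing in one of the drainer's slots on its 70 mm edge; z along its height; turned end for end about z it is the same. All boards are alike; two to four are present
- board3_c (a point): centre of a thin wooden board, 70 mm wide (x), 8 mm thick (y), 125 mm tall (z), 50 g, standing in one of the drainer's slots on its 70 mm edge; z along its height; turned end for end about z it is the same. All boards are alike; two to four are present
- mug: white ceramic mug, 80 mm across, 92 mm tall; origin at its underside; leave alone
- tumbler: red plastic tumbler, 70 mm across, 105 mm tall; origin at its underside; leave alone
- jar: upturned glass jar standing on its steel lid, 72 mm across, 110 mm tall; origin at its underside; leave alone
- spoon0: steel spoon lying on the table; leave alone
- spoon1: steel spoon lying on the table; leave alone
- bottle: white plastic bottle, 56 mm across, 155 mm tall; origin at its underside; leave alone
There are look-alikes about, which are no part of the job. Leave any turquoise look-alike of the part that bears board1_c alone.

How it is judged:
By the outcome, as a careful person would: the job done as asked, in the order asked, and still so for the second after the job is handed in, with the robot touching nothing.
Of board0, board1, board2, board3 only 2 to 4 are there at a start; the rules pass over those that are not, and their reading is None.
At some moment in a run one of caddy, bin may be knocked a few centimetres aside while the robot is not near it.
It also fails if it takes over 210 s, if anything falls off the work surface, if the arm or the gripper's body presses on something with over 40 N, if the wrist force passes 120 N, or if a joint passes its speed limit or range.

## Robot

A 6-joint arm with a two-finger parallel gripper is mounted at the origin on the work surface. World frame = base frame: x ahead of the robot, y to its left, z up, the work surface at z = 0. Lengths are in mm, angles in rad, forces in N, time in s.
With the tool pointing down it reaches from about 300 to 775 mm from the base axis. Payload 14.6 kg.
Tool frame: the origin (TCP) lies at the very end of the fingers, on their centre line; the grasp point (between the pads) lies 19 mm behind it; z points along the fingers, y is the line along which they close (so a half turn about z gives the same grasp; the last joint's range is limited). The gripper opens to 94 mm and grips with 3 to 60 N. Pads are 16 mm wide; open, the fingers measure 119 mm over their backs; the gripper's body (75 mm by 177 mm) begins 78 mm behind the grasp point.
Start: joints at [-1.209, 0.3, 1.521, -0, 1.321, -0.067], TCP at [228.671, -500.199, 205.446] pointing down, gripper open.
Joint ranges: [-3.03, 3.03], [-0.79, 2.21], [0.23, 2.52], [-1.04, 4.18], [0, 3.07], [-2.55, 2.55]. Speed limits (rad/s): [2.22, 2.22, 2.57, 3.14, 3.14, 3.14].

## Interface

Orientations are given as a unit quaternion [x, y, z, w].
In Python, from plant import manip gives the robot as it stands.
- The arm moves only by the tool apply_moves, never from a script. Its argument "deltas" is a list of rows, each an object of numbers: "tx", "ty", "tz": the shift along the tool's x, y, z as a fraction of full scale; "ax", "ay", "az": the turn, a rotation vector about the tool's x, y, z as a fraction of full scale; "fingers": the closure, from 0 (fully open) to 1 (shut). In form: [{"tx": .., "ty": .., "tz": .., "ax": .., "ay": .., "az": .., "fingers": ..}, ...]. A call has exactly 8 rows; each row shifts and turns the commanded pose from where the row before left it, along the tool's axes as they then stand; what a row does not reach is not made up. Full scale, the value 1, is 0.04 m for a shift and 0.1 rad for a turn. A row lasts 1/12 s, in which the tool goes at most 41.7 mm and 7.16 degrees, less where a joint would pass 70% of its speed; a pose out of reach is approached as far as the arm can. A call with a number of a shift or a turn outside -1 to 1 is refused whole. A call with a gripper value outside its range is refused whole. The fingers move at their own pace and stop on an object; "force" is the grip in N (left out, the last holds). Time passes only in rows, so rows that do not move let the fingers close, or fill a call up. It gives the time, the measured TCP pose, the force, the opening and the grip force at its end, in the units of the state.
- manip.state(): the state, without advancing time (a new reading comes with each control period).
- manip.snapshot(name): name is "scene" or "side" or "wrist"; returns a dict with "color" (400x640x3 uint8, red, green, blue), "fx", "fy", "cx", "cy" (pixels), "rvec" (rotation vector, rad) and "tvec" (3), from world to camera coordinates, as OpenCV has them. Camera axes: x right, y down, z forward; pixel columns grow to the right and rows downward; lengths in mm; the calibration is good to about 2 mm. A picture is of the moment at which its call begins. There is no depth.
- manip.job_done(): hands the job in; it is judged then, once.
The state is a dict: "clock": time; "q": joint angles; "joint_vel": joint speeds; "tau": joint torques, N m; "tool_pos": TCP position; "ee_rot": TCP orientation; "contact_force": force on the tool from outside, world axes, zero at the start; "moment": the same for the moment, N m; "opening": finger opening in mm; "finger_force": force on a finger pad.
Only numpy, scipy, OpenCV 4.12 (cv2) and the standard library are available. Lean on these libraries where they do the work, as an engineer would, in place of code of your own. Each camera call takes 0.05 s, during which the arm holds its last target. There are 200 camera calls.

## Working session

There is one attempt and no reset: what is moved stays moved. The work goes in short steps, Python scripts to look and compute and a tool call to move; the robot and the scene stay as the last step left them, time stands still between calls to the robot, and variables do not carry over. Pictures are saved under pics/ and viewed, at most 14 in all, crops included, and the job is handed in when it is done.

Besides the shell and the picture viewer there is one more tool, called as name(argument=value, ...) on one line, values as JSON. apply_moves: Moves the arm, as the interface text tells. Shift numbers are shares of 0.04 m and turn numbers shares of 0.1 rad, none past 1 either way. Its arguments: {"type":"object","properties":{"deltas":{"type":"array","items":{"type":"object","properties":{"tx":{"type":"number"},"ty":{"type":"number"},"tz":{"type":"number"},"ax":{"type":"number"},"ay":{"type":"number"},"az":{"type":"number"},"fingers":{"type":"number"}}}},"force":{"type":"number"}},"required":["deltas"]}

```bash
ls; mkdir -p pics
cat > h.py <<'E'
import numpy as np, cv2
from plant import manip
def snap(n):
    s=manip.snapshot(n); R=cv2.Rodrigues(np.array(s['rvec'],float))[0]; s['R']=R; s['t']=np.array(s['tvec'],float).ravel()
    s['C']=-R.T@s['t']; return s
def ray(s,u,v):
    d=s['R'].T@np.array([(u-s['cx'])/s['fx'],(v-s['cy'])/s['fy'],1.]); return s['C'],d
def onz(s,u,v,z):
    C,d=ray(s,u,v); return C+d*(z-C[2])/d[2]
def proj(s,P):
    p=s['R']@np.array(P,float)+s['t']; return np.array([p[0]/p[2]*s['fx']+s['cx'],p[1]/p[2]*s['fy']+s['cy']])
def tri(s1,p1,s2,p2):
    C1,d1=ray(s1,*p1);C2,d2=ray(s2,*p2);A=np.stack([d1,-d2],1);l=np.linalg.lstsq(A,C2-C1,rcond=None)[0]
    a=C1+d1*l[0];b=C2+d2*l[1];return (a+b)/2,np.linalg.norm(a-b)
def save(s,name,crop=None,k=1):
    im=s['color'][:,:,::-1]
    if crop: x0,y0,x1,y1=crop; im=im[y0:y1,x0:x1]
    cv2.imwrite('pics/'+name+'.png',cv2.resize(im,None,fx=k,fy=k,interpolation=cv2.INTER_CUBIC))
E
python3 - <<'E'
from h import *
import pickle
S={n:snap(n) for n in('scene','side')}
pickle.dump(S,open('S0.pkl','wb'))
for n in S: save(S[n],n+'0',k=1.25); print(n,S[n]['C'],S[n]['fx'])
st=manip.state();print(st)
E
```

```text
pics
scene [1535.65790982 -665.45275978  879.30720421] 475.76427237795036
side [  99.71575186 1056.82159386  794.07865734] 451.35025373084767
{'clock': 0.1, 'q': array([-1.20859402e+00,  3.00410621e-01,  1.52150201e+00,  4.30295955e-06,
        1.32068421e+00, -6.65760876e-02]), 'joint_vel': array([ 7.58009862e-04, -3.94608971e-04, -1.11601007e-03,  2.21609667e-04,
       -1.37128508e-03, -9.96233157e-05]), 'tau': array([ 9.81428857e-04, -5.32649016e+01, -3.53285229e+01,  7.09335739e-02,
        2.35088967e-02, -6.43217754e-05]), 'tool_pos': array([ 228.59861221, -499.99566638,  204.95294846]), 'ee_rot': array([ 9.77106516e-01,  2.12750099e-01, -7.18846121e-05, -4.96926134e-04]), 'contact_force': array([-0.00811706,  0.5382923 ,  0.01852047]), 'moment': array([-0.04039779, -0.0454887 , -0.0047548 ]), 'finger_force': 0.0, 'opening': 93.65635231070692}
```

View pics/scene0.png

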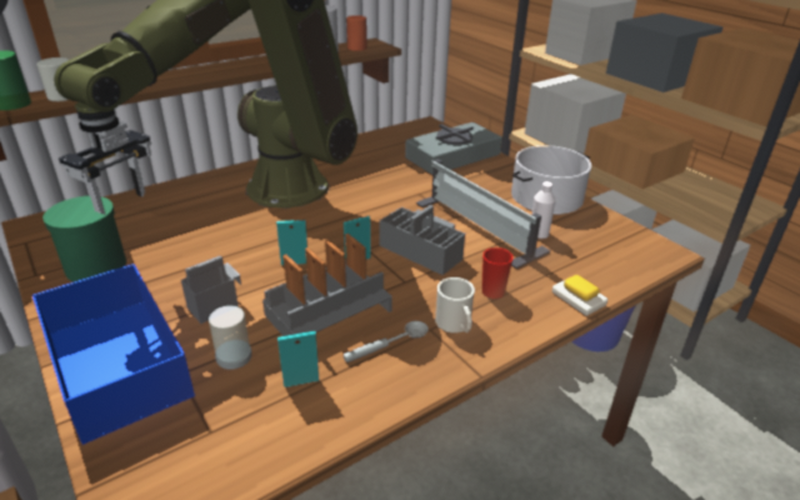

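View pics/side0.png

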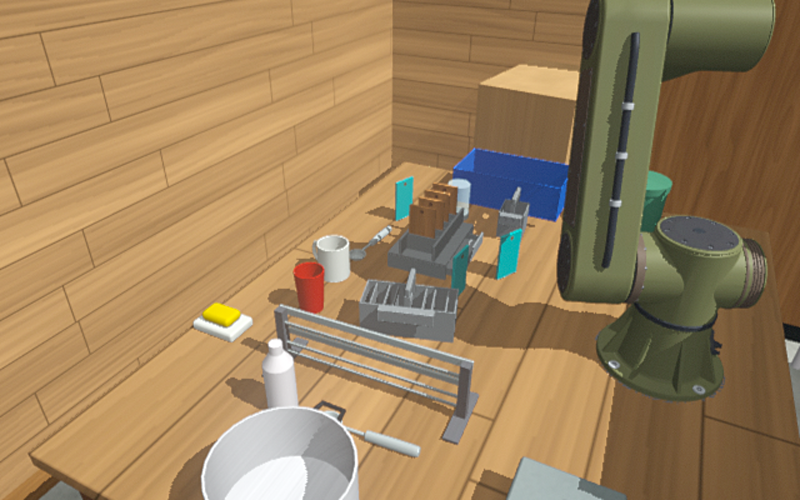

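The scene picture shows four wooden boards in the drainer near (325,265). The caddy is at (422,235), the small bin at (210,285), the rail running from (435,165) to (537,240). The turquoise look-alikes are at (292,240), (358,237) and (298,358). The blue box at (110,350) and the grey stove (455,145) are other possible confusions.

Run:
```python
from h import *
import pickle
S=pickle.load(open('S0.pkl','rb'))
save(S['scene'],'sceneA',(140,120,400,275),3)
save(S['scene'],'sceneB',(295,120,445,230),5)
save(S['side'],'sideA',(210,120,430,370),2.3)
```

```text
(no output)
```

View pics/sceneA.png

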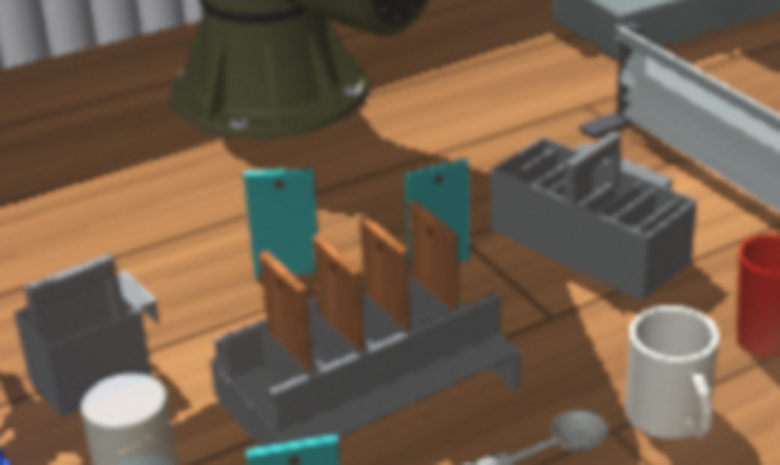

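View pics/sceneB.png

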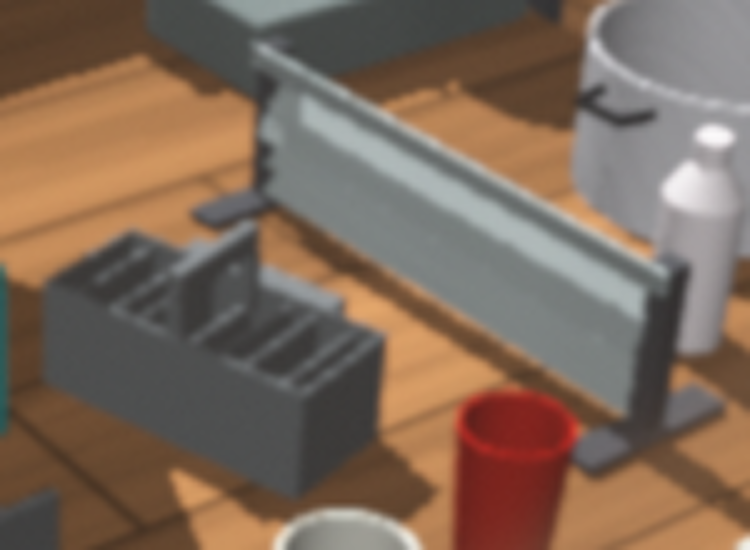

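View pics/sideA.png

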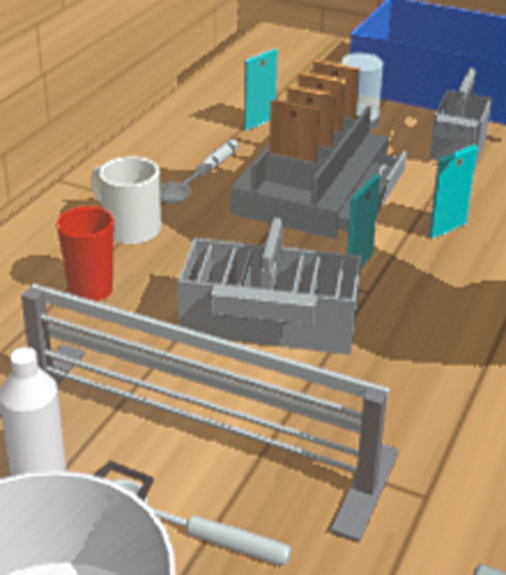

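The crops confirm it: wooden boards in all four slots, with their tops at sceneA (285,265), (340,245), (385,230) and (435,215). The caddy rim corners are at sceneB (45,287), (130,232), (383,337) and (305,400), and the rail's top edge runs from (262,45) to (660,270). The tray front is drawn out on the robot side, at sideA (395,170).

Run:
```python
from h import *
import pickle
S=pickle.load(open('S0.pkl','rb'));a,b=S['scene'],S['side']
A=lambda u,v:(140+u/3,120+v/3);B=lambda u,v:(295+u/5,120+v/5);D=lambda u,v:(210+u/2.3,120+v/2.3)
np.set_printoptions(precision=0,suppress=True)
def P(n,s,p,z): print(n,onz(s,*p,z))
for p in [(45,287),(130,232),(383,337),(305,400)]: P('caddy rim scene',a,B(*p),80)
for p in [(192,240),(360,260),(180,285),(355,305)]: P('caddy rim side',b,D(*p),80)
for p in [(252,222),(178,270)]: P('handle sc',a,B(*p),125)
P('handle side',b,D(278,222),125);P('handle side near',b,D(271,248),125)
P('rail sc',a,B(262,45),130);P('rail sc',a,B(660,270),130)
P('rail sd',b,D(30,288),130);P('rail sd',b,D(385,388),130)
for p in [(30,300),(110,260),(150,345)]: P('bin sc',a,A(*p),80)
P('bin handle',a,A(30,290),125);P('bin handle',a,A(113,258),125)
for p in [(470,72)]:P('bin handle sd',b,D(*p),125)
for p,q in [((263,253),(310,272)),((315,235),(362,258)),((362,217),(410,240)),((412,203),(458,225))]: P('board top',a,A(*p),170);P('  ',a,A(*q),170)
for p in [(272,100),(320,108),(312,70),(358,68)]: P('board top sd',b,D(*p),170)
P('drainer base',a,A(270,440),0);P('drainer base',a,A(215,385),0);P('drainer base',a,A(505,385),0)
P('drainer base sd',b,D(233,205),0);P('drainer base sd',b,D(335,232),0)
P('tray sd top',b,D(403,152),37);P('tray sd top',b,D(385,195),37)
P('tray sc top',a,A(518,352),37);P('tray sc bot',a,A(517,385),3)
P('tq base',a,A(262,275),0);P('tq base',a,A(310,270),0);P('tq base',b,D(360,270),0);P('tq',b,D(377,240),0);P('tq base',b,D(433,237),0);P('tq',b,D(470,220),0)
```

```text
caddy rim scene [436.  56.  80.]
caddy rim scene [407. 143.  80.]
caddy rim scene [602. 201.  80.]
caddy rim scene [631. 115.  80.]
caddy rim side [625. 127.  80.]
caddy rim side [424.  72.  80.]
caddy rim side [592. 215.  80.]
caddy rim side [398. 158.  80.]
handle sc [503. 170. 125.]
handle sc [526.  95. 125.]
handle side [519. 105. 125.]
handle side near [504. 158. 125.]
rail sc [307. 329. 130.]
rail sc [695. 341. 130.]
rail sd [698. 352. 130.]
rail sd [305. 329. 130.]
bin sc [ 393. -429.   80.]
bin sc [ 371. -344.   80.]
bin sc [ 518. -363.   80.]
bin handle [ 442. -438.  125.]
bin handle [ 435. -359.  125.]
bin handle sd [ 435. -421.  125.]
board top [ 564. -266.  170.]
   [ 612. -246.  170.]
board top [ 564. -216.  170.]
   [ 618. -198.  170.]
board top [ 561. -167.  170.]
   [ 617. -149.  170.]
board top [ 565. -117.  170.]
   [ 619. -101.  170.]
board top sd [ 627. -107.  170.]
board top sd [ 560. -114.  170.]
board top sd [ 618. -222.  170.]
board top sd [ 561. -260.  170.]
drainer base [ 606. -296.    0.]
drainer base [ 507. -305.    0.]
drainer base [660. -76.   0.]
drainer base sd [675. -85.   0.]
drainer base sd [516. -86.   0.]
tray sd top [ 488. -285.   37.]
tray sd top [ 470. -153.   37.]
tray sc top [663. -64.  37.]
tray sc bot [669. -69.   3.]
tq base [ 368. -189.   -0.]
tq base [ 387. -143.    0.]
tq base [453. -17.   0.]
tq [457. -94.   0.]
tq base [ 391. -137.    0.]
tq [ 357. -203.    0.]
```

apply_moves(deltas=[{"tz":-0.91,"az":-1},{"tz":-0.91,"az":-1},{"tz":-0.91,"az":-1},{"tz":-0.91,"az":-1},{"az":-1},{"az":-1},{"az":-1},{"az":-1}])

```text
validation failed for argument at $.de...
```

apply_moves(deltas=[{"az":-1},{"az":-1},{"az":-1},{"az":-1},{"az":-1},{"az":-1},{"az":-0.3},{}])

```text
validation failed for argument at $.de...
```

apply_moves(deltas=[{"tx":0.68,"ty":0.56},{"tx":0.68,"ty":0.56},{"tx":0.68,"ty":0.56},{"tx":0.68,"ty":0.56},{"tx":0.68,"ty":0.56},{"tx":0.68,"ty":0.56},{"tx":0.68,"ty":0.56},{"tx":0.68,"ty":0.56}])

```text
validation failed for argument at $.de...
```

apply_moves(deltas=[{"tx":0.68,"ty":0.56},{"tx":0.68,"ty":0.56},{"tx":0.68,"ty":0.56},{"tx":0.68,"ty":0.56},{"tx":0.68,"ty":0.56},{"tx":0.68,"ty":0.56},{"tx":0.68,"ty":0.56},{"tx":0.68,"ty":0.56}])

```text
validation failed for argument at $.de...
```

apply_moves(deltas=[{"tx":0.68,"ty":0.56},{"tx":0.68,"ty":0.56},{"tx":0.68,"ty":0.56},{"tx":0.68,"ty":0.56},{},{},{},{}])

```text
validation failed for argument at $.de...
```

```bash
cat >> h.py <<'E'
from scipy.spatial.transform import Rotation as Ro
def plan(pos=None,yaw=None,quiet=0):
    "translation in tool axes (units of 40mm) at present attitude, then yaw change (tool x heading, deg, mod 180) in az units; prints tilt too"
    st=manip.state(); R=Ro.from_quat(st['ee_rot']).as_matrix(); p=np.array(st['tool_pos'])
    h=np.degrees(np.arctan2(R[1,0],R[0,0]))
    print('t %.2f pos'%st['clock'],p.round(1),'head %.2f'%h,'zdir',R[:,2].round(3),'F',np.round(st['contact_force'],1),'open %.1f'%st['opening'],'ff %.1f'%st['finger_force'],'j6 %.2f'%st['q'][5])
    if yaw is not None: d=(yaw-h+90)%180-90; print(' az units %.2f (turn %.2f deg)'%(-np.radians(d)/.1,d)); h=h+d
    if pos is not None:
        x=np.array([np.cos(np.radians(h)),np.sin(np.radians(h)),0]);y=np.array([x[1],-x[0],0]);d=np.array(pos)-p
        print(' after turn: tx %.3f ty %.3f tz %.3f units'%(d@x/40,d@y/40,-d[2]/40))
E
python3 - <<'E'
from h import *
import pickle
plan()
w=snap('wrist');pickle.dump(w,open('w1.pkl','wb'));print(w['C'],w['fx'],w['R'][2]);save(w,'w1',k=1.25)
E
```

```text
t 0.10 pos [ 228.6 -500.   205. ] head 24.57 zdir [-0.     0.001 -1.   ] F [-0.   0.5  0. ] open 93.7 ff 0.0 j6 -0.07
[ 294.18579603 -469.37835549  384.51453599] 342.94928106052066 [-0.22547362 -0.1014095  -0.96895705]
```

View pics/w1.png

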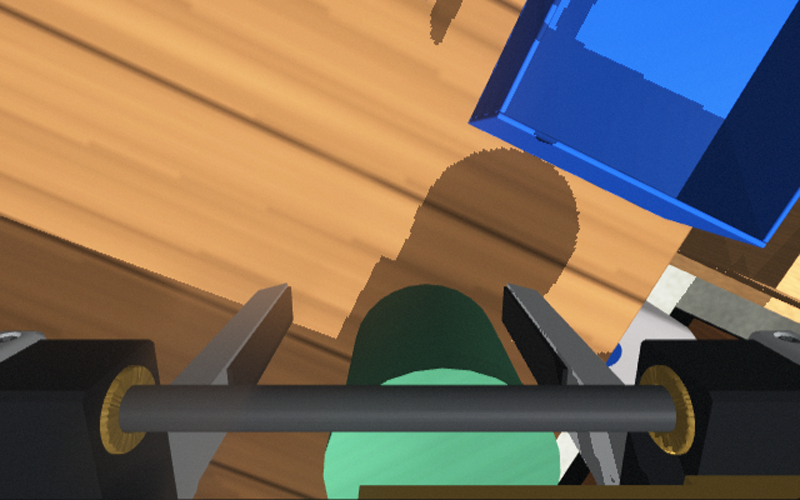

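The wrist picture shows the fingers at the bottom, the green bucket under them and the blue box at upper right. The arm has not moved yet because rows need every key.

apply_moves(deltas=[{"tx":0,"ty":0,"tz":-0.91,"ax":0,"ay":0,"az":-1,"fingers":0},{"tx":0,"ty":0,"tz":-0.91,"ax":0,"ay":0,"az":-1,"fingers":0},{"tx":0,"ty":0,"tz":-0.91,"ax":0,"ay":0,"az":-1,"fingers":0},{"tx":0,"ty":0,"tz":-0.91,"ax":0,"ay":0,"az":-1,"fingers":0},{"tx":0,"ty":0,"tz":0,"ax":0,"ay":0,"az":-1,"fingers":0},{"tx":0,"ty":0,"tz":0,"ax":0,"ay":0,"az":-1,"fingers":0},{"tx":0,"ty":0,"tz":0,"ax":0,"ay":0,"az":-1,"fingers":0},{"tx":0,"ty":0,"tz":0,"ax":0,"ay":0,"az":-1,"fingers":0}], force=20)

```text
clock: 0.82
tool_pos: [228.7, -500.1, 350.9]
ee_rot: [0.816, 0.578, 0.0, -0.0]
contact_force: [-0.5, 0.7, 0.3]
opening: 94.0
finger_force: 0.0
```

apply_moves(deltas=[{"az":-1,"fingers":0},{"az":-1,"fingers":0},{"az":-1,"fingers":0},{"az":-1,"fingers":0},{"az":-1,"fingers":0},{"az":-1,"fingers":0},{"az":-0.3,"fingers":0},{"az":0,"fingers":0}])

```text
validation failed for argument at $.de...
```

apply_moves(deltas=[{"tx":0,"ty":0,"tz":0,"ax":0,"ay":0,"az":-1,"fingers":0},{"tx":0,"ty":0,"tz":0,"ax":0,"ay":0,"az":-1,"fingers":0},{"tx":0,"ty":0,"tz":0,"ax":0,"ay":0,"az":-1,"fingers":0},{"tx":0,"ty":0,"tz":0,"ax":0,"ay":0,"az":-1,"fingers":0},{"tx":0,"ty":0,"tz":0,"ax":0,"ay":0,"az":-1,"fingers":0},{"tx":0,"ty":0,"tz":0,"ax":0,"ay":0,"az":-1,"fingers":0},{"tx":0,"ty":0,"tz":0,"ax":0,"ay":0,"az":-0.3,"fingers":0},{"tx":0,"ty":0,"tz":0,"ax":0,"ay":0,"az":0,"fingers":0}])

```text
clock: 1.48
tool_pos: [228.7, -500.2, 350.8]
ee_rot: [0.598, 0.802, 0.0, -0.0]
contact_force: [-0.5, -0.1, -0.1]
opening: 93.9
finger_force: 0.0
```

apply_moves(deltas=[{"tx":0.68,"ty":0.56,"tz":0,"ax":0,"ay":0,"az":0,"fingers":0},{"tx":0.68,"ty":0.56,"tz":0,"ax":0,"ay":0,"az":0,"fingers":0},{"tx":0.68,"ty":0.56,"tz":0,"ax":0,"ay":0,"az":0,"fingers":0},{"tx":0.68,"ty":0.56,"tz":0,"ax":0,"ay":0,"az":0,"fingers":0},{"tx":0.68,"ty":0.56,"tz":0,"ax":0,"ay":0,"az":0,"fingers":0},{"tx":0.68,"ty":0.56,"tz":0,"ax":0,"ay":0,"az":0,"fingers":0},{"tx":0.68,"ty":0.56,"tz":0,"ax":0,"ay":0,"az":0,"fingers":0},{"tx":0.68,"ty":0.56,"tz":0,"ax":0,"ay":0,"az":0,"fingers":0}])

```text
clock: 2.15
tool_pos: [338.9, -239.0, 351.1]
ee_rot: [0.599, 0.801, -0.0, 0.0]
contact_force: [0.8, 0.1, 0.4]
opening: 94.1
finger_force: 0.0
```

apply_moves(deltas=[{"tx":0.68,"ty":0.56,"tz":0,"ax":0,"ay":0,"az":0,"fingers":0},{"tx":0.68,"ty":0.56,"tz":0,"ax":0,"ay":0,"az":0,"fingers":0},{"tx":0.68,"ty":0.56,"tz":0,"ax":0,"ay":0,"az":0,"fingers":0},{"tx":0.68,"ty":0.56,"tz":0,"ax":0,"ay":0,"az":0,"fingers":0},{"tx":0.68,"ty":0.56,"tz":0,"ax":0,"ay":0,"az":0,"fingers":0},{"tx":0.68,"ty":0.56,"tz":0,"ax":0,"ay":0,"az":0,"fingers":0},{"tx":0.68,"ty":0.56,"tz":0,"ax":0,"ay":0,"az":0,"fingers":0},{"tx":0.68,"ty":0.56,"tz":0,"ax":0,"ay":0,"az":0,"fingers":0}])

```text
clock: 2.82
tool_pos: [449.0, 20.7, 351.1]
ee_rot: [0.599, 0.801, 0.0, 0.0]
contact_force: [1.2, -1.2, 0.5]
opening: 94.0
finger_force: 0.0
```

Run:
```python
from h import *
import pickle
plan((505,150,350),106.6)
w=snap('wrist');pickle.dump(w,open('w2.pkl','wb'));print(w['C'],w['R'][2]);save(w,'w2',k=1.25)
```

```text
t 2.82 pos [449.   20.7 351.1] head 106.40 zdir [ 0. -0. -1.] F [ 1.2 -1.2  0.5] open 94.0 ff 0.0 j6 -0.32
 az units -0.03 (turn 0.20 deg)
 after turn: tx 2.697 ty 2.266 tz 0.028 units
[429.10282493  90.43338843 530.66112093] [ 0.0697258  -0.23722408 -0.96894946]
```

View pics/w2.png

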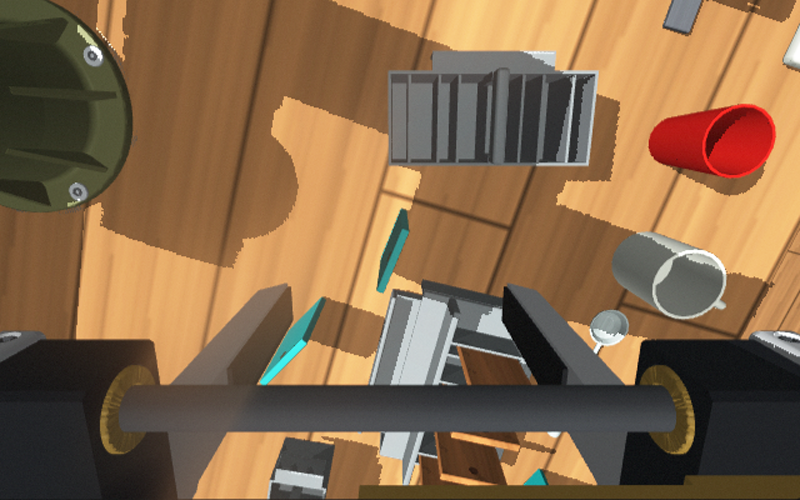

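The wrist picture shows the caddy upright. Its rim corners are at (390,71), (598,71), (590,165) and (388,164), the handle runs (503,69) to (497,163), and the lip faces up in the picture at (493,58).

Run:
```python
from h import *
import pickle
w=pickle.load(open('w2.pkl','rb'))
np.set_printoptions(precision=1,suppress=True)
k=lambda p:(p[0]/1.25,p[1]/1.25)
c=[onz(w,*k(p),80) for p in [(389,71),(598,71),(590,165),(388,164)]]
print(np.array(c),np.mean(c,0))
for i in range(4): d=c[(i+1)%4]-c[i];print(np.linalg.norm(d),np.degrees(np.arctan2(d[1],d[0])))
h=[onz(w,*k(p),125) for p in [(503,69),(499.5,163)]];d=h[0]-h[1];print(h,np.linalg.norm(d),np.degrees(np.arctan2(d[1],d[0])))
print('tumbler rim',onz(w,*k((740,141)),105),'tq base',[onz(w,*k(p),0) for p in [(378,290),(402,210)]],[onz(w,*k(p),125) for p in [(325,298),(262,383)]])
print('tray front top',[onz(w,*k(p),37) for p in [(393,292),(372,385)]])
```

```text
[[404.  149.2  80. ]
 [601.  206.9  80. ]
 [628.7 120.3  80. ]
 [427.9  62.6  80. ]] [515.4 134.7  80. ]
205.26531357925523 16.325100361530463
90.86977436701335 -72.24926740730551
208.97169961126042 -163.9567054242981
89.82542856486322 105.40458708097347
[array([502.7, 173.2, 125. ]), array([527.3,  95.4, 125. ])] 81.60442127807113 107.5450702705235
tumbler rim [747.6 180.5 105. ] tq base [array([ 459.9, -102.2,    0. ]), array([460. ,   8.2,   0. ])] [array([403.7, -80. , 125. ]), array([ 362.7, -192.2,  125. ])]
tray front top [array([476. , -86.1,  37. ]), array([ 485.6, -216.4,   37. ])]
```

apply_moves(deltas=[{"tx":0.566,"ty":0.596,"tz":0,"ax":0,"ay":0,"az":0,"fingers":0.3},{"tx":0.566,"ty":0.596,"tz":0,"ax":0,"ay":0,"az":0,"fingers":0.3},{"tx":0.566,"ty":0.596,"tz":0,"ax":0,"ay":0,"az":0,"fingers":0.3},{"tx":0.566,"ty":0.596,"tz":0,"ax":0,"ay":0,"az":0,"fingers":0.3},{"tx":0,"ty":0,"tz":1,"ax":0,"ay":0,"az":0,"fingers":0.3},{"tx":0,"ty":0,"tz":1,"ax":0,"ay":0,"az":0,"fingers":0.3},{"tx":0,"ty":0,"tz":1,"ax":0,"ay":0,"az":0,"fingers":0.3},{"tx":0,"ty":0,"tz":1,"ax":0,"ay":0,"az":0,"fingers":0.3}])

```text
clock: 3.53
tool_pos: [514.0, 132.9, 189.2]
ee_rot: [0.599, 0.801, 0.0, 0.0]
contact_force: [0.8, 0.9, -0.0]
opening: 65.8
finger_force: 0.0
```

apply_moves(deltas=[{"tx":0,"ty":0,"tz":0.6,"ax":0,"ay":0,"az":0,"fingers":0.3},{"tx":0,"ty":0,"tz":0.6,"ax":0,"ay":0,"az":0,"fingers":0.3},{"tx":0,"ty":0,"tz":0.6,"ax":0,"ay":0,"az":0,"fingers":0.3},{"tx":0,"ty":0,"tz":0.525,"ax":0,"ay":0,"az":0,"fingers":0.3},{"tx":0,"ty":0,"tz":0,"ax":0,"ay":0,"az":0,"fingers":0.3},{"tx":0,"ty":0,"tz":0,"ax":0,"ay":0,"az":0,"fingers":1},{"tx":0,"ty":0,"tz":0,"ax":0,"ay":0,"az":0,"fingers":1},{"tx":0,"ty":0,"tz":0,"ax":0,"ay":0,"az":0,"fingers":1}], force=25)

```text
clock: 4.2
tool_pos: [515.2, 132.9, 99.6]
ee_rot: [0.598, 0.801, 0.001, 0.001]
contact_force: [0.0, -0.2, 0.1]
opening: 49.5
finger_force: 0.0
```

apply_moves(deltas=[{"tx":0,"ty":0,"tz":0,"ax":0,"ay":0,"az":0,"fingers":1},{"tx":0,"ty":0,"tz":0,"ax":0,"ay":0,"az":0,"fingers":1},{"tx":0,"ty":0,"tz":0,"ax":0,"ay":0,"az":0,"fingers":1},{"tx":0,"ty":0,"tz":0,"ax":0,"ay":0,"az":0,"fingers":1},{"tx":0,"ty":0,"tz":0,"ax":0,"ay":0,"az":0,"fingers":1},{"tx":0,"ty":0,"tz":0,"ax":0,"ay":0,"az":0,"fingers":1},{"tx":0,"ty":0,"tz":0,"ax":0,"ay":0,"az":0,"fingers":1},{"tx":0,"ty":0,"tz":0,"ax":0,"ay":0,"az":0,"fingers":1}])

```text
clock: 4.87
tool_pos: [514.4, 132.8, 98.1]
ee_rot: [0.598, 0.801, -0.0, 0.0]
contact_force: [-0.9, 0.3, 1.4]
opening: 11.6
finger_force: 25.0
```

Run:
```python
from h import *
import pickle
plan()
w=snap('wrist');pickle.dump(w,open('w3.pkl','wb'));save(w,'w3',k=1.25)
```

```text
t 4.87 pos [514.4 132.8  98.1] head 106.50 zdir [-0. -0. -1.] F [-0.9  0.3  1.4] open 11.6 ff 25.0 j6 -0.10
```

View pics/w3.png

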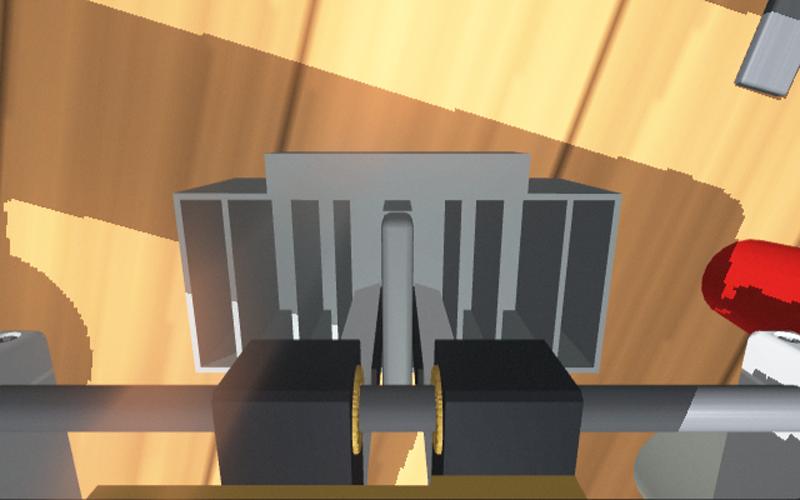

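The caddy's handle is gripped centrally (fingers at (398,300)), and the flange's outer edge runs from (265,153) to (529,153).

apply_moves(deltas=[{"tx":0,"ty":0,"tz":-0.4,"ax":0,"ay":0,"az":0,"fingers":1},{"tx":0,"ty":0,"tz":-0.6,"ax":0,"ay":0,"az":0,"fingers":1},{"tx":0,"ty":0,"tz":-0.6,"ax":0,"ay":0,"az":0,"fingers":1},{"tx":0,"ty":0,"tz":-0.6,"ax":0,"ay":0,"az":0,"fingers":1},{"tx":0,"ty":0,"tz":-0.6,"ax":0,"ay":0,"az":0.6,"fingers":1},{"tx":0,"ty":0,"tz":-0.3,"ax":0,"ay":0,"az":0.6,"fingers":1},{"tx":0,"ty":0,"tz":0,"ax":0,"ay":0,"az":0.6,"fingers":1},{"tx":0,"ty":0,"tz":0,"ax":0,"ay":0,"az":0.6,"fingers":1}])

```text
clock: 5.58
tool_pos: [514.5, 132.8, 222.5]
ee_rot: [0.691, 0.723, 0.0, 0.0]
contact_force: [-0.2, -0.3, -3.1]
opening: 11.8
finger_force: 25.0
```

apply_moves(deltas=[{"tx":0.5,"ty":0.1,"tz":0,"ax":0,"ay":0,"az":0,"fingers":1},{"tx":0.5,"ty":0.1,"tz":0,"ax":0,"ay":0,"az":0,"fingers":1},{"tx":0.5,"ty":0.1,"tz":0,"ax":0,"ay":0,"az":0,"fingers":1},{"tx":0.5,"ty":0.1,"tz":0,"ax":0,"ay":0,"az":0,"fingers":1},{"tx":0.4,"ty":0.1,"tz":0,"ax":0,"ay":0,"az":0,"fingers":1},{"tx":0,"ty":0,"tz":0,"ax":0,"ay":0,"az":0,"fingers":1},{"tx":0,"ty":0,"tz":0,"ax":0,"ay":0,"az":0,"fingers":1},{"tx":0,"ty":0,"tz":0,"ax":0,"ay":0,"az":0,"fingers":1}])

```text
clock: 6.25
tool_pos: [529.6, 229.1, 221.6]
ee_rot: [0.69, 0.724, -0.0, -0.0]
contact_force: [0.1, -0.5, -3.5]
opening: 11.8
finger_force: 25.0
```

Run:
```python
from h import *
import pickle
plan((542,240,218),92.5)
w=snap('wrist');pickle.dump(w,open('w4.pkl','wb'));save(w,'w4',k=1.25)
```

```text
t 6.25 pos [529.6 229.1 221.6] head 92.75 zdir [-0.001 -0.    -1.   ] F [ 0.1 -0.5 -3.5] open 11.8 ff 25.0 j6 0.30
 az units 0.04 (turn -0.25 deg)
 after turn: tx 0.258 ty 0.322 tz 0.089 units
```

View pics/w4.png

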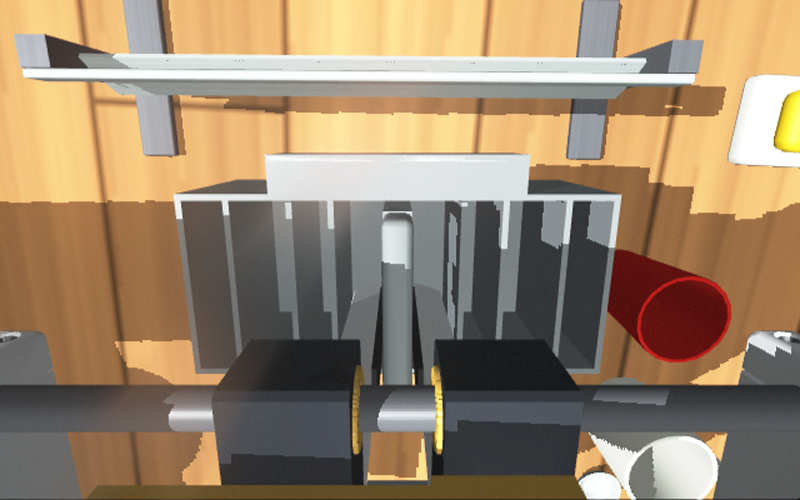

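The wrist picture shows the held caddy level, with the flange edge at row 153. The rail's bright top edge runs from (22,74) to (695,80), with the post tops at (32,50) and (685,55).

Run:
```python
from h import *
import pickle
w=pickle.load(open('w4.pkl','rb'));g=cv2.cvtColor(w['color'],cv2.COLOR_RGB2GRAY)
for c in (60,150,300,430,520): print(c,g[40:76,c].tolist())
for c in (250,300,400): print('lip',c,g[112:134,c].tolist())
save(w,'w4c',(0,20,300,80),2.66)
```

```text
60 [61, 59, 59, 60, 63, 60, 61, 61, 62, 62, 63, 62, 60, 64, 85, 220, 250, 253, 254, 255, 253, 242, 195, 131, 119, 187, 210, 211, 213, 212, 212, 213, 213, 212, 211, 212]
150 [198, 197, 198, 232, 242, 242, 232, 225, 220, 222, 224, 223, 219, 220, 220, 192, 236, 251, 253, 253, 254, 251, 241, 174, 126, 124, 144, 145, 146, 144, 145, 146, 152, 148, 148, 148]
300 [212, 213, 213, 213, 230, 242, 244, 237, 227, 223, 226, 226, 226, 226, 225, 226, 183, 236, 250, 253, 253, 253, 250, 242, 209, 148, 137, 146, 156, 160, 156, 154, 156, 159, 160, 158]
430 [197, 196, 196, 196, 197, 210, 241, 243, 240, 227, 174, 213, 222, 222, 219, 219, 222, 196, 241, 250, 253, 253, 252, 249, 242, 216, 139, 121, 129, 140, 144, 144, 143, 145, 146, 144]
520 [97, 97, 98, 97, 94, 97, 95, 97, 96, 96, 96, 97, 94, 95, 95, 94, 97, 94, 106, 236, 249, 252, 251, 252, 248, 239, 194, 124, 110, 110, 109, 108, 110, 108, 110, 110]
lip 250 [220, 222, 220, 219, 219, 222, 221, 220, 219, 222, 161, 170, 228, 230, 240, 253, 244, 233, 230, 230, 230, 229]
lip 300 [220, 221, 219, 218, 219, 219, 217, 220, 220, 220, 167, 175, 226, 230, 230, 229, 230, 229, 230, 229, 229, 229]
lip 400 [194, 196, 197, 196, 196, 196, 194, 197, 196, 195, 129, 148, 220, 225, 225, 226, 237, 228, 226, 226, 226, 227]
```

View pics/w4c.png

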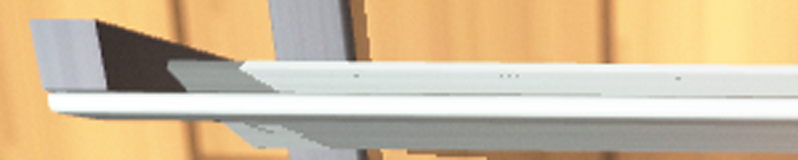

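Run:
```python
from h import *
import pickle
np.set_printoptions(precision=1,suppress=True)
w=pickle.load(open('w4.pkl','rb'))
f=[onz(w,c,r,130) for c,r in [(60,54.6),(150,55.3),(300,56.5),(430,57.5),(520,58.5)]]
n=[onz(w,c,r,130) for c,r in [(60,61.8),(150,62.6),(300,63.6),(430,64.8),(520,65.6)]]
a=np.array([np.polyfit([p[0] for p in q],[p[1] for p in q],1) for q in (f,n)]);print(a,np.degrees(np.arctan(a[:,0])), 'thick',a[0]@[500,1]-a[1]@[500,1])
print('rail ends',onz(w,18.5,58,130),onz(w,556.5,63,130))
m=a.mean(0);th=np.arctan(m[0]);print('head rail',90+np.degrees(th))
P=np.array([529.6,229.1]);hd=np.radians(92.75);X=np.array([np.cos(hd),np.sin(hd)])
for r,z in ((123.8,203.5),(121.9,175.5)):
  for c in (250,300,400): q=onz(w,c,r,z);print('flange outer x rel TCP',(q[:2]-P)@X)
Y=np.array([X[1],-X[0]])
print('lip ends along tool y rel TCP',[(onz(w,c,124,203.5)[:2]-P)@Y for c in (213,423)], 'rim corners',[(onz(w,c/1.25,r/1.25,203.5)[:2]-P)@Y for c,r in((176,196),(619,196))])
for s,c in((m,540),(m,385)): print('rail centre y at x',c,s@[c,1])
```

```text
[[  0.  319.5]
 [  0.  314.5]] [2.2 2.2] thick 4.993999409486037
rail ends [303.9 328.7 130. ] [701.9 343.7 130. ]
head rail 92.2166926404695
flange outer x rel TCP 65.21078383684319
flange outer x rel TCP 65.16968027592272
flange outer x rel TCP 65.08750416165083
flange outer x rel TCP 65.3462452275475
flange outer x rel TCP 65.29923078688029
flange outer x rel TCP 65.20523732462316
lip ends along tool y rel TCP [np.float64(-58.50003255175888), np.float64(59.90207105367389)] rim corners [np.float64(-101.62921800019059), np.float64(102.92807223271062)]
rail centre y at x 540 337.92122743306834
rail centre y at x 385 331.92150297101745
```

apply_moves(deltas=[{"tx":0,"ty":0,"tz":0,"ax":0,"ay":0,"az":0.1,"fingers":1},{"tx":0.339,"ty":0.09,"tz":0,"ax":0,"ay":0,"az":0,"fingers":1},{"tx":0.339,"ty":0.09,"tz":0,"ax":0,"ay":0,"az":0,"fingers":1},{"tx":0.339,"ty":0.09,"tz":0,"ax":0,"ay":0,"az":0,"fingers":1},{"tx":0.339,"ty":0.09,"tz":0,"ax":0,"ay":0,"az":0,"fingers":1},{"tx":0,"ty":0,"tz":0,"ax":0,"ay":0,"az":0,"fingers":1},{"tx":0,"ty":0,"tz":0.5,"ax":0,"ay":0,"az":0,"fingers":1},{"tx":0,"ty":0,"tz":0.5,"ax":0,"ay":0,"az":0,"fingers":1}])

```text
clock: 6.97
tool_pos: [542.5, 283.9, 182.5]
ee_rot: [0.694, 0.72, 0.001, 0.001]
contact_force: [0.4, -0.1, -3.6]
opening: 11.6
finger_force: 25.0
```

apply_moves(deltas=[{"tx":0,"ty":0,"tz":0.2,"ax":0,"ay":0,"az":0,"fingers":1},{"tx":0,"ty":0,"tz":0.15,"ax":0,"ay":0,"az":0,"fingers":1},{"tx":0,"ty":0,"tz":0.15,"ax":0,"ay":0,"az":0,"fingers":1},{"tx":0,"ty":0,"tz":0,"ax":0,"ay":0,"az":0,"fingers":1},{"tx":0,"ty":0,"tz":0,"ax":0,"ay":0,"az":0,"fingers":1},{"tx":0,"ty":0,"tz":0,"ax":0,"ay":0,"az":0,"fingers":1},{"tx":0,"ty":0,"tz":0,"ax":0,"ay":0,"az":0,"fingers":1},{"tx":0,"ty":0,"tz":0,"ax":0,"ay":0,"az":0,"fingers":1}])

```text
clock: 7.63
tool_pos: [542.3, 284.5, 162.6]
ee_rot: [0.694, 0.72, 0.0, 0.0]
contact_force: [-0.8, -0.7, -3.2]
opening: 11.8
finger_force: 25.0
```

Run:
```python
from h import *
plan((542,283.8,152.5),92.2)
```

```text
t 7.63 pos [542.3 284.5 162.6] head 92.18 zdir [ 0.001  0.    -1.   ] F [-0.8 -0.7 -3.2] open 11.8 ff 25.0 j6 0.39
 az units -0.00 (turn 0.02 deg)
 after turn: tx -0.017 ty -0.008 tz 0.252 units
```

apply_moves(deltas=[{"tx":0,"ty":0,"tz":0.1,"ax":0,"ay":0,"az":0,"fingers":1},{"tx":0,"ty":0,"tz":0.1,"ax":0,"ay":0,"az":0,"fingers":1},{"tx":0,"ty":0,"tz":0.05,"ax":0,"ay":0,"az":0,"fingers":1},{"tx":0,"ty":0,"tz":0,"ax":0,"ay":0,"az":0,"fingers":1},{"tx":0,"ty":0,"tz":0,"ax":0,"ay":0,"az":0,"fingers":1},{"tx":0,"ty":0,"tz":0,"ax":0,"ay":0,"az":0,"fingers":1},{"tx":0,"ty":0,"tz":0,"ax":0,"ay":0,"az":0,"fingers":1},{"tx":0,"ty":0,"tz":0,"ax":0,"ay":0,"az":0,"fingers":1}])

```text
clock: 8.3
tool_pos: [542.2, 284.2, 152.2]
ee_rot: [0.694, 0.72, -0.0, 0.0]
contact_force: [-0.4, -3.2, 2.3]
opening: 11.6
finger_force: 25.0
```

apply_moves(deltas=[{"tx":0,"ty":0,"tz":0,"ax":0,"ay":0,"az":0,"fingers":0.6},{"tx":0,"ty":0,"tz":0,"ax":0,"ay":0,"az":0,"fingers":0.6},{"tx":0,"ty":0,"tz":0,"ax":0,"ay":0,"az":0,"fingers":0.6},{"tx":0,"ty":0,"tz":0,"ax":0,"ay":0,"az":0,"fingers":0.6},{"tx":0,"ty":0,"tz":0,"ax":0,"ay":0,"az":0,"fingers":0.6},{"tx":0,"ty":0,"tz":0,"ax":0,"ay":0,"az":0,"fingers":0.6},{"tx":0,"ty":0,"tz":-0.5,"ax":0,"ay":0,"az":0,"fingers":0.6},{"tx":0,"ty":0,"tz":-0.7,"ax":0,"ay":0,"az":0,"fingers":0.6}])

```text
clock: 8.97
tool_pos: [541.2, 284.0, 198.3]
ee_rot: [0.694, 0.72, -0.002, -0.001]
contact_force: [0.3, 0.1, 0.3]
opening: 37.5
finger_force: 0.0
```

apply_moves(deltas=[{"tx":0,"ty":0,"tz":-1,"ax":0,"ay":0,"az":0,"fingers":0.6},{"tx":0,"ty":0,"tz":-1,"ax":0,"ay":0,"az":0,"fingers":0.6},{"tx":0,"ty":0,"tz":-1,"ax":0,"ay":0,"az":0,"fingers":0.6},{"tx":0,"ty":0,"tz":-1,"ax":0,"ay":0,"az":0,"fingers":0.6},{"tx":0,"ty":0,"tz":0,"ax":0,"ay":0,"az":0,"fingers":0},{"tx":0,"ty":0,"tz":0,"ax":0,"ay":0,"az":0,"fingers":0},{"tx":0,"ty":0,"tz":0,"ax":0,"ay":0,"az":0,"fingers":0},{"tx":0,"ty":0,"tz":0,"ax":0,"ay":0,"az":0,"fingers":0}])

```text
clock: 9.63
tool_pos: [541.9, 284.3, 358.5]
ee_rot: [0.694, 0.72, -0.001, -0.0]
contact_force: [-0.4, -0.3, -0.0]
opening: 60.7
finger_force: 0.0
```

Run:
```python
from h import *
import pickle
plan((440,-420,350),95)
w=snap('wrist');b=snap('side');pickle.dump((w,b),open('w5.pkl','wb'))
i1=cv2.resize(w['color'][:300,:,::-1],None,fx=.8,fy=.8); i2=cv2.resize(b['color'][190:350,200:400,::-1],None,fx=2.56,fy=2.2)
cv2.imwrite('pics/w5.png',np.vstack([i1,cv2.resize(i2,(512,352))]))
```

```text
t 9.63 pos [541.9 284.3 358.5] head 92.18 zdir [-0.002 -0.001 -1.   ] F [-0.4 -0.3 -0. ] open 60.7 ff 0.0 j6 0.39
 az units -0.49 (turn 2.82 deg)
 after turn: tx -17.319 ty -4.073 tz 0.212 units
```

View pics/w5.png

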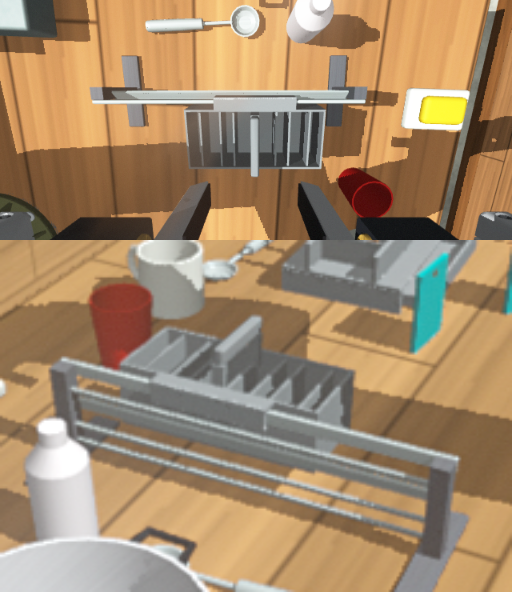

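The picture shows the caddy hanging level with its lip over the rail: wrist (255,103), side (215,400). The tumbler, mug and bottle are untouched. Next is the bin.

apply_moves(deltas=[{"tx":0,"ty":0,"tz":0,"ax":0,"ay":0,"az":-0.49,"fingers":0},{"tx":-0.5,"ty":-0.1,"tz":0,"ax":0,"ay":0,"az":0,"fingers":0},{"tx":-0.94,"ty":-0.2,"tz":0,"ax":0,"ay":0,"az":0,"fingers":0},{"tx":-0.94,"ty":-0.2,"tz":0,"ax":0,"ay":0,"az":0,"fingers":0},{"tx":-0.94,"ty":-0.2,"tz":0,"ax":0,"ay":0,"az":0,"fingers":0},{"tx":-0.94,"ty":-0.2,"tz":0,"ax":0,"ay":0,"az":0,"fingers":0},{"tx":-0.94,"ty":-0.2,"tz":0,"ax":0,"ay":0,"az":0,"fingers":0},{"tx":-0.94,"ty":-0.2,"tz":0,"ax":0,"ay":0,"az":0,"fingers":0}])

```text
clock: 10.4
tool_pos: [510.9, 33.5, 359.5]
ee_rot: [0.676, 0.737, -0.0, -0.0]
contact_force: [0.6, -0.4, -0.1]
opening: 93.7
finger_force: 0.0
```

apply_moves(deltas=[{"tx":-0.94,"ty":-0.2,"tz":0,"ax":0,"ay":0,"az":0,"fingers":0},{"tx":-0.94,"ty":-0.2,"tz":0,"ax":0,"ay":0,"az":0,"fingers":0},{"tx":-0.94,"ty":-0.2,"tz":0,"ax":0,"ay":0,"az":0,"fingers":0},{"tx":-0.94,"ty":-0.2,"tz":0,"ax":0,"ay":0,"az":0,"fingers":0},{"tx":-0.94,"ty":-0.2,"tz":0,"ax":0,"ay":0,"az":0,"fingers":0},{"tx":-0.94,"ty":-0.2,"tz":0,"ax":0,"ay":0,"az":0,"fingers":0},{"tx":-0.94,"ty":-0.2,"tz":0,"ax":0,"ay":0,"az":0,"fingers":0},{"tx":-0.94,"ty":-0.2,"tz":0,"ax":0,"ay":0,"az":0,"fingers":0}])

```text
clock: 11.07
tool_pos: [473.3, -271.8, 359.5]
ee_rot: [0.676, 0.737, -0.0, -0.0]
contact_force: [1.1, 1.2, 2.0]
opening: 93.6
finger_force: 0.0
```

apply_moves(deltas=[{"tx":-0.94,"ty":-0.2,"tz":0,"ax":0,"ay":0,"az":0,"fingers":0},{"tx":-0.94,"ty":-0.2,"tz":0,"ax":0,"ay":0,"az":0,"fingers":0},{"tx":-0.94,"ty":-0.2,"tz":0,"ax":0,"ay":0,"az":0,"fingers":0},{"tx":-0.94,"ty":-0.2,"tz":0,"ax":0,"ay":0,"az":0,"fingers":0},{"tx":-0.94,"ty":-0.2,"tz":0,"ax":0,"ay":0,"az":0,"fingers":0},{"tx":-0.6,"ty":-0.2,"tz":0,"ax":0,"ay":0,"az":0,"fingers":0},{"tx":0,"ty":0,"tz":0,"ax":0,"ay":0,"az":0,"fingers":0},{"tx":0,"ty":0,"tz":0,"ax":0,"ay":0,"az":0,"fingers":0}])

```text
clock: 11.73
tool_pos: [444.1, -486.3, 358.4]
ee_rot: [0.676, 0.737, 0.0, -0.001]
contact_force: [0.2, -0.1, 0.4]
opening: 94.1
finger_force: 0.0
```

Run:
```python
from h import *
import pickle
plan()
w=snap('wrist');pickle.dump(w,open('w6.pkl','wb'));save(w,'w6',k=1.25)
```

```text
t 11.73 pos [ 444.1 -486.3  358.4] head 94.88 zdir [-0.002  0.002 -1.   ] F [ 0.2 -0.1  0.4] open 94.1 ff 0.0 j6 -0.97
```

View pics/w6.png

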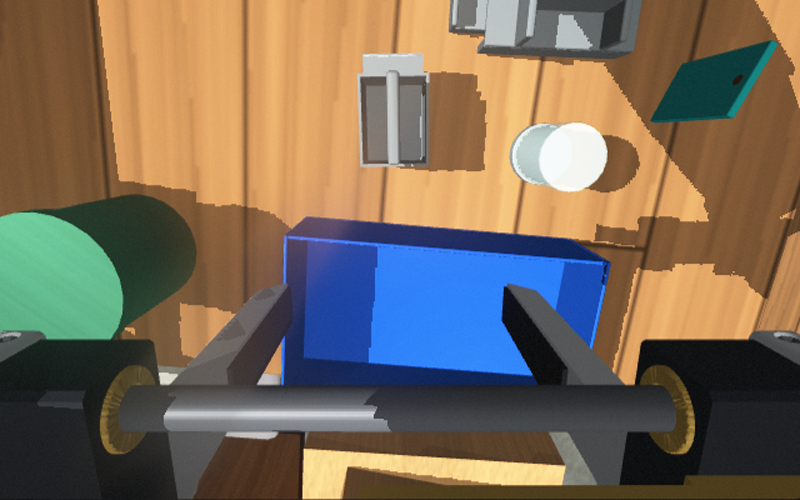

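The wrist picture shows the bin upright with rim corners (360,73), (430,73), (427,167) and (360,165). Its handle runs (393,70) to (393,163), with the lip at the top (393,62), and the jar stands at (570,155).

Run:
```python
from h import *
import pickle
w=pickle.load(open('w6.pkl','rb'))
np.set_printoptions(precision=1,suppress=True)
k=lambda p:(p[0]/1.25,p[1]/1.25)
c=[onz(w,*k(p),80) for p in [(360,73),(430,73),(427,167),(360,165)]];print(np.array(c),np.mean(c,0))
for i in range(4): d=c[(i+1)%4]-c[i];print(np.linalg.norm(d),np.degrees(np.arctan2(d[1],d[0])))
h=[onz(w,*k(p),125) for p in [(392.5,70),(393,163)]];d=h[0]-h[1];print(h,np.mean(h,0),np.linalg.norm(d),np.degrees(np.arctan2(d[1],d[0])))
m=(np.mean(c,0)+np.mean(h,0))/2;plan((m[0],m[1],98),None)
plan((m[0],m[1],98),94)
```

```text
[[ 396.1 -354.    80. ]
 [ 465.8 -348.2   80. ]
 [ 472.1 -440.5   80. ]
 [ 401.7 -444.3   80. ]] [ 433.9 -396.8   80. ]
69.96790298897774 4.790083134643296
92.54482624664045 -86.0676499024373
70.50269264706539 -176.8783380537442
90.50149018205752 93.59328136161812
[array([ 429.2, -355. ,  125. ]), array([ 436.4, -436.9,  125. ])] [ 432.8 -395.9  125. ] 82.24741226377843 94.9880424669223
t 11.78 pos [ 444.6 -485.2  359.1] head 94.96 zdir [-0.  0. -1.] F [-0.7  0.3 -0.7] open 93.5 ff 0.0 j6 -0.97
 after turn: tx 2.238 ty -0.088 tz 6.529 units
t 11.78 pos [ 444.6 -485.2  359.1] head 94.96 zdir [-0.  0. -1.] F [-0.7  0.3 -0.7] open 93.5 ff 0.0 j6 -0.97
 az units 0.17 (turn -0.96 deg)
 after turn: tx 2.236 ty -0.125 tz 6.529 units
```

apply_moves(deltas=[{"tx":0.56,"ty":-0.025,"tz":0,"ax":0,"ay":0,"az":0.05,"fingers":0.5},{"tx":0.56,"ty":-0.025,"tz":0,"ax":0,"ay":0,"az":0,"fingers":0.5},{"tx":0.56,"ty":-0.025,"tz":0,"ax":0,"ay":0,"az":0,"fingers":0.5},{"tx":0.56,"ty":-0.025,"tz":0,"ax":0,"ay":0,"az":0,"fingers":0.5},{"tx":0,"ty":0,"tz":1,"ax":0,"ay":0,"az":0,"fingers":0.5},{"tx":0,"ty":0,"tz":1,"ax":0,"ay":0,"az":0,"fingers":0.5},{"tx":0,"ty":0,"tz":1,"ax":0,"ay":0,"az":0,"fingers":0.5},{"tx":0,"ty":0,"tz":1,"ax":0,"ay":0,"az":0,"fingers":0.5}])

```text
clock: 12.45
tool_pos: [433.5, -394.6, 199.1]
ee_rot: [0.677, 0.736, 0.0, 0.001]
contact_force: [0.6, -0.7, 0.7]
opening: 47.3
finger_force: 0.0
```

apply_moves(deltas=[{"tx":0,"ty":0,"tz":0.6,"ax":0,"ay":0,"az":0,"fingers":0.5},{"tx":0,"ty":0,"tz":0.6,"ax":0,"ay":0,"az":0,"fingers":0.5},{"tx":0,"ty":0,"tz":0.6,"ax":0,"ay":0,"az":0,"fingers":0.5},{"tx":0,"ty":0,"tz":0.6,"ax":0,"ay":0,"az":0,"fingers":0.5},{"tx":0,"ty":0,"tz":0.13,"ax":0,"ay":0,"az":0,"fingers":0.5},{"tx":0,"ty":0,"tz":0,"ax":0,"ay":0,"az":0,"fingers":0.5},{"tx":0,"ty":0,"tz":0,"ax":0,"ay":0,"az":0,"fingers":0.5},{"tx":0,"ty":0,"tz":0,"ax":0,"ay":0,"az":0,"fingers":1}])

```text
clock: 13.12
tool_pos: [433.9, -396.6, 100.8]
ee_rot: [0.677, 0.736, -0.0, 0.001]
contact_force: [-0.6, 0.4, 0.7]
opening: 43.0
finger_force: 0.0
```

apply_moves(deltas=[{"tx":0,"ty":0,"tz":0,"ax":0,"ay":0,"az":0,"fingers":1},{"tx":0,"ty":0,"tz":0,"ax":0,"ay":0,"az":0,"fingers":1},{"tx":0,"ty":0,"tz":0,"ax":0,"ay":0,"az":0,"fingers":1},{"tx":0,"ty":0,"tz":0,"ax":0,"ay":0,"az":0,"fingers":1},{"tx":0,"ty":0,"tz":0,"ax":0,"ay":0,"az":0,"fingers":1},{"tx":0,"ty":0,"tz":0,"ax":0,"ay":0,"az":0,"fingers":1},{"tx":0,"ty":0,"tz":0,"ax":0,"ay":0,"az":0,"fingers":1},{"tx":0,"ty":0,"tz":0,"ax":0,"ay":0,"az":0,"fingers":1}])

```text
clock: 13.78
tool_pos: [433.2, -396.5, 98.9]
ee_rot: [0.678, 0.735, -0.0, 0.0]
contact_force: [-0.7, 0.5, 1.4]
opening: 11.7
finger_force: 25.0
```

apply_moves(deltas=[{"tx":0,"ty":0,"tz":-0.5,"ax":0,"ay":0,"az":0,"fingers":1},{"tx":0,"ty":0,"tz":-1,"ax":0,"ay":0,"az":0,"fingers":1},{"tx":0,"ty":0,"tz":-1,"ax":0,"ay":0,"az":0,"fingers":1},{"tx":0,"ty":0,"tz":-1,"ax":0,"ay":0,"az":0,"fingers":1},{"tx":0,"ty":0,"tz":-1,"ax":0,"ay":0,"az":0,"fingers":1},{"tx":0,"ty":0,"tz":-0.5,"ax":0,"ay":0,"az":0,"fingers":1},{"tx":0,"ty":0,"tz":0,"ax":0,"ay":0,"az":0,"fingers":1},{"tx":0,"ty":0,"tz":0,"ax":0,"ay":0,"az":0,"fingers":1}])

```text
clock: 14.45
tool_pos: [433.3, -396.5, 298.8]
ee_rot: [0.678, 0.736, -0.0, 0.0]
contact_force: [-0.1, -0.6, -2.1]
opening: 11.6
finger_force: 25.0
```

Run:
```python
from h import *
import pickle
plan((387,230,222),92.2)
w=snap('wrist');pickle.dump(w,open('w7.pkl','wb'))
g=cv2.cvtColor(w['color'],cv2.COLOR_RGB2GRAY)
for c in (300,320,340): print('lip',c,g[112:134,c].tolist())
for r in (130,170): print('row',r,g[r,255:385].tolist())
```

```text
t 14.45 pos [ 433.3 -396.5  298.8] head 94.70 zdir [ 0.001 -0.001 -1.   ] F [-0.1 -0.6 -2.1] open 11.6 ff 25.0 j6 -0.89
 az units 0.44 (turn -2.50 deg)
 after turn: tx 15.695 ty -0.555 tz 1.921 units
lip 300 [159, 158, 159, 161, 160, 158, 158, 163, 158, 162, 161, 162, 132, 101, 134, 180, 228, 221, 217, 204, 193, 187]
lip 320 [184, 184, 183, 183, 183, 184, 185, 184, 183, 185, 184, 182, 139, 87, 124, 181, 189, 220, 241, 214, 192, 189]
lip 340 [187, 187, 187, 186, 187, 186, 186, 188, 188, 186, 187, 186, 140, 86, 150, 183, 220, 223, 193, 188, 188, 186]
row 130 [167, 164, 163, 166, 164, 166, 166, 166, 162, 174, 188, 203, 216, 202, 219, 219, 189, 219, 218, 198, 222, 224, 223, 221, 238, 230, 230, 238, 220, 219, 237, 220, 204, 238, 202, 191, 238, 189, 231, 229, 189, 239, 220, 190, 237, 217, 189, 238, 203, 190, 238, 194, 223, 232, 197, 233, 225, 209, 242, 210, 219, 242, 232, 240, 223, 241, 241, 234, 241, 240, 225, 241, 241, 236, 240, 234, 209, 196, 219, 196, 194, 195, 193, 195, 193, 193, 193, 194, 189, 228, 216, 188, 228, 227, 189, 229, 225, 187, 228, 223, 189, 225, 220, 188, 195, 191, 188, 194, 188, 189, 194, 188, 189, 188, 187, 183, 181, 181, 181, 179, 178, 179, 178, 181, 179, 180, 176, 180, 184, 186]
row 170 [163, 181, 179, 182, 179, 177, 99, 101, 100, 97, 98, 99, 100, 98, 97, 98, 98, 97, 94, 97, 93, 98, 120, 118, 116, 116, 115, 114, 114, 112, 113, 113, 110, 112, 109, 109, 109, 106, 108, 106, 105, 108, 106, 106, 106, 106, 107, 106, 104, 107, 105, 78, 70, 71, 71, 62, 62, 61, 61, 65, 61, 72, 69, 70, 69, 70, 69, 69, 68, 72, 68, 66, 70, 71, 105, 102, 108, 107, 107, 104, 105, 105, 104, 105, 105, 107, 103, 106, 104, 105, 105, 106, 105, 102, 107, 104, 106, 104, 104, 105, 106, 104, 120, 133, 115, 113, 106, 50, 55, 54, 55, 53, 52, 54, 53, 53, 52, 69, 115, 184, 185, 186, 187, 186, 189, 190, 192, 190, 191, 190]
```

apply_moves(deltas=[{"tx":0,"ty":0,"tz":0,"ax":0,"ay":0,"az":0.44,"fingers":1},{"tx":0.4,"ty":0,"tz":0,"ax":0,"ay":0,"az":0,"fingers":1},{"tx":0.8,"ty":-0.03,"tz":0,"ax":0,"ay":0,"az":0,"fingers":1},{"tx":0.9,"ty":-0.03,"tz":0,"ax":0,"ay":0,"az":0,"fingers":1},{"tx":0.9,"ty":-0.03,"tz":0,"ax":0,"ay":0,"az":0,"fingers":1},{"tx":0.9,"ty":-0.03,"tz":0,"ax":0,"ay":0,"az":0,"fingers":1},{"tx":0.9,"ty":-0.03,"tz":0,"ax":0,"ay":0,"az":0,"fingers":1},{"tx":0.9,"ty":-0.03,"tz":0,"ax":0,"ay":0,"az":0,"fingers":1}])

```text
clock: 15.17
tool_pos: [416.3, -167.1, 296.7]
ee_rot: [0.694, 0.72, -0.0, -0.002]
contact_force: [0.6, 0.6, -1.2]
opening: 11.9
finger_force: 25.0
```

apply_moves(deltas=[{"tx":0.9,"ty":-0.03,"tz":0,"ax":0,"ay":0,"az":0,"fingers":1},{"tx":0.9,"ty":-0.03,"tz":0,"ax":0,"ay":0,"az":0,"fingers":1},{"tx":0.9,"ty":-0.03,"tz":0,"ax":0,"ay":0,"az":0,"fingers":1},{"tx":0.9,"ty":-0.03,"tz":0,"ax":0,"ay":0,"az":0,"fingers":1},{"tx":0.9,"ty":-0.03,"tz":0,"ax":0,"ay":0,"az":0,"fingers":1},{"tx":0.9,"ty":-0.03,"tz":0,"ax":0,"ay":0,"az":0,"fingers":1},{"tx":0.9,"ty":-0.03,"tz":0,"ax":0,"ay":0,"az":0,"fingers":1},{"tx":0.9,"ty":-0.03,"tz":0,"ax":0,"ay":0,"az":0,"fingers":1}])

```text
clock: 15.83
tool_pos: [395.7, 120.2, 297.0]
ee_rot: [0.694, 0.72, -0.001, -0.001]
contact_force: [1.2, -1.1, -2.4]
opening: 11.2
finger_force: 25.0
```

apply_moves(deltas=[{"tx":0.9,"ty":-0.03,"tz":0,"ax":0,"ay":0,"az":0,"fingers":1},{"tx":0.9,"ty":-0.03,"tz":0.4,"ax":0,"ay":0,"az":0,"fingers":1},{"tx":0.6,"ty":-0.03,"tz":0.5,"ax":0,"ay":0,"az":0,"fingers":1},{"tx":0,"ty":0,"tz":0.5,"ax":0,"ay":0,"az":0,"fingers":1},{"tx":0,"ty":0,"tz":0.5,"ax":0,"ay":0,"az":0,"fingers":1},{"tx":0,"ty":0,"tz":0,"ax":0,"ay":0,"az":0,"fingers":1},{"tx":0,"ty":0,"tz":0,"ax":0,"ay":0,"az":0,"fingers":1},{"tx":0,"ty":0,"tz":0,"ax":0,"ay":0,"az":0,"fingers":1}])

```text
clock: 16.5
tool_pos: [389.7, 214.2, 223.3]
ee_rot: [0.694, 0.72, -0.0, -0.0]
contact_force: [-0.6, -1.0, -1.5]
opening: 11.9
finger_force: 25.0
```

Run:
```python
from h import *
import pickle
np.set_printoptions(precision=1,suppress=True)
plan((387,230,222),92.2)
w=snap('wrist');pickle.dump(w,open('w8.pkl','wb'));save(w,'w8',k=1.25)
st=manip.state();P=np.array(st['tool_pos']);R=Ro.from_quat(st['ee_rot']).as_matrix()
for c in (300,320,340):
  q=onz(w,c,126,P[2]-98.5+80);print('flange x rel TCP',(q-P)@R[:,0])
g=cv2.cvtColor(w['color'],cv2.COLOR_RGB2GRAY)
for c in (150,230,300,420): print(c,g[40:80,c].tolist())
for c in (310,330): print('lip',c,g[112:134,c].tolist())
```

```text
t 16.50 pos [389.7 214.2 223.3] head 92.15 zdir [-0. -0. -1.] F [-0.6 -1.  -1.5] open 11.9 ff 25.0 j6 0.38
 az units -0.01 (turn 0.05 deg)
 after turn: tx 0.398 ty -0.052 tz 0.031 units
flange x rel TCP 63.90421101466227
flange x rel TCP 63.88936274482279
flange x rel TCP 63.87451466027998
150 [200, 199, 199, 201, 201, 200, 200, 198, 198, 200, 201, 199, 198, 199, 199, 199, 200, 200, 199, 200, 200, 199, 199, 200, 200, 200, 199, 200, 201, 200, 200, 200, 198, 198, 200, 199, 199, 199, 200, 200]
230 [68, 68, 71, 73, 202, 236, 248, 249, 250, 248, 238, 218, 138, 116, 117, 90, 81, 77, 128, 192, 200, 198, 201, 199, 201, 202, 201, 202, 201, 200, 201, 190, 174, 159, 140, 121, 135, 151, 166, 182]
300 [216, 214, 208, 167, 211, 242, 248, 249, 250, 248, 238, 205, 136, 120, 120, 145, 145, 144, 143, 141, 140, 142, 141, 147, 141, 145, 148, 125, 112, 111, 110, 110, 166, 173, 163, 152, 143, 136, 126, 131]
420 [217, 215, 217, 183, 231, 247, 249, 250, 251, 245, 238, 187, 130, 115, 116, 147, 142, 137, 139, 137, 134, 139, 138, 207, 217, 217, 216, 137, 89, 84, 102, 125, 126, 123, 126, 126, 125, 125, 124, 126]
lip 310 [190, 190, 191, 190, 190, 191, 191, 189, 189, 190, 191, 191, 151, 106, 149, 212, 231, 247, 237, 232, 220, 218]
lip 330 [188, 187, 188, 186, 189, 189, 189, 189, 190, 188, 189, 190, 147, 97, 174, 215, 232, 248, 244, 243, 226, 219]
```

View pics/w8.png

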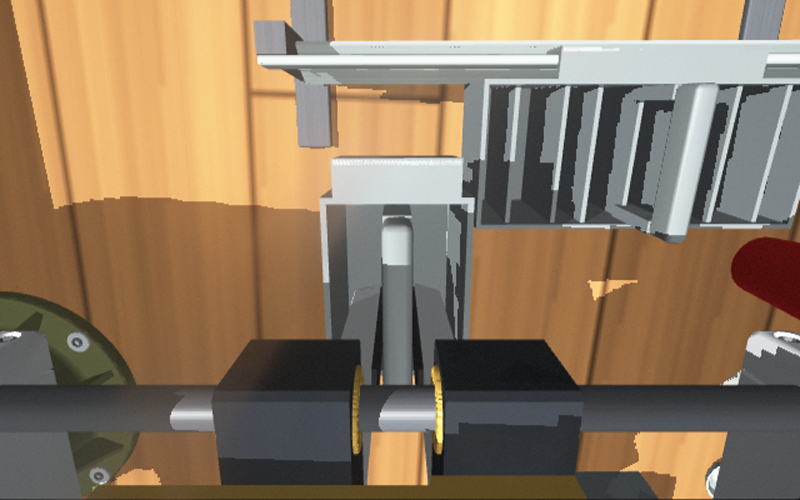

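The wrist picture shows the bin held level with the caddy hanging to its right (its near rim from (478,228)). The free rail is at row 60, ending at (258,60) by the post.

Run:
```python
from h import *
import pickle
np.set_printoptions(precision=1,suppress=True)
w=pickle.load(open('w8.pkl','rb'))
for c in(300,420): print('rail',onz(w,c,43.8,130),onz(w,c,50.9,130))
k=lambda p:(p[0]/1.25,p[1]/1.25)
print('caddy rim',[onz(w,*k(p),134) for p in((478,227),(485,82),(487,84))],'rail end',onz(w,258/1.25,47.5,130),'post',onz(w,*k((285,22)),130))
print('caddy lip left end',onz(w,*k((561,60)),134))
print('handle top ends',onz(w,*k((700,84)),179),onz(w,*k((671,240)),179))
```

```text
rail [372.8 333.6 130. ] [373.  328.8 130. ]
rail [461.2 336.8 130. ] [461.7 332.  130. ]
caddy rim [array([441.3, 233.3, 134. ]), array([438.2, 320.4, 134. ]), array([439.5, 319.3, 134. ])] rail end [303.8 328.6 130. ] post [320.3 349.3 130. ]
caddy lip left end [481.4 334.  134. ]
handle top ends [535.3 317.7 179. ] [536.3 238.9 179. ]
```

apply_moves(deltas=[{"tx":0.4,"ty":0,"tz":0,"ax":0,"ay":0,"az":0,"fingers":1},{"tx":0.4,"ty":0.01,"tz":0,"ax":0,"ay":0,"az":0,"fingers":1},{"tx":0.4,"ty":0,"tz":0,"ax":0,"ay":0,"az":0,"fingers":1},{"tx":0.405,"ty":0,"tz":0,"ax":0,"ay":0,"az":0,"fingers":1},{"tx":0,"ty":0,"tz":0,"ax":0,"ay":0,"az":0,"fingers":1},{"tx":0,"ty":0,"tz":0,"ax":0,"ay":0,"az":0,"fingers":1},{"tx":0,"ty":0,"tz":0.5,"ax":0,"ay":0,"az":0,"fingers":1},{"tx":0,"ty":0,"tz":0.5,"ax":0,"ay":0,"az":0,"fingers":1}])

```text
clock: 17.22
tool_pos: [388.2, 278.1, 183.6]
ee_rot: [0.694, 0.72, 0.001, 0.0]
contact_force: [1.1, -0.0, -1.9]
opening: 11.7
finger_force: 25.0
```

apply_moves(deltas=[{"tx":0,"ty":0,"tz":0.2,"ax":0,"ay":0,"az":0,"fingers":1},{"tx":0,"ty":0,"tz":0.15,"ax":0,"ay":0,"az":0,"fingers":1},{"tx":0,"ty":0,"tz":0.15,"ax":0,"ay":0,"az":0,"fingers":1},{"tx":0,"ty":0,"tz":0,"ax":0,"ay":0,"az":0,"fingers":1},{"tx":0,"ty":0,"tz":0,"ax":0,"ay":0,"az":0,"fingers":1},{"tx":0,"ty":0,"tz":0,"ax":0,"ay":0,"az":0,"fingers":1},{"tx":0,"ty":0,"tz":0,"ax":0,"ay":0,"az":0,"fingers":1},{"tx":0,"ty":0,"tz":0,"ax":0,"ay":0,"az":0,"fingers":1}])

```text
clock: 17.88
tool_pos: [387.6, 278.6, 163.3]
ee_rot: [0.694, 0.72, 0.0, 0.0]
contact_force: [-0.1, 0.5, -1.3]
opening: 12.0
finger_force: 25.0
```

apply_moves(deltas=[{"tx":0,"ty":0,"tz":0.1,"ax":0,"ay":0,"az":0,"fingers":1},{"tx":0,"ty":0,"tz":0.1,"ax":0,"ay":0,"az":0,"fingers":1},{"tx":0,"ty":0,"tz":0.06,"ax":0,"ay":0,"az":0,"fingers":1},{"tx":0,"ty":0,"tz":0,"ax":0,"ay":0,"az":0,"fingers":1},{"tx":0,"ty":0,"tz":0,"ax":0,"ay":0,"az":0,"fingers":1},{"tx":0,"ty":0,"tz":0,"ax":0,"ay":0,"az":0,"fingers":1},{"tx":0,"ty":0,"tz":0,"ax":0,"ay":0,"az":0,"fingers":1},{"tx":0,"ty":0,"tz":0,"ax":0,"ay":0,"az":0,"fingers":1}])

```text
clock: 18.55
tool_pos: [387.5, 278.5, 152.4]
ee_rot: [0.694, 0.72, -0.0, -0.0]
contact_force: [0.1, -0.4, -0.9]
opening: 11.6
finger_force: 25.0
```

apply_moves(deltas=[{"tx":0,"ty":0,"tz":0,"ax":0,"ay":0,"az":0,"fingers":0.6},{"tx":0,"ty":0,"tz":0,"ax":0,"ay":0,"az":0,"fingers":0.6},{"tx":0,"ty":0,"tz":0,"ax":0,"ay":0,"az":0,"fingers":0.6},{"tx":0,"ty":0,"tz":0,"ax":0,"ay":0,"az":0,"fingers":0.6},{"tx":0,"ty":0,"tz":0,"ax":0,"ay":0,"az":0,"fingers":0.6},{"tx":0,"ty":0,"tz":0,"ax":0,"ay":0,"az":0,"fingers":0.6},{"tx":0,"ty":0,"tz":-0.5,"ax":0,"ay":0,"az":0,"fingers":0.6},{"tx":0,"ty":0,"tz":-0.7,"ax":0,"ay":0,"az":0,"fingers":0.6}])

```text
clock: 19.22
tool_pos: [386.6, 277.9, 199.2]
ee_rot: [0.694, 0.72, -0.002, -0.001]
contact_force: [0.7, 0.3, -0.1]
opening: 37.3
finger_force: 0.0
```

apply_moves(deltas=[{"tx":0,"ty":0,"tz":-1,"ax":0,"ay":0,"az":0,"fingers":0.6},{"tx":0,"ty":0,"tz":-1,"ax":0,"ay":0,"az":0,"fingers":0.6},{"tx":0,"ty":0,"tz":-1,"ax":0,"ay":0,"az":1,"fingers":0.6},{"tx":0,"ty":0,"tz":-1,"ax":0,"ay":0,"az":1,"fingers":0.6},{"tx":0,"ty":0,"tz":0,"ax":0,"ay":0,"az":1,"fingers":0.6},{"tx":0,"ty":0,"tz":0,"ax":0,"ay":0,"az":1,"fingers":0.6},{"tx":0,"ty":0,"tz":0,"ax":0,"ay":0,"az":1,"fingers":0.6},{"tx":0,"ty":0,"tz":0,"ax":0,"ay":0,"az":1,"fingers":0.6}])

```text
clock: 19.88
tool_pos: [387.5, 278.5, 360.5]
ee_rot: [0.877, 0.481, 0.0, -0.0]
contact_force: [0.6, 0.2, 0.6]
opening: 37.7
finger_force: 0.0
```

Run:
```python
from h import *
import pickle
plan((480,-180,352),0)
a=snap('scene');b=snap('side');pickle.dump((a,b),open('w9.pkl','wb'))
i1=cv2.resize(a['color'][100:250,180:440,::-1],(780,300)); i2=cv2.resize(b['color'][190:350,170:430,::-1],(780,300),interpolation=3)
cv2.imwrite('pics/w9.png',np.vstack([i1,i2]))
```

```text
t 19.88 pos [387.5 278.5 360.5] head 57.51 zdir [ 0.  0. -1.] F [0.6 0.2 0.6] open 37.7 ff 0.0 j6 1.11
 az units 10.04 (turn -57.51 deg)
 after turn: tx 2.313 ty 11.462 tz 0.213 units
```

View pics/w9.png

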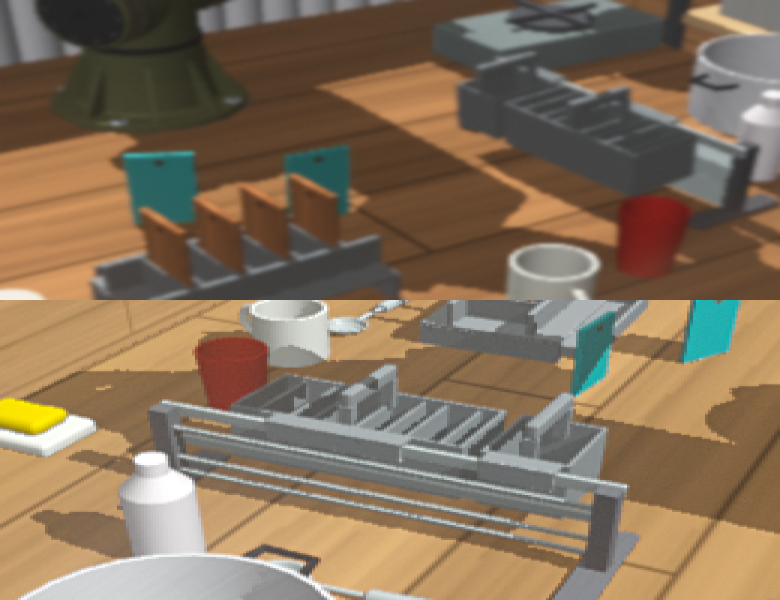

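Both bins hang side by side on the rail: the caddy at side (400,430) and the bin at (545,450). All four boards are still in the drainer, at scene (165,245), (217,230), (265,220) and (317,210). My picture budget is spent, so the rest is measured numerically.

apply_moves(deltas=[{"tx":0,"ty":0,"tz":0,"ax":0,"ay":0,"az":1,"fingers":0.6},{"tx":0,"ty":0,"tz":0,"ax":0,"ay":0,"az":1,"fingers":0.6},{"tx":0,"ty":0,"tz":0,"ax":0,"ay":0,"az":1,"fingers":0.6},{"tx":0,"ty":0,"tz":0,"ax":0,"ay":0,"az":1,"fingers":0.6},{"tx":0,"ty":0,"tz":0,"ax":0,"ay":0,"az":1,"fingers":0.6},{"tx":0,"ty":0,"tz":0,"ax":0,"ay":0,"az":1,"fingers":0.6},{"tx":0,"ty":0,"tz":0,"ax":0,"ay":0,"az":1,"fingers":0.6},{"tx":0,"ty":0,"tz":0,"ax":0,"ay":0,"az":1,"fingers":0.6}])

```text
clock: 20.65
tool_pos: [387.5, 278.5, 360.4]
ee_rot: [0.995, 0.104, -0.0, 0.0]
contact_force: [0.9, -0.9, 0.3]
opening: 37.7
finger_force: 0.0
```

apply_moves(deltas=[{"tx":0,"ty":0,"tz":0,"ax":0,"ay":0,"az":1,"fingers":0.6},{"tx":0,"ty":0,"tz":0,"ax":0,"ay":0,"az":1.0,"fingers":0.6},{"tx":0,"ty":0.6,"tz":0,"ax":0,"ay":0,"az":0,"fingers":0.6},{"tx":0.19,"ty":0.9,"tz":0,"ax":0,"ay":0,"az":0,"fingers":0.6},{"tx":0.19,"ty":0.95,"tz":0,"ax":0,"ay":0,"az":0,"fingers":0.6},{"tx":0.19,"ty":0.95,"tz":0,"ax":0,"ay":0,"az":0,"fingers":0.6},{"tx":0.19,"ty":0.95,"tz":0,"ax":0,"ay":0,"az":0,"fingers":0.6},{"tx":0.19,"ty":0.95,"tz":0,"ax":0,"ay":0,"az":0,"fingers":0.6}])

```text
clock: 21.32
tool_pos: [427.2, 65.1, 360.6]
ee_rot: [1.0, 0.007, 0.0, -0.0]
contact_force: [1.2, 0.6, -0.3]
opening: 37.7
finger_force: 0.0
```

apply_moves(deltas=[{"tx":0.19,"ty":0.95,"tz":0,"ax":0,"ay":0,"az":0,"fingers":0.6},{"tx":0.19,"ty":0.95,"tz":0,"ax":0,"ay":0,"az":0,"fingers":0.6},{"tx":0.19,"ty":0.95,"tz":0,"ax":0,"ay":0,"az":0,"fingers":0.6},{"tx":0.19,"ty":0.95,"tz":0,"ax":0,"ay":0,"az":0,"fingers":0.6},{"tx":0.19,"ty":0.95,"tz":0,"ax":0,"ay":0,"az":0,"fingers":0.6},{"tx":0.19,"ty":0.7,"tz":0,"ax":0,"ay":0,"az":0,"fingers":0.6},{"tx":0,"ty":0,"tz":0,"ax":0,"ay":0,"az":0,"fingers":0.6},{"tx":0,"ty":0,"tz":0,"ax":0,"ay":0,"az":0,"fingers":0.6}])

```text
clock: 21.98
tool_pos: [474.8, -151.8, 359.8]
ee_rot: [1.0, 0.005, -0.001, -0.0]
contact_force: [-0.3, 0.3, -0.9]
opening: 37.7
finger_force: 0.0
```

Run:
```python
from h import *
import pickle
np.set_printoptions(precision=1,suppress=True)
plan()
w=snap('wrist');pickle.dump(w,open('w10.pkl','wb'))
S=pickle.load(open('S0.pkl','rb'))['scene']
def hsv(s):return cv2.cvtColor(s['color'],cv2.COLOR_RGB2HSV)
H=hsv(S)
for p in ((242,220),(259,213),(275,205),(290,195)): print('board px',H[p[1],p[0]],end=' ')
for p in ((320,260),(200,180)): print('table',H[p[1],p[0]],end=' ')
Hw=hsv(w)
print()
for y in (-260,-207,-158,-110):
  u=proj(w,(590,y,170));print(u, [Hw[int(u[1]),int(u[0])+d].tolist() for d in(-6,0,6)] if 0<=u[1]<400 and 6<u[0]<630 else None)
# crude map of hue/sat/val letter grid
m=((Hw[:,:,0]<16)&(Hw[:,:,1]>130)).astype(np.uint8)
for r in range(0,300,8): print(''.join('%x'%min(15,Hw[r,c,2]//16) if m[r,c] else '.' for c in range(60,580,5)))
```

```text
t 21.98 pos [ 474.8 -151.8  359.8] head 0.56 zdir [-0.  0. -1.] F [-0.3  0.3 -0.9] open 37.7 ff 0.0 j6 1.18
board px [12 97 87] board px [ 12 139  88] board px [19 86 74] board px [85 91 81] table [ 13 133 100] table [ 14 139 191] 
[426.6  66.9] [[12, 142, 61], [14, 158, 227], [15, 154, 235]]
[374.2  66.4] [[12, 126, 75], [11, 127, 76], [16, 149, 242]]
[325.8  66. ] [[98, 11, 189], [9, 100, 82], [15, 146, 239]]
[278.4  65.6] [[100, 7, 106], [13, 152, 141], [13, 150, 148]]
cdccccc77777777777777776677776777766677776767676766667766677767776777777777cccdccddddd7777777777cddddddd
ccccccc777667667676666666666676666666676666666667667666.....................cdc..cdddd777777777ddddddddd
dddddcd77777777777777777777777777777777.....................................eee.eeeee9877777777...eeeeee
ddddddd77777777777777777777777777777777....68..................4e.........e...eeeeeee8877888888ee..eee..
ddd.ddd7777777777777777777777777777777......75........d.........c.......44d..ee.eeeee88788788.........e.
eeeeeed88888878787888777887878877888787.....75........d.........d.....4444e..eee.....888..........
[... 2666 characters left out ...]
88777......ccccccccd...........e.ee.ee...ee.......e.e.eee.eeeed.......
..ddddddd77777777777777777777c77788877.........d.dddddddd...........dddddddddddddddddddddddd.d...87.....
edeeee.d.8887887787777777877787888888...........e......................e...eeee....eeeedddddddd8777777..
ddddddddd777777777...........................ddd..e.deeeeee.........7.................eeeeeeee9777777777
bbbbbbbbb6666676.............................d.ddddddddddddd............................dddccc6666767677
eeee.e..d888875.............................777ddddddddd..dd..............................bbb65655555555
eeeeeeeee8887...............................777779d.eddddddd7................................77877788877
```

Run:
```python
from h import *
import pickle
w=pickle.load(open('w10.pkl','rb'));H=cv2.cvtColor(w['color'],cv2.COLOR_RGB2HSV)
for r in (45,66,85):
  print('row',r)
  for a in (265,315,362,395): print(a,' '.join('%d/%d'%(H[r,c,1],H[r,c,2]) for c in range(a,a+ (40 if a>390 else 36))))
# column direction ends
for c in (331,382,432): print('col',c,' '.join('%d:%d/%d'%(r,H[r,c,1],H[r,c,2]) for r in list(range(14,34))+list(range(84,112))))
```

```text
row 45
265 17/108 10/105 10/107 12/106 7/106 14/107 7/108 12/107 10/106 7/107 7/108 150/92 154/124 152/129 157/130 151/133 155/130 150/129 149/128 136/88 142/86 141/87 140/91 138/87 132/87 136/86 20/102 7/108 5/100 0/67 3/79 7/108 10/107 9/112 11/190 15/192
315 13/190 11/190 13/192 13/191 13/157 12/192 11/192 12/150 16/94 110/74 118/80 154/172 152/217 152/217 153/218 153/221 152/225 151/226 151/204 9/113 11/112 15/191 12/190 11/189 11/187 12/189 11/189 12/191 15/190 11/190 12/191 12/190 12/189 12/191 12/191 12/192
362 13/192 8/153 116/68 129/67 114/67 111/69 122/67 120/72 124/70 122/67 127/70 122/71 119/71 124/70 154/159 158/220 156/229 154/229 154/227 153/226 153/228 148/229 13/192 13/192 14/194 12/193 16/194 12/193 13/194 12/191 11/193 13/190 10/156 13/60 9/57 9/56
395 13/60 9/57 9/56 9/56 17/59 18/57 9/59 11/121 13/194 13/191 133/69 135/68 133/69 139/68 129/69 129/69 139/68 137/69 131/70 143/68 135/66 133/69 135/68 127/66 131/68 145/67 138/72 144/69 146/70 142/72 145/74 160/143 161/199 160/220 158/225 155/228 158/229 155/230 159/212 40/184
row 66
265 10/106 5/106 7/106 7/107 7/104
[... 2875 characters left out ...]
146 94:10/105 95:5/108 96:9/108 97:7/105 98:9/109 99:10/107 100:14/110 101:15/104 102:11/91 103:9/136 104:11/181 105:13/192 106:12/195 107:12/196 108:14/187 109:15/191 110:16/193 111:15/191
col 432 14:2/104 15:5/106 16:2/107 17:7/108 18:7/110 19:2/107 20:2/108 21:2/106 22:6/90 23:149/164 24:158/229 25:155/232 26:155/232 27:158/231 28:161/227 29:160/223 30:161/218 31:163/216 32:162/217 33:161/212 84:57/143 85:59/142 86:63/142 87:84/125 88:75/143 89:73/147 90:73/147 91:70/149 92:71/147 93:99/182 94:103/185 95:108/179 96:110/178 97:113/176 98:125/213 99:126/212 100:94/135 101:8/133 102:12/184 103:12/191 104:11/192 105:16/197 106:12/194 107:114/228 108:137/233 109:137/234 110:136/232 111:137/231
```

Run:
```python
from h import *
import pickle
np.set_printoptions(precision=1,suppress=True)
w=pickle.load(open('w10.pkl','rb'))
B={'A':[(276,284),(277.3,285),(278.7,286)],'B':[(326,334),(327,334.4),(327.2,334.9)],'C':[(376,384),(376,383.8),(376,383.6)],'D':[(426.2,433.7),(425.4,432.8),(424.9,432)]}
ends={'B':(24.3,98.5),'C':(19.3,93.3),'D':(22.8,93)}
for n,L in B.items():
  p=np.array([onz(w,(l+r)/2-.0,row+.5,170) for (l,r),row in zip(L,(45,66,85))]);d=p[0]-p[2]
  print(n,p[1],'head',np.degrees(np.arctan2(d[1],d[0])),'thick',np.linalg.norm(onz(w,L[1][0],66,170)-onz(w,L[1][1],66,170)))
  if n in ends:
    a,b=[onz(w,np.mean(L[0]),r,170)for r in ends[n]];print('   xends',a[0],b[0],'mid',(a[0]+b[0])/2)
H=cv2.cvtColor(w['color'],cv2.COLOR_RGB2HSV)
print(' '.join('%d:%d/%d'%(r,H[r,281,1],H[r,281,2]) for r in list(range(16,40))+list(range(84,104))))
```

```text
A [ 589.1 -112.8  170. ] head 2.550160839422831 thick 7.794849487883951
B [ 589.5 -162.9  170. ] head 2.615850947112135 thick 7.489707640129856
   xends 628.5875708309383 558.4073791108292 mid 593.4974749708838
C [ 590.  -212.7  170. ] head 2.758661862699676 thick 7.8930433101381015
   xends 633.4675093340305 563.9862795387422 mid 598.7268944363864
D [ 590.4 -262.5  170. ] head 2.8222300378260337 thick 7.486836489276963
   xends 630.7330784099057 564.706961762266 mid 597.7200200860859
16:12/107 17:10/106 18:10/104 19:12/103 20:12/107 21:102/120 22:147/130 23:157/133 24:154/134 25:155/130 26:153/125 27:159/122 28:155/123 29:151/123 30:154/121 31:153/115 32:151/118 33:159/119 34:161/122 35:155/127 36:154/131 37:152/131 38:153/127 39:151/125 84:144/131 85:144/129 86:143/134 87:144/131 88:141/132 89:144/129 90:142/129 91:147/132 92:139/139 93:143/139 94:136/120 95:100/82 96:8/101 97:7/107 98:5/109 99:7/108 100:5/108 101:7/105 102:7/109 103:7/108
```

```bash
cat >> h.py <<'E'
def prof(s,p0,hd,z,lo,hi,step=1.):
    "grey values along a world line at height z from p0, heading hd deg"
    g=cv2.cvtColor(s['color'],cv2.COLOR_RGB2GRAY).astype(np.float32);d=np.array([np.cos(np.radians(hd)),np.sin(np.radians(hd))])
    t=np.arange(lo,hi,step);uv=np.array([proj(s,(p0[0]+d[0]*a,p0[1]+d[1]*a,z)) for a in t],np.float32)
    return t,cv2.remap(g,uv[None,:,0],uv[None,:,1],1)[0]
E
python3 - <<'E'
from h import *
import pickle
w,b=pickle.load(open('w5.pkl','rb'))
for off in (-25,20):
  p=np.array((541.5,281.))+off*np.array((-.038,.999))
  t,v=prof(w,p,2.2,134,-112,113); print(off); 
  for k in range(0,225,25): print(int(t[k]),v[k:k+25].astype(int).tolist())
for off in (-60,60):
  p=np.array((541.5,281.))+off*np.array((.999,.038))
  t,v=prof(w,p,92.2,134,-60,75); print('across',off)
  for k in range(0,135,27): print(int(t[k]),v[k:k+27].astype(int).tolist())
E
```

```text
-25
-112 [102, 99, 97, 97, 97, 99, 99, 99, 99, 101, 103, 104, 110, 109, 95, 83, 79, 79, 79, 78, 77, 78, 79, 75, 76]
-87 [78, 79, 80, 79, 77, 78, 82, 93, 106, 106, 86, 78, 76, 77, 78, 76, 76, 76, 77, 77, 76, 75, 74, 73, 73]
-62 [72, 69, 72, 70, 69, 69, 67, 68, 67, 65, 68, 83, 109, 107, 80, 65, 61, 60, 59, 61, 62, 61, 60, 59, 60]
-37 [59, 60, 60, 60, 61, 70, 95, 106, 93, 67, 57, 58, 59, 59, 59, 58, 58, 59, 59, 59, 59, 57, 59, 60, 59]
-12 [58, 58, 60, 60, 61, 62, 81, 137, 192, 197, 198, 198, 198, 197, 196, 194, 189, 168, 130, 92, 65, 60, 60, 60, 60]
13 [58, 57, 57, 58, 58, 57, 59, 59, 58, 59, 60, 60, 58, 57, 55, 52, 50, 52, 84, 104, 100, 77, 57, 58, 59]
38 [59, 58, 58, 59, 58, 57, 57, 56, 51, 48, 49, 53, 110, 183, 192, 145, 80, 57, 56, 56, 57, 57, 56, 56, 57]
63 [56, 57, 57, 56, 55, 55, 54, 55, 55, 51, 49, 65, 118, 118, 119, 120, 141, 183, 199, 168, 94, 56, 57, 56, 55]
88 [55, 51, 47, 46, 46, 49, 96, 118, 118, 117, 117, 119, 159, 189, 194, 176, 140, 101, 92, 93, 94, 97, 97, 96, 96]
20
-112 [167, 166, 163, 162, 160, 158, 161, 166, 170, 174, 178, 183, 183, 150, 105, 98, 97, 96, 96, 95, 95
[... 1641 characters left out ...]
, 190, 204, 219, 223, 216, 204]
across 60
-60 [89, 89, 89, 88, 87, 89, 89, 88, 88, 89, 89, 88, 87, 91, 89, 101, 138, 199, 190, 132, 85, 69, 69, 69, 68, 64, 58]
-33 [58, 56, 56, 56, 56, 58, 57, 56, 56, 56, 56, 58, 58, 58, 64, 86, 104, 109, 108, 109, 109, 109, 109, 110, 111, 111, 111]
-6 [110, 109, 109, 109, 109, 109, 109, 109, 109, 110, 111, 108, 109, 110, 110, 110, 110, 111, 111, 110, 109, 109, 109, 108, 109, 110, 110]
21 [110, 110, 110, 110, 111, 112, 111, 112, 111, 112, 109, 109, 111, 111, 111, 110, 111, 111, 110, 110, 114, 128, 174, 190, 194, 194, 194]
48 [193, 193, 192, 195, 195, 193, 194, 196, 196, 194, 192, 194, 191, 193, 199, 180, 145, 132, 155, 193, 193, 193, 204, 220, 223, 205, 184]
```

apply_moves(deltas=[{"tx":0,"ty":0,"tz":0,"ax":0,"ay":0,"az":-0.37,"fingers":0.74},{"tx":0.775,"ty":-0.21,"tz":0,"ax":0,"ay":0,"az":0,"fingers":0.74},{"tx":0.775,"ty":-0.21,"tz":0,"ax":0,"ay":0,"az":0,"fingers":0.74},{"tx":0.775,"ty":-0.21,"tz":0,"ax":0,"ay":0,"az":0,"fingers":0.74},{"tx":0.775,"ty":-0.21,"tz":0,"ax":0,"ay":0,"az":0,"fingers":0.74},{"tx":0,"ty":0,"tz":0.8,"ax":0,"ay":0,"az":0,"fingers":0.74},{"tx":0,"ty":0,"tz":0.8,"ax":0,"ay":0,"az":0,"fingers":0.74},{"tx":0,"ty":0,"tz":0.8,"ax":0,"ay":0,"az":0,"fingers":0.74}])

```text
clock: 22.7
tool_pos: [597.4, -109.6, 263.3]
ee_rot: [1.0, 0.025, 0.0, 0.0]
contact_force: [0.7, -0.9, -0.8]
opening: 24.2
finger_force: 0.0
```

apply_moves(deltas=[{"tx":0,"ty":0,"tz":0.8,"ax":0,"ay":0,"az":0,"fingers":0.74},{"tx":0,"ty":0,"tz":0,"ax":0,"ay":0,"az":0,"fingers":0.74},{"tx":0,"ty":0,"tz":0,"ax":0,"ay":0,"az":0,"fingers":0.74},{"tx":0,"ty":0,"tz":0,"ax":0,"ay":0,"az":0,"fingers":0.74},{"tx":0,"ty":0,"tz":0,"ax":0,"ay":0,"az":0,"fingers":0.74},{"tx":0,"ty":0,"tz":0,"ax":0,"ay":0,"az":0,"fingers":0.74},{"tx":0,"ty":0,"tz":0,"ax":0,"ay":0,"az":0,"fingers":0.74},{"tx":0,"ty":0,"tz":0,"ax":0,"ay":0,"az":0,"fingers":0.74}])

```text
clock: 23.37
tool_pos: [597.4, -111.5, 233.2]
ee_rot: [1.0, 0.023, 0.001, 0.0]
contact_force: [0.4, -0.7, -0.4]
opening: 24.4
finger_force: 0.0
```

Run:
```python
from h import *
plan((597,-112.5,135),2.7)
```

```text
t 23.37 pos [ 597.4 -111.5  233.2] head 2.63 zdir [ 0.001 -0.    -1.   ] F [ 0.4 -0.7 -0.4] open 24.4 ff 0.0 j6 1.28
 az units -0.01 (turn 0.07 deg)
 after turn: tx -0.011 ty 0.023 tz 2.456 units
```

apply_moves(deltas=[{"tx":0,"ty":0.02,"tz":0.6,"ax":0,"ay":0,"az":0,"fingers":0.74},{"tx":0,"ty":0,"tz":0.6,"ax":0,"ay":0,"az":0,"fingers":0.74},{"tx":0,"ty":0,"tz":0.6,"ax":0,"ay":0,"az":0,"fingers":0.74},{"tx":0,"ty":0,"tz":0.4,"ax":0,"ay":0,"az":0,"fingers":0.74},{"tx":0,"ty":0,"tz":0.25,"ax":0,"ay":0,"az":0,"fingers":0.74},{"tx":0,"ty":0,"tz":0,"ax":0,"ay":0,"az":0,"fingers":0.74},{"tx":0,"ty":0,"tz":0,"ax":0,"ay":0,"az":0,"fingers":0.74},{"tx":0,"ty":0,"tz":0,"ax":0,"ay":0,"az":0,"fingers":1}], force=20)

```text
clock: 24.03
tool_pos: [597.9, -112.4, 135.9]
ee_rot: [1.0, 0.023, 0.001, 0.0]
contact_force: [0.1, 0.8, -0.3]
opening: 20.4
finger_force: 0.0
```

apply_moves(deltas=[{"tx":0,"ty":0,"tz":0,"ax":0,"ay":0,"az":0,"fingers":1},{"tx":0,"ty":0,"tz":0,"ax":0,"ay":0,"az":0,"fingers":1},{"tx":0,"ty":0,"tz":0,"ax":0,"ay":0,"az":0,"fingers":1},{"tx":0,"ty":0,"tz":0,"ax":0,"ay":0,"az":0,"fingers":1},{"tx":0,"ty":0,"tz":-0.2,"ax":0,"ay":0,"az":0,"fingers":1},{"tx":0,"ty":0,"tz":-0.4,"ax":0,"ay":0,"az":0,"fingers":1},{"tx":0,"ty":0,"tz":-0.5,"ax":0,"ay":0,"az":0,"fingers":1},{"tx":0,"ty":0,"tz":-0.5,"ax":0,"ay":0,"az":0,"fingers":1}])

```text
clock: 24.7
tool_pos: [597.0, -112.2, 199.4]
ee_rot: [1.0, 0.023, -0.0, -0.0]
contact_force: [0.3, 0.4, -0.3]
opening: 7.9
finger_force: 20.0
```

apply_moves(deltas=[{"tx":0,"ty":0,"tz":-0.8,"ax":0,"ay":0,"az":0,"fingers":1},{"tx":0,"ty":0,"tz":-0.8,"ax":0,"ay":0,"az":0,"fingers":1},{"tx":0,"ty":0,"tz":-0.8,"ax":0,"ay":0,"az":0,"fingers":1},{"tx":0,"ty":0,"tz":-0.8,"ax":0,"ay":0,"az":0,"fingers":1},{"tx":0,"ty":0,"tz":0,"ax":0,"ay":0,"az":0,"fingers":1},{"tx":0,"ty":0,"tz":0,"ax":0,"ay":0,"az":0,"fingers":1},{"tx":0,"ty":0,"tz":0,"ax":0,"ay":0,"az":0,"fingers":1},{"tx":0,"ty":0,"tz":0,"ax":0,"ay":0,"az":0,"fingers":1}])

```text
clock: 25.37
tool_pos: [596.9, -112.2, 324.9]
ee_rot: [1.0, 0.023, -0.001, -0.0]
contact_force: [-0.2, -0.2, -1.4]
opening: 7.9
finger_force: 20.0
```

Run:
```python
from h import *
plan((634,235,330),92.2)
w=snap('wrist');import pickle;pickle.dump(w,open('w11.pkl','wb'))
st=manip.state();P=np.array(st['tool_pos']);R=Ro.from_quat(st['ee_rot']).as_matrix()
# predicted board outline (top edge ends, 35 above TCP) vs image along tool x
H=cv2.cvtColor(w['color'],cv2.COLOR_RGB2HSV)
for dx in (-40,-35,0,35,40): 
  for dz in (35,-90): print(dx,dz,proj(w,P+R@[dx,0,-dz]).round(1),end=' ')
print()
u=proj(w,P+R@[35,0,-35]);c=int(round(u[0]));print(c,' '.join('%d:%d/%d'%(r,H[r,c,1],H[r,c,2]) for r in range(max(0,int(u[1])-50),int(u[1])+40,2)))
```

```text
t 25.37 pos [ 596.9 -112.2  324.9] head 2.62 zdir [-0.002  0.001 -1.   ] F [-0.2 -0.2 -1.4] open 7.9 ff 20.0 j6 1.28
 az units -15.63 (turn 89.58 deg)
 after turn: tx 8.638 ty 1.260 tz -0.126 units
-40 35 [320.  346.5] -40 -90 [319.  247.4] -35 35 [320.  337.7] -35 -90 [319.  241.8] 0 35 [320.  271.6] 0 -90 [318.9 201.5] 35 35 [320. 198.] 35 -90 [318.9 158.6] 40 35 [320.  186.7] 40 -90 [318.9 152.2] 
320 147:4/117 149:9/118 151:9/115 153:8/122 155:6/122 157:13/121 159:9/207 161:98/102 163:129/93 165:136/92 167:127/94 169:127/92 171:132/91 173:132/91 175:132/91 177:129/91 179:130/90 181:132/93 183:132/89 185:139/90 187:138/89 189:130/90 191:133/92 193:139/90 195:132/93 197:133/92 199:133/94 201:152/139 203:153/148 205:155/146 207:155/146 209:157/148 211:153/145 213:152/138 215:157/135 217:158/134 219:155/135 221:148/129 223:148/129 225:151/125 227:150/134 229:152/139 231:157/140 233:154/142 235:154/142
```

apply_moves(deltas=[{"tx":0,"ty":0,"tz":0,"ax":0,"ay":0,"az":-0.98,"fingers":1},{"tx":0,"ty":0,"tz":0,"ax":0,"ay":0,"az":-0.98,"fingers":1},{"tx":0,"ty":0,"tz":0,"ax":0,"ay":0,"az":-0.98,"fingers":1},{"tx":0,"ty":0,"tz":0,"ax":0,"ay":0,"az":-0.98,"fingers":1},{"tx":0,"ty":0,"tz":0,"ax":0,"ay":0,"az":-0.98,"fingers":1},{"tx":0,"ty":0,"tz":0,"ax":0,"ay":0,"az":-0.98,"fingers":1},{"tx":0,"ty":0,"tz":0,"ax":0,"ay":0,"az":-0.98,"fingers":1},{"tx":0,"ty":0,"tz":0,"ax":0,"ay":0,"az":-0.98,"fingers":1}])

```text
clock: 26.08
tool_pos: [597.1, -112.2, 325.4]
ee_rot: [0.914, 0.405, -0.001, -0.001]
contact_force: [-0.2, -0.0, -0.3]
opening: 7.9
finger_force: 20.0
```

apply_moves(deltas=[{"tx":0,"ty":0,"tz":0,"ax":0,"ay":0,"az":-0.98,"fingers":1},{"tx":0,"ty":0,"tz":0,"ax":0,"ay":0,"az":-0.98,"fingers":1},{"tx":0,"ty":0,"tz":0,"ax":0,"ay":0,"az":-0.98,"fingers":1},{"tx":0,"ty":0,"tz":0,"ax":0,"ay":0,"az":-0.98,"fingers":1},{"tx":0,"ty":0,"tz":0,"ax":0,"ay":0,"az":-0.98,"fingers":1},{"tx":0,"ty":0,"tz":0,"ax":0,"ay":0,"az":-0.98,"fingers":1},{"tx":0,"ty":0,"tz":0,"ax":0,"ay":0,"az":-0.98,"fingers":1},{"tx":0,"ty":0,"tz":0,"ax":0,"ay":0,"az":-0.95,"fingers":1}])

```text
clock: 26.75
tool_pos: [597.1, -112.2, 325.4]
ee_rot: [0.691, 0.723, -0.0, -0.001]
contact_force: [-0.2, 0.2, -0.9]
opening: 8.1
finger_force: 20.0
```

apply_moves(deltas=[{"tx":0.5,"ty":0.1,"tz":0,"ax":0,"ay":0,"az":0,"fingers":1},{"tx":0.8,"ty":0.12,"tz":0,"ax":0,"ay":0,"az":0,"fingers":1},{"tx":0.9,"ty":0.13,"tz":0,"ax":0,"ay":0,"az":0,"fingers":1},{"tx":0.9,"ty":0.13,"tz":0,"ax":0,"ay":0,"az":0,"fingers":1},{"tx":0.9,"ty":0.13,"tz":0,"ax":0,"ay":0,"az":0,"fingers":1},{"tx":0.9,"ty":0.13,"tz":0,"ax":0,"ay":0,"az":0,"fingers":1},{"tx":0.9,"ty":0.13,"tz":0,"ax":0,"ay":0,"az":0,"fingers":1},{"tx":0.9,"ty":0.13,"tz":0,"ax":0,"ay":0,"az":0,"fingers":1}])

```text
clock: 27.42
tool_pos: [626.2, 158.9, 325.5]
ee_rot: [0.693, 0.721, -0.001, -0.0]
contact_force: [0.1, -0.8, -0.8]
opening: 7.8
finger_force: 20.0
```

apply_moves(deltas=[{"tx":0.9,"ty":0.13,"tz":0,"ax":0,"ay":0,"az":0,"fingers":1},{"tx":0.79,"ty":0.12,"tz":0,"ax":0,"ay":0,"az":0,"fingers":1},{"tx":0,"ty":0,"tz":0,"ax":0,"ay":0,"az":0,"fingers":1},{"tx":0,"ty":0,"tz":0,"ax":0,"ay":0,"az":0,"fingers":1},{"tx":0,"ty":0,"tz":0,"ax":0,"ay":0,"az":0,"fingers":1},{"tx":0,"ty":0,"tz":0,"ax":0,"ay":0,"az":0,"fingers":1},{"tx":0,"ty":0,"tz":0,"ax":0,"ay":0,"az":0,"fingers":1},{"tx":0,"ty":0,"tz":0,"ax":0,"ay":0,"az":0,"fingers":1}])

```text
clock: 28.08
tool_pos: [633.9, 224.1, 326.7]
ee_rot: [0.693, 0.721, 0.0, 0.0]
contact_force: [0.5, -0.6, -0.4]
opening: 7.7
finger_force: 20.0
```

```bash
cat >> h.py <<'E'
def caddy(s,C,offs=(-20,25),span=112,z=134):
    "print bright-peak positions along (end walls/ribs) and across (long walls) about guess C, heading 92.2; u=along +X side, n=towards the panel"
    from scipy.signal import find_peaks
    U=np.array((.99926,.0384));N=np.array((-.0384,.99926))
    for o in offs:
        t,v=prof(s,np.array(C)+o*N,2.2,z,-span,span,.5);k,_=find_peaks(v,prominence=18,width=2);print('along@n=%d'%o,[(float(t[i]),int(v[i])) for i in k])
    for o in (-67,-20,20,67):
        t,v=prof(s,np.array(C)+o*U,92.2,z,-60,60,.5);k,_=find_peaks(v,prominence=18,width=2);print('across@u=%d'%o,[(float(t[i]),int(v[i])) for i in k])
E
python3 - <<'E'
from h import *
import pickle
plan((633.9,286.2,330),92.2)
C=(542,281.7)
print('ref w5');caddy(pickle.load(open('w5.pkl','rb'))[0],C)
w=snap('wrist');pickle.dump(w,open('w12.pkl','wb'));print('now');caddy(w,C)
E
```

```text
t 28.08 pos [633.9 224.1 326.7] head 92.22 zdir [ 0.  0. -1.] F [ 0.5 -0.6 -0.4] open 7.7 ff 20.0 j6 0.25
 az units 0.00 (turn -0.02 deg)
 after turn: tx 1.552 ty 0.059 tz -0.082 units
ref w5
along@n=-20 [(-79.5, 109), (-49.5, 108), (-31.0, 108), (-2.0, 199), (29.5, 116), (51.0, 191), (80.5, 196), (101.0, 197)]
along@n=25 [(-102.0, 188), (-80.5, 183), (-51.0, 182), (-31.0, 189), (-2.0, 200), (29.5, 121), (51.5, 196), (80.5, 197), (102.0, 195)]
across@u=-67 [(43.5, 183), (57.0, 243)]
across@u=-20 []
across@u=20 []
across@u=67 [(-43.5, 197), (43.5, 194), (56.5, 246)]
now
along@n=-20 [(-98.5, 113), (-76.0, 112), (-47.5, 114), (-28.5, 116), (-9.0, 117), (5.0, 116), (30.5, 116), (48.5, 117), (82.0, 120), (95.0, 119), (102.5, 208)]
along@n=25 [(-100.5, 233), (-79.0, 231), (-48.5, 223), (-29.0, 219), (-14.5, 239), (4.5, 215), (25.0, 125), (53.5, 206), (82.5, 205), (102.5, 209)]
across@u=-67 [(-44.0, 112), (43.0, 231), (55.5, 251)]
across@u=-20 []
across@u=20 []
across@u=67 [(43.0, 211), (56.0, 249)]
```

apply_moves(deltas=[{"tx":0.38,"ty":0.018,"tz":0,"ax":0,"ay":0,"az":0,"fingers":1},{"tx":0.38,"ty":0.018,"tz":0,"ax":0,"ay":0,"az":0,"fingers":1},{"tx":0.39,"ty":0.018,"tz":0,"ax":0,"ay":0,"az":0,"fingers":1},{"tx":0.39,"ty":0.018,"tz":0,"ax":0,"ay":0,"az":0,"fingers":1},{"tx":0,"ty":0,"tz":0.6,"ax":0,"ay":0,"az":0,"fingers":1},{"tx":0,"ty":0,"tz":0.6,"ax":0,"ay":0,"az":0,"fingers":1},{"tx":0,"ty":0,"tz":0.6,"ax":0,"ay":0,"az":0,"fingers":1},{"tx":0,"ty":0,"tz":0.6,"ax":0,"ay":0,"az":0,"fingers":1}])

```text
clock: 28.8
tool_pos: [633.8, 288.4, 229.1]
ee_rot: [0.692, 0.721, -0.0, -0.0]
contact_force: [0.8, 0.9, 0.1]
opening: 8.1
finger_force: 20.0
```

apply_moves(deltas=[{"tx":0,"ty":0,"tz":0,"ax":0,"ay":0,"az":0,"fingers":1},{"tx":0,"ty":0,"tz":0,"ax":0,"ay":0,"az":0,"fingers":1},{"tx":0,"ty":0,"tz":0.4,"ax":0,"ay":0,"az":0,"fingers":1},{"tx":0,"ty":0,"tz":0.4,"ax":0,"ay":0,"az":0,"fingers":1},{"tx":0,"ty":0,"tz":0.4,"ax":0,"ay":0,"az":0,"fingers":1},{"tx":0,"ty":0,"tz":0.4,"ax":0,"ay":0,"az":0,"fingers":1},{"tx":0,"ty":0,"tz":0,"ax":0,"ay":0,"az":0,"fingers":1},{"tx":0,"ty":0,"tz":0,"ax":0,"ay":0,"az":0,"fingers":1}])

```text
clock: 29.47
tool_pos: [634.6, 287.3, 168.0]
ee_rot: [0.693, 0.721, 0.001, 0.0]
contact_force: [-0.0, -0.4, -0.0]
opening: 7.9
finger_force: 20.0
```

Run:
```python
from h import *
plan((634.4,285.7,149),92.2)
```

```text
t 29.47 pos [634.6 287.3 168. ] head 92.31 zdir [ 0.001  0.    -1.   ] F [-0.  -0.4 -0. ] open 7.9 ff 20.0 j6 0.33
 az units 0.02 (turn -0.11 deg)
 after turn: tx -0.040 ty -0.006 tz 0.476 units
```

apply_moves(deltas=[{"tx":-0.02,"ty":0,"tz":0.2,"ax":0,"ay":0,"az":0,"fingers":1},{"tx":-0.02,"ty":0,"tz":0.2,"ax":0,"ay":0,"az":0,"fingers":1},{"tx":0,"ty":0,"tz":0.07,"ax":0,"ay":0,"az":0,"fingers":1},{"tx":0,"ty":0,"tz":0,"ax":0,"ay":0,"az":0,"fingers":1},{"tx":0,"ty":0,"tz":0,"ax":0,"ay":0,"az":0,"fingers":1},{"tx":0,"ty":0,"tz":0,"ax":0,"ay":0,"az":0,"fingers":0.76},{"tx":0,"ty":0,"tz":0,"ax":0,"ay":0,"az":0,"fingers":0.76},{"tx":0,"ty":0,"tz":0,"ax":0,"ay":0,"az":0,"fingers":0.76}])

```text
clock: 30.13
tool_pos: [634.4, 285.2, 148.0]
ee_rot: [0.693, 0.721, 0.0, 0.0]
contact_force: [0.0, -0.7, 0.1]
opening: 21.8
finger_force: 0.0
```

apply_moves(deltas=[{"tx":0,"ty":0,"tz":0,"ax":0,"ay":0,"az":0,"fingers":0.76},{"tx":0,"ty":0,"tz":0,"ax":0,"ay":0,"az":0,"fingers":0.76},{"tx":0,"ty":0,"tz":-0.4,"ax":0,"ay":0,"az":0,"fingers":0.76},{"tx":0,"ty":0,"tz":-0.6,"ax":0,"ay":0,"az":0,"fingers":0.76},{"tx":0,"ty":0,"tz":-0.8,"ax":0,"ay":0,"az":0,"fingers":0.76},{"tx":0,"ty":0,"tz":-0.9,"ax":0,"ay":0,"az":0,"fingers":0.76},{"tx":0,"ty":0,"tz":-0.9,"ax":0,"ay":0,"az":0,"fingers":0.76},{"tx":0,"ty":0,"tz":-0.9,"ax":0,"ay":0,"az":0,"fingers":0.76}])

```text
clock: 30.8
tool_pos: [633.9, 285.0, 329.6]
ee_rot: [0.693, 0.721, 0.0, 0.0]
contact_force: [-0.0, -0.1, 0.2]
opening: 22.9
finger_force: 0.0
```

```bash
cat >> h.py <<'E'
def strips(s,z,lo=6):
    "strips of bright/wood colour at height z: centroid, heading, size of saturated-orange blobs seen in the image between given rows"
    pass
E
python3 - <<'E'
from h import *
import pickle
plan((597.3,-162.5,310),2.7)
w=snap('wrist');pickle.dump(w,open('w13.pkl','wb'))
# board top line at z=183 along u, 3 offsets
H=cv2.cvtColor(w['color'],cv2.COLOR_RGB2HSV)
for n in (-30,0,30):
  o=[]
  for u in np.arange(75,111,1.5):
    q=proj(w,np.array((542.4+u*.999-.038*n,281.2+u*.038+n,183)));
    if 0<=q[1]<400 and 0<=q[0]<640:o.append('%d:%d/%d'%(u,H[int(q[1]),int(q[0]),1],H[int(q[1]),int(q[0]),2]))
  print(n,' '.join(o))
E
```

```text
t 30.80 pos [633.9 285.  329.6] head 92.29 zdir [ 0.  0. -1.] F [-0.  -0.1  0.2] open 22.9 ff 0.0 j6 0.33
 az units 15.64 (turn -89.59 deg)
 after turn: tx -1.441 ty 11.131 tz 0.491 units
-30 75:126/127 76:126/127 78:129/123 79:122/125 81:130/118 82:122/119 84:126/121 85:124/119 87:126/121 88:127/130 90:146/245 91:148/243 93:150/239 94:151/237 96:162/148 97:108/144 99:107/145 100:107/145 102:107/141 103:143/137 105:145/134 106:143/134 108:145/132 109:144/131
0 75:11/114 76:9/111 78:9/113 79:11/113 81:7/112 82:7/116 84:13/202 85:9/165 87:13/114 88:7/116 90:152/238 91:151/236 93:153/232 94:151/234 96:154/154 97:7/116 99:7/69 100:4/114 102:2/113 103:145/134 105:145/135 106:142/131 108:142/133 109:147/130
30 75:4/117 76:11/116 78:11/115 79:4/117 81:7/115 82:13/121 84:9/199 85:12/132 87:7/114 88:5/113 90:144/106 91:139/103 93:142/99 94:133/92 96:86/86 97:7/116 99:3/82 100:7/114 102:43/120 103:137/141 105:136/137 106:133/138 108:134/133 109:142/133
```

apply_moves(deltas=[{"tx":0,"ty":0,"tz":0,"ax":0,"ay":0,"az":0.98,"fingers":0.74},{"tx":0,"ty":0,"tz":0,"ax":0,"ay":0,"az":0.98,"fingers":0.74},{"tx":0,"ty":0,"tz":0,"ax":0,"ay":0,"az":0.98,"fingers":0.74},{"tx":0,"ty":0,"tz":0,"ax":0,"ay":0,"az":0.98,"fingers":0.74},{"tx":0,"ty":0,"tz":0,"ax":0,"ay":0,"az":0.98,"fingers":0.74},{"tx":0,"ty":0,"tz":0,"ax":0,"ay":0,"az":0.98,"fingers":0.74},{"tx":0,"ty":0,"tz":0,"ax":0,"ay":0,"az":0.98,"fingers":0.74},{"tx":0,"ty":0,"tz":0,"ax":0,"ay":0,"az":0.98,"fingers":0.74}])

```text
clock: 31.52
tool_pos: [634.3, 285.1, 327.4]
ee_rot: [0.917, 0.4, -0.0, 0.0]
contact_force: [-0.4, 0.1, -0.4]
opening: 24.7
finger_force: 0.0
```

apply_moves(deltas=[{"tx":0,"ty":0,"tz":0,"ax":0,"ay":0,"az":0.98,"fingers":0.74},{"tx":0,"ty":0,"tz":0,"ax":0,"ay":0,"az":0.98,"fingers":0.74},{"tx":0,"ty":0,"tz":0,"ax":0,"ay":0,"az":0.98,"fingers":0.74},{"tx":0,"ty":0,"tz":0,"ax":0,"ay":0,"az":0.98,"fingers":0.74},{"tx":0,"ty":0,"tz":0,"ax":0,"ay":0,"az":0.98,"fingers":0.74},{"tx":0,"ty":0,"tz":0,"ax":0,"ay":0,"az":0.98,"fingers":0.74},{"tx":0,"ty":0,"tz":0,"ax":0,"ay":0,"az":0.98,"fingers":0.74},{"tx":0,"ty":0,"tz":0,"ax":0,"ay":0,"az":0.94,"fingers":0.74}])

```text
clock: 32.18
tool_pos: [634.3, 285.1, 327.5]
ee_rot: [1.0, 0.021, 0.0, -0.0]
contact_force: [0.3, 1.2, 0.6]
opening: 24.5
finger_force: 0.0
```

apply_moves(deltas=[{"tx":-0.1,"ty":0.6,"tz":0,"ax":0,"ay":0,"az":0,"fingers":0.74},{"tx":-0.13,"ty":0.9,"tz":0,"ax":0,"ay":0,"az":0,"fingers":0.74},{"tx":-0.13,"ty":0.9,"tz":0,"ax":0,"ay":0,"az":0,"fingers":0.74},{"tx":-0.13,"ty":0.9,"tz":0,"ax":0,"ay":0,"az":0,"fingers":0.74},{"tx":-0.13,"ty":0.9,"tz":0,"ax":0,"ay":0,"az":0,"fingers":0.74},{"tx":-0.13,"ty":0.9,"tz":0,"ax":0,"ay":0,"az":0,"fingers":0.74},{"tx":-0.13,"ty":0.9,"tz":0,"ax":0,"ay":0,"az":0,"fingers":0.74},{"tx":-0.13,"ty":0.9,"tz":0,"ax":0,"ay":0,"az":0,"fingers":0.74}])

```text
clock: 32.85
tool_pos: [606.3, 5.9, 327.7]
ee_rot: [1.0, 0.023, 0.0, 0.0]
contact_force: [-0.1, -0.1, 0.9]
opening: 24.2
finger_force: 0.0
```

apply_moves(deltas=[{"tx":-0.13,"ty":0.9,"tz":0,"ax":0,"ay":0,"az":0,"fingers":0.74},{"tx":-0.13,"ty":0.9,"tz":0,"ax":0,"ay":0,"az":0,"fingers":0.74},{"tx":-0.13,"ty":0.9,"tz":0,"ax":0,"ay":0,"az":0,"fingers":0.74},{"tx":-0.13,"ty":0.9,"tz":0.4,"ax":0,"ay":0,"az":0,"fingers":0.74},{"tx":-0.006,"ty":0.63,"tz":0.8,"ax":0,"ay":0,"az":0,"fingers":0.74},{"tx":0,"ty":0,"tz":0.8,"ax":0,"ay":0,"az":0,"fingers":0.74},{"tx":0,"ty":0,"tz":0.8,"ax":0,"ay":0,"az":0,"fingers":0.74},{"tx":0,"ty":0,"tz":0,"ax":0,"ay":0,"az":0,"fingers":0.74}])

```text
clock: 33.52
tool_pos: [591.5, -162.3, 209.2]
ee_rot: [1.0, 0.023, -0.004, -0.002]
contact_force: [-0.2, 0.7, -0.5]
opening: 24.3
finger_force: 0.0
```

Run:
```python
from h import *
plan((593.5,-162.7,135),2.7)
```

```text
t 33.52 pos [ 591.5 -162.3  209.2] head 2.63 zdir [-0.009  0.003 -1.   ] F [-0.2  0.7 -0.5] open 24.3 ff 0.0 j6 1.20
 az units -0.01 (turn 0.07 deg)
 after turn: tx 0.050 ty 0.012 tz 1.854 units
```

apply_moves(deltas=[{"tx":0,"ty":0,"tz":0,"ax":0,"ay":0,"az":0,"fingers":0.74},{"tx":0,"ty":0,"tz":0,"ax":0,"ay":0,"az":0,"fingers":0.74},{"tx":0,"ty":0,"tz":0.5,"ax":0,"ay":0,"az":0,"fingers":0.74},{"tx":0,"ty":0,"tz":0.5,"ax":0,"ay":0,"az":0,"fingers":0.74},{"tx":0,"ty":0,"tz":0.5,"ax":0,"ay":0,"az":0,"fingers":0.74},{"tx":0,"ty":0,"tz":0.5,"ax":0,"ay":0,"az":0,"fingers":0.74},{"tx":0,"ty":0,"tz":0,"ax":0,"ay":0,"az":0,"fingers":0.74},{"tx":0,"ty":0,"tz":0,"ax":0,"ay":0,"az":0,"fingers":0.74}])

```text
clock: 34.18
tool_pos: [594.4, -162.4, 137.4]
ee_rot: [1.0, 0.024, 0.001, 0.0]
contact_force: [0.1, -0.2, 0.5]
opening: 24.4
finger_force: 0.0
```

apply_moves(deltas=[{"tx":0,"ty":0,"tz":0.02,"ax":0,"ay":0,"az":0,"fingers":1},{"tx":0,"ty":0,"tz":0,"ax":0,"ay":0,"az":0,"fingers":1},{"tx":0,"ty":0,"tz":0,"ax":0,"ay":0,"az":0,"fingers":1},{"tx":0,"ty":0,"tz":0,"ax":0,"ay":0,"az":0,"fingers":1},{"tx":0,"ty":0,"tz":0,"ax":0,"ay":0,"az":0,"fingers":1},{"tx":0,"ty":0,"tz":-0.2,"ax":0,"ay":0,"az":0,"fingers":1},{"tx":0,"ty":0,"tz":-0.4,"ax":0,"ay":0,"az":0,"fingers":1},{"tx":0,"ty":0,"tz":-0.5,"ax":0,"ay":0,"az":0,"fingers":1}])

```text
clock: 34.85
tool_pos: [593.2, -162.3, 179.0]
ee_rot: [1.0, 0.023, -0.001, -0.0]
contact_force: [0.8, 0.1, -0.0]
opening: 8.0
finger_force: 20.0
```

apply_moves(deltas=[{"tx":0,"ty":0,"tz":-0.6,"ax":0,"ay":0,"az":0,"fingers":1},{"tx":0,"ty":0,"tz":-0.8,"ax":0,"ay":0,"az":0,"fingers":1},{"tx":0,"ty":0,"tz":-0.8,"ax":0,"ay":0,"az":0,"fingers":1},{"tx":0,"ty":0,"tz":-0.8,"ax":0,"ay":0,"az":0,"fingers":1},{"tx":0,"ty":0,"tz":-0.7,"ax":0,"ay":0,"az":0,"fingers":1},{"tx":0,"ty":0,"tz":0,"ax":0,"ay":0,"az":-0.9,"fingers":1},{"tx":0,"ty":0,"tz":0,"ax":0,"ay":0,"az":-0.98,"fingers":1},{"tx":0,"ty":0,"tz":0,"ax":0,"ay":0,"az":-0.98,"fingers":1}])

```text
clock: 35.52
tool_pos: [593.6, -162.4, 328.0]
ee_rot: [0.986, 0.168, 0.0, 0.0]
contact_force: [0.8, 0.5, -1.2]
opening: 7.7
finger_force: 20.0
```

apply_moves(deltas=[{"tx":0,"ty":0,"tz":0,"ax":0,"ay":0,"az":-0.98,"fingers":1},{"tx":0,"ty":0,"tz":0,"ax":0,"ay":0,"az":-0.98,"fingers":1},{"tx":0,"ty":0,"tz":0,"ax":0,"ay":0,"az":-0.98,"fingers":1},{"tx":0,"ty":0,"tz":0,"ax":0,"ay":0,"az":-0.98,"fingers":1},{"tx":0,"ty":0,"tz":0,"ax":0,"ay":0,"az":-0.98,"fingers":1},{"tx":0,"ty":0,"tz":0,"ax":0,"ay":0,"az":-0.98,"fingers":1},{"tx":0,"ty":0,"tz":0,"ax":0,"ay":0,"az":-0.98,"fingers":1},{"tx":0,"ty":0,"tz":0,"ax":0,"ay":0,"az":-0.98,"fingers":1}])

```text
clock: 36.18
tool_pos: [593.6, -162.4, 327.5]
ee_rot: [0.847, 0.532, 0.0, 0.0]
contact_force: [0.1, 0.0, 0.1]
opening: 7.9
finger_force: 20.0
```

apply_moves(deltas=[{"tx":0,"ty":0,"tz":0,"ax":0,"ay":0,"az":-0.98,"fingers":1},{"tx":0,"ty":0,"tz":0,"ax":0,"ay":0,"az":-0.98,"fingers":1},{"tx":0,"ty":0,"tz":0,"ax":0,"ay":0,"az":-0.98,"fingers":1},{"tx":0,"ty":0,"tz":0,"ax":0,"ay":0,"az":-0.98,"fingers":1},{"tx":0,"ty":0,"tz":0,"ax":0,"ay":0,"az":-0.98,"fingers":1},{"tx":0.5,"ty":0,"tz":0,"ax":0,"ay":0,"az":0,"fingers":1},{"tx":0.8,"ty":0,"tz":0,"ax":0,"ay":0,"az":0,"fingers":1},{"tx":0.93,"ty":0.01,"tz":0,"ax":0,"ay":0,"az":0,"fingers":1}])

```text
clock: 36.85
tool_pos: [590.5, -73.3, 327.2]
ee_rot: [0.695, 0.719, -0.0, -0.0]
contact_force: [0.7, 0.2, -0.9]
opening: 7.7
finger_force: 20.0
```

apply_moves(deltas=[{"tx":0.93,"ty":0.02,"tz":0,"ax":0,"ay":0,"az":0,"fingers":1},{"tx":0.93,"ty":0.02,"tz":0,"ax":0,"ay":0,"az":0,"fingers":1},{"tx":0.93,"ty":0.02,"tz":0,"ax":0,"ay":0,"az":0,"fingers":1},{"tx":0.93,"ty":0.02,"tz":0,"ax":0,"ay":0,"az":0,"fingers":1},{"tx":0.93,"ty":0.02,"tz":0,"ax":0,"ay":0,"az":0,"fingers":1},{"tx":0.93,"ty":0.02,"tz":0,"ax":0,"ay":0,"az":0,"fingers":1},{"tx":0.93,"ty":0,"tz":0,"ax":0,"ay":0,"az":0,"fingers":1},{"tx":0.93,"ty":0,"tz":0,"ax":0,"ay":0,"az":0,"fingers":1}])

```text
clock: 37.52
tool_pos: [584.4, 226.1, 327.7]
ee_rot: [0.694, 0.72, 0.0, 0.0]
contact_force: [0.0, -0.2, -0.8]
opening: 7.5
finger_force: 20.0
```

apply_moves(deltas=[{"tx":0,"ty":0,"tz":0,"ax":0,"ay":0,"az":0,"fingers":1},{"tx":0,"ty":0,"tz":0,"ax":0,"ay":0,"az":0,"fingers":1},{"tx":0,"ty":0,"tz":0,"ax":0,"ay":0,"az":0,"fingers":1},{"tx":0,"ty":0,"tz":0,"ax":0,"ay":0,"az":0,"fingers":1},{"tx":0,"ty":0,"tz":0,"ax":0,"ay":0,"az":0,"fingers":1},{"tx":0,"ty":0,"tz":0,"ax":0,"ay":0,"az":0,"fingers":1},{"tx":0,"ty":0,"tz":0,"ax":0,"ay":0,"az":0,"fingers":1},{"tx":0,"ty":0,"tz":0,"ax":0,"ay":0,"az":0,"fingers":1}])

```text
clock: 38.18
tool_pos: [585.1, 223.8, 327.0]
ee_rot: [0.694, 0.72, 0.0, 0.0]
contact_force: [-0.3, 0.4, -0.6]
opening: 8.0
finger_force: 20.0
```

```bash
cat >> h.py <<'E'
def held(s):
    st=manip.state();P=np.array(st['tool_pos']);R=Ro.from_quat(st['ee_rot']).as_matrix()
    H=cv2.cvtColor(s['color'],cv2.COLOR_RGB2HSV)[:,:,1].astype(int)
    u=proj(s,P+R@[35,0,-35]);lo=proj(s,P+R@[35,0,90]);V=cv2.cvtColor(s['color'],cv2.COLOR_RGB2HSV)[:,:,2]
    c=int(round(u[0]));print('exp top row %.1f bottom row %.1f'%(u[1],lo[1]),' '.join('%d:%d/%d'%(r,H[r,c],V[r,c]) for r in range(int(u[1])-8,int(u[1])+10)),'|',' '.join('%d:%d/%d'%(r,H[r,c],V[r,c]) for r in range(int(lo[1])-8,int(lo[1])+10)))
E
python3 - <<'E'
from h import *
import pickle
plan((584.4,285,330),92.2)
w=snap('wrist');pickle.dump(w,open('w14.pkl','wb'));caddy(w,(542,281.7));held(w)
E
```

```text
t 38.18 pos [585.1 223.8 327. ] head 92.03 zdir [ 0.  0. -1.] F [-0.3  0.4 -0.6] open 8.0 ff 20.0 j6 0.27
 az units -0.03 (turn 0.17 deg)
 after turn: tx 1.529 ty 0.042 tz -0.076 units
along@n=-20 [(-100.0, 218), (-78.5, 132), (-49.5, 134), (-30.0, 136), (-3.0, 208), (25.0, 128), (45.0, 126), (52.5, 215), (81.0, 216), (96.0, 212)]
along@n=25 [(-100.5, 228), (-80.0, 227), (-49.5, 222), (-30.0, 220), (-8.0, 232), (29.5, 138), (38.0, 137), (52.5, 216), (82.0, 217), (97.5, 199)]
across@u=-67 [(43.0, 228), (55.5, 252)]
across@u=-20 []
across@u=20 []
across@u=67 [(-44.0, 216), (43.5, 216), (56.5, 250)]
exp top row 198.9 bottom row 159.2 190:152/99 191:155/99 192:152/97 193:155/97 194:160/99 195:156/100 196:153/100 197:155/127 198:159/196 199:159/225 200:153/240 201:147/247 202:141/248 203:141/248 204:143/248 205:144/248 206:141/249 207:143/248 | 151:3/73 152:3/73 153:7/72 154:7/70 155:11/71 156:18/71 157:11/71 158:11/70 159:77/79 160:130/92 161:134/95 162:137/97 163:141/98 164:140/95 165:139/97 166:145/97 167:134/97 168:142/99
```

apply_moves(deltas=[{"tx":0.37,"ty":0.01,"tz":0,"ax":0,"ay":0,"az":-0.03,"fingers":1},{"tx":0.37,"ty":0.01,"tz":0,"ax":0,"ay":0,"az":0,"fingers":1},{"tx":0.37,"ty":0.01,"tz":0,"ax":0,"ay":0,"az":0,"fingers":1},{"tx":0.37,"ty":0.01,"tz":0,"ax":0,"ay":0,"az":0,"fingers":1},{"tx":0,"ty":0,"tz":0.6,"ax":0,"ay":0,"az":0,"fingers":1},{"tx":0,"ty":0,"tz":0.6,"ax":0,"ay":0,"az":0,"fingers":1},{"tx":0,"ty":0,"tz":0.6,"ax":0,"ay":0,"az":0,"fingers":1},{"tx":0,"ty":0,"tz":0.6,"ax":0,"ay":0,"az":0,"fingers":1}])

```text
clock: 38.9
tool_pos: [584.0, 285.0, 229.5]
ee_rot: [0.693, 0.721, -0.0, -0.0]
contact_force: [-0.5, -0.3, -0.5]
opening: 7.7
finger_force: 20.0
```

apply_moves(deltas=[{"tx":0,"ty":0,"tz":0,"ax":0,"ay":0,"az":0,"fingers":1},{"tx":0,"ty":0,"tz":0,"ax":0,"ay":0,"az":0,"fingers":1},{"tx":0,"ty":0,"tz":0.4,"ax":0,"ay":0,"az":0,"fingers":1},{"tx":0,"ty":0,"tz":0.4,"ax":0,"ay":0,"az":0,"fingers":1},{"tx":0,"ty":0,"tz":0.4,"ax":0,"ay":0,"az":0,"fingers":1},{"tx":0,"ty":0,"tz":0.4,"ax":0,"ay":0,"az":0,"fingers":1},{"tx":0,"ty":0,"tz":0,"ax":0,"ay":0,"az":0,"fingers":1},{"tx":0,"ty":0,"tz":0,"ax":0,"ay":0,"az":0,"fingers":1}])

```text
clock: 39.57
tool_pos: [584.7, 284.1, 168.3]
ee_rot: [0.693, 0.721, 0.001, 0.0]
contact_force: [0.1, -0.2, 0.4]
opening: 7.9
finger_force: 20.0
```

apply_moves(deltas=[{"tx":0,"ty":0,"tz":0.2,"ax":0,"ay":0,"az":0,"fingers":1},{"tx":0,"ty":0,"tz":0.2,"ax":0,"ay":0,"az":0,"fingers":1},{"tx":0,"ty":0,"tz":0.07,"ax":0,"ay":0,"az":0,"fingers":1},{"tx":0,"ty":0,"tz":0,"ax":0,"ay":0,"az":0,"fingers":1},{"tx":0,"ty":0,"tz":0,"ax":0,"ay":0,"az":0,"fingers":1},{"tx":0,"ty":0,"tz":0,"ax":0,"ay":0,"az":0,"fingers":0.76},{"tx":0,"ty":0,"tz":0,"ax":0,"ay":0,"az":0,"fingers":0.76},{"tx":0,"ty":0,"tz":0,"ax":0,"ay":0,"az":0,"fingers":0.76}])

```text
clock: 40.23
tool_pos: [584.4, 283.5, 148.2]
ee_rot: [0.693, 0.721, 0.0, 0.0]
contact_force: [0.3, -1.3, 0.3]
opening: 21.9
finger_force: 0.0
```

apply_moves(deltas=[{"tx":0,"ty":0,"tz":0,"ax":0,"ay":0,"az":0,"fingers":0.76},{"tx":0,"ty":0,"tz":0,"ax":0,"ay":0,"az":0,"fingers":0.76},{"tx":0,"ty":0,"tz":-0.4,"ax":0,"ay":0,"az":0,"fingers":0.76},{"tx":0,"ty":0,"tz":-0.6,"ax":0,"ay":0,"az":0,"fingers":0.76},{"tx":0,"ty":0,"tz":-0.8,"ax":0,"ay":0,"az":0,"fingers":0.76},{"tx":0,"ty":0,"tz":-0.9,"ax":0,"ay":0,"az":0,"fingers":0.76},{"tx":0,"ty":0,"tz":-0.9,"ax":0,"ay":0,"az":0,"fingers":0.76},{"tx":0,"ty":0,"tz":-0.9,"ax":0,"ay":0,"az":0,"fingers":0.76}])

```text
clock: 40.9
tool_pos: [584.0, 283.3, 330.0]
ee_rot: [0.693, 0.721, 0.0, 0.0]
contact_force: [0.3, 0.8, 0.1]
opening: 22.5
finger_force: 0.0
```

apply_moves(deltas=[{"tx":0,"ty":0,"tz":0,"ax":0,"ay":0,"az":0.98,"fingers":0.74},{"tx":0,"ty":0,"tz":0,"ax":0,"ay":0,"az":0.98,"fingers":0.74},{"tx":0,"ty":0,"tz":0,"ax":0,"ay":0,"az":0.98,"fingers":0.74},{"tx":0,"ty":0,"tz":0,"ax":0,"ay":0,"az":0.98,"fingers":0.74},{"tx":0,"ty":0,"tz":0,"ax":0,"ay":0,"az":0.98,"fingers":0.74},{"tx":0,"ty":0,"tz":0,"ax":0,"ay":0,"az":0.98,"fingers":0.74},{"tx":0,"ty":0,"tz":0,"ax":0,"ay":0,"az":0.98,"fingers":0.74},{"tx":0,"ty":0,"tz":0,"ax":0,"ay":0,"az":0.98,"fingers":0.74}])

```text
clock: 41.57
tool_pos: [584.3, 283.5, 328.1]
ee_rot: [0.917, 0.399, 0.0, 0.0]
contact_force: [-0.8, 0.8, -0.0]
opening: 24.4
finger_force: 0.0
```

apply_moves(deltas=[{"tx":0,"ty":0,"tz":0,"ax":0,"ay":0,"az":0.98,"fingers":0.74},{"tx":0,"ty":0,"tz":0,"ax":0,"ay":0,"az":0.98,"fingers":0.74},{"tx":0,"ty":0,"tz":0,"ax":0,"ay":0,"az":0.98,"fingers":0.74},{"tx":0,"ty":0,"tz":0,"ax":0,"ay":0,"az":0.98,"fingers":0.74},{"tx":0,"ty":0,"tz":0,"ax":0,"ay":0,"az":0.98,"fingers":0.74},{"tx":0,"ty":0,"tz":0,"ax":0,"ay":0,"az":0.98,"fingers":0.74},{"tx":0,"ty":0,"tz":0,"ax":0,"ay":0,"az":0.98,"fingers":0.74},{"tx":0,"ty":0,"tz":0,"ax":0,"ay":0,"az":0.94,"fingers":0.74}])

```text
clock: 42.23
tool_pos: [584.3, 283.5, 328.1]
ee_rot: [1.0, 0.02, -0.0, -0.0]
contact_force: [-0.6, -0.2, -0.2]
opening: 24.2
finger_force: 0.0
```

apply_moves(deltas=[{"tx":0,"ty":0.6,"tz":0,"ax":0,"ay":0,"az":0,"fingers":0.74},{"tx":-0.02,"ty":0.9,"tz":0,"ax":0,"ay":0,"az":0,"fingers":0.74},{"tx":-0.02,"ty":0.9,"tz":0,"ax":0,"ay":0,"az":0,"fingers":0.74},{"tx":-0.02,"ty":0.9,"tz":0,"ax":0,"ay":0,"az":0,"fingers":0.74},{"tx":-0.02,"ty":0.9,"tz":0,"ax":0,"ay":0,"az":0,"fingers":0.74},{"tx":-0.02,"ty":0.9,"tz":0,"ax":0,"ay":0,"az":0,"fingers":0.74},{"tx":-0.02,"ty":0.9,"tz":0,"ax":0,"ay":0,"az":0,"fingers":0.74},{"tx":-0.02,"ty":0.9,"tz":0,"ax":0,"ay":0,"az":0,"fingers":0.74}])

```text
clock: 42.9
tool_pos: [591.1, 5.8, 328.3]
ee_rot: [1.0, 0.023, 0.0, -0.0]
contact_force: [0.2, -0.7, 0.3]
opening: 24.7
finger_force: 0.0
```

apply_moves(deltas=[{"tx":-0.02,"ty":0.9,"tz":0,"ax":0,"ay":0,"az":0,"fingers":0.74},{"tx":-0.02,"ty":0.9,"tz":0,"ax":0,"ay":0,"az":0,"fingers":0.74},{"tx":-0.02,"ty":0.9,"tz":0,"ax":0,"ay":0,"az":0,"fingers":0.74},{"tx":-0.02,"ty":0.9,"tz":0,"ax":0,"ay":0,"az":0,"fingers":0.74},{"tx":-0.02,"ty":0.9,"tz":0,"ax":0,"ay":0,"az":0,"fingers":0.74},{"tx":0,"ty":0.99,"tz":0,"ax":0,"ay":0,"az":0,"fingers":0.74},{"tx":0,"ty":0,"tz":0.6,"ax":0,"ay":0,"az":0,"fingers":0.74},{"tx":0,"ty":0,"tz":0.7,"ax":0,"ay":0,"az":0,"fingers":0.74}])

```text
clock: 43.57
tool_pos: [597.6, -214.5, 276.6]
ee_rot: [1.0, 0.021, 0.001, 0.001]
contact_force: [1.0, -0.2, -0.5]
opening: 24.4
finger_force: 0.0
```

apply_moves(deltas=[{"tx":0,"ty":0,"tz":0.8,"ax":0,"ay":0,"az":0,"fingers":0.74},{"tx":0,"ty":0,"tz":0.6,"ax":0,"ay":0,"az":0,"fingers":0.74},{"tx":0,"ty":0,"tz":0,"ax":0,"ay":0,"az":0,"fingers":0.74},{"tx":0,"ty":0,"tz":0,"ax":0,"ay":0,"az":0,"fingers":0.74},{"tx":0,"ty":0,"tz":0,"ax":0,"ay":0,"az":0,"fingers":0.74},{"tx":0,"ty":0,"tz":0,"ax":0,"ay":0,"az":0,"fingers":0.74},{"tx":0,"ty":0,"tz":0,"ax":0,"ay":0,"az":0,"fingers":0.74},{"tx":0,"ty":0,"tz":0,"ax":0,"ay":0,"az":0,"fingers":0.74}])

```text
clock: 44.23
tool_pos: [597.7, -212.1, 221.2]
ee_rot: [1.0, 0.023, 0.001, 0.0]
contact_force: [-0.1, 0.1, 0.2]
opening: 24.6
finger_force: 0.0
```

Run:
```python
from h import *
plan((598.7,-212.3,135.5),2.7)
```

```text
t 44.23 pos [ 597.7 -212.1  221.2] head 2.63 zdir [ 0.002 -0.001 -1.   ] F [-0.1  0.1  0.2] open 24.6 ff 0.0 j6 1.13
 az units -0.01 (turn 0.07 deg)
 after turn: tx 0.024 ty 0.006 tz 2.142 units
```

apply_moves(deltas=[{"tx":0.02,"ty":0,"tz":0.6,"ax":0,"ay":0,"az":0,"fingers":0.74},{"tx":0,"ty":0,"tz":0.6,"ax":0,"ay":0,"az":0,"fingers":0.74},{"tx":0,"ty":0,"tz":0.5,"ax":0,"ay":0,"az":0,"fingers":0.74},{"tx":0,"ty":0,"tz":0.3,"ax":0,"ay":0,"az":0,"fingers":0.74},{"tx":0,"ty":0,"tz":0.14,"ax":0,"ay":0,"az":0,"fingers":0.74},{"tx":0,"ty":0,"tz":0,"ax":0,"ay":0,"az":0,"fingers":0.74},{"tx":0,"ty":0,"tz":0,"ax":0,"ay":0,"az":0,"fingers":0.74},{"tx":0,"ty":0,"tz":0,"ax":0,"ay":0,"az":0,"fingers":1}])

```text
clock: 44.9
tool_pos: [598.8, -212.3, 136.0]
ee_rot: [1.0, 0.023, 0.001, 0.0]
contact_force: [0.1, -0.7, 0.1]
opening: 20.6
finger_force: 0.0
```

apply_moves(deltas=[{"tx":0,"ty":0,"tz":0,"ax":0,"ay":0,"az":0,"fingers":1},{"tx":0,"ty":0,"tz":0,"ax":0,"ay":0,"az":0,"fingers":1},{"tx":0,"ty":0,"tz":0,"ax":0,"ay":0,"az":0,"fingers":1},{"tx":0,"ty":0,"tz":0,"ax":0,"ay":0,"az":0,"fingers":1},{"tx":0,"ty":0,"tz":-0.2,"ax":0,"ay":0,"az":0,"fingers":1},{"tx":0,"ty":0,"tz":-0.4,"ax":0,"ay":0,"az":0,"fingers":1},{"tx":0,"ty":0,"tz":-0.5,"ax":0,"ay":0,"az":0,"fingers":1},{"tx":0,"ty":0,"tz":-0.6,"ax":0,"ay":0,"az":0,"fingers":1}])

```text
clock: 45.57
tool_pos: [597.7, -211.8, 202.6]
ee_rot: [1.0, 0.023, -0.001, -0.0]
contact_force: [-0.7, -0.1, -1.5]
opening: 7.9
finger_force: 20.0
```

apply_moves(deltas=[{"tx":0,"ty":0,"tz":-0.8,"ax":0,"ay":0,"az":0,"fingers":1},{"tx":0,"ty":0,"tz":-0.8,"ax":0,"ay":0,"az":0,"fingers":1},{"tx":0,"ty":0,"tz":-0.8,"ax":0,"ay":0,"az":0,"fingers":1},{"tx":0,"ty":0,"tz":-0.7,"ax":0,"ay":0,"az":0,"fingers":1},{"tx":0,"ty":0,"tz":0,"ax":0,"ay":0,"az":-0.9,"fingers":1},{"tx":0,"ty":0,"tz":0,"ax":0,"ay":0,"az":-0.98,"fingers":1},{"tx":0,"ty":0,"tz":0,"ax":0,"ay":0,"az":-0.98,"fingers":1},{"tx":0,"ty":0,"tz":0,"ax":0,"ay":0,"az":-0.98,"fingers":1}])

```text
clock: 46.23
tool_pos: [598.1, -212.0, 326.9]
ee_rot: [0.976, 0.216, -0.0, -0.0]
contact_force: [0.6, -0.4, -0.6]
opening: 8.0
finger_force: 20.0
```

apply_moves(deltas=[{"tx":0,"ty":0,"tz":0,"ax":0,"ay":0,"az":-0.98,"fingers":1},{"tx":0,"ty":0,"tz":0,"ax":0,"ay":0,"az":-0.98,"fingers":1},{"tx":0,"ty":0,"tz":0,"ax":0,"ay":0,"az":-0.98,"fingers":1},{"tx":0,"ty":0,"tz":0,"ax":0,"ay":0,"az":-0.98,"fingers":1},{"tx":0,"ty":0,"tz":0,"ax":0,"ay":0,"az":-0.98,"fingers":1},{"tx":0,"ty":0,"tz":0,"ax":0,"ay":0,"az":-0.98,"fingers":1},{"tx":0,"ty":0,"tz":0,"ax":0,"ay":0,"az":-0.98,"fingers":1},{"tx":0,"ty":0,"tz":0,"ax":0,"ay":0,"az":-0.98,"fingers":1}])

```text
clock: 46.9
tool_pos: [598.1, -211.9, 326.8]
ee_rot: [0.82, 0.572, -0.0, -0.0]
contact_force: [0.2, -0.6, -0.8]
opening: 7.8
finger_force: 20.0
```

apply_moves(deltas=[{"tx":0,"ty":0,"tz":0,"ax":0,"ay":0,"az":-0.98,"fingers":1},{"tx":0,"ty":0,"tz":0,"ax":0,"ay":0,"az":-0.98,"fingers":1},{"tx":0,"ty":0,"tz":0,"ax":0,"ay":0,"az":-0.98,"fingers":1},{"tx":0,"ty":0,"tz":0,"ax":0,"ay":0,"az":-0.98,"fingers":1},{"tx":0.5,"ty":0,"tz":0,"ax":0,"ay":0,"az":-0.04,"fingers":1},{"tx":0.8,"ty":-0.1,"tz":0,"ax":0,"ay":0,"az":0,"fingers":1},{"tx":0.96,"ty":-0.195,"tz":0,"ax":0,"ay":0,"az":0,"fingers":1},{"tx":0.96,"ty":-0.195,"tz":0,"ax":0,"ay":0,"az":0,"fingers":1}])

```text
clock: 47.57
tool_pos: [573.0, -83.0, 326.4]
ee_rot: [0.694, 0.72, -0.0, -0.0]
contact_force: [1.1, 1.0, -0.7]
opening: 7.8
finger_force: 20.0
```

apply_moves(deltas=[{"tx":0.96,"ty":-0.195,"tz":0,"ax":0,"ay":0,"az":0,"fingers":1},{"tx":0.96,"ty":-0.195,"tz":0,"ax":0,"ay":0,"az":0,"fingers":1},{"tx":0.96,"ty":-0.195,"tz":0,"ax":0,"ay":0,"az":0,"fingers":1},{"tx":0.96,"ty":-0.195,"tz":0,"ax":0,"ay":0,"az":0,"fingers":1},{"tx":0.96,"ty":-0.195,"tz":0,"ax":0,"ay":0,"az":0,"fingers":1},{"tx":0.96,"ty":-0.195,"tz":0,"ax":0,"ay":0,"az":0,"fingers":1},{"tx":0.96,"ty":-0.195,"tz":0,"ax":0,"ay":0,"az":0,"fingers":1},{"tx":0.96,"ty":-0.195,"tz":0,"ax":0,"ay":0,"az":0,"fingers":1}])

```text
clock: 48.23
tool_pos: [498.4, 222.2, 327.0]
ee_rot: [0.693, 0.721, 0.0, 0.0]
contact_force: [1.2, -0.8, -0.2]
opening: 7.8
finger_force: 20.0
```

apply_moves(deltas=[{"tx":0,"ty":0,"tz":0,"ax":0,"ay":0,"az":0,"fingers":1},{"tx":0,"ty":0,"tz":0,"ax":0,"ay":0,"az":0,"fingers":1},{"tx":0,"ty":0,"tz":0,"ax":0,"ay":0,"az":0,"fingers":1},{"tx":0,"ty":0,"tz":0,"ax":0,"ay":0,"az":0,"fingers":1},{"tx":0,"ty":0,"tz":0,"ax":0,"ay":0,"az":0,"fingers":1},{"tx":0,"ty":0,"tz":0,"ax":0,"ay":0,"az":0,"fingers":1},{"tx":0,"ty":0,"tz":0,"ax":0,"ay":0,"az":0,"fingers":1},{"tx":0,"ty":0,"tz":0,"ax":0,"ay":0,"az":0,"fingers":1}])

```text
clock: 48.9
tool_pos: [499.5, 220.1, 326.5]
ee_rot: [0.693, 0.721, 0.0, -0.0]
contact_force: [0.5, 0.0, -0.3]
opening: 7.9
finger_force: 20.0
```

Run:
```python
from h import *
import pickle
plan((500.2,280.5,330),92.2)
w=snap('wrist');pickle.dump(w,open('w15.pkl','wb'));caddy(w,(542,281.7));held(w)
```

```text
t 48.90 pos [499.5 220.1 326.5] head 92.19 zdir [ 0.  0. -1.] F [ 0.5  0.  -0.3] open 7.9 ff 20.0 j6 0.31
 az units -0.00 (turn 0.01 deg)
 after turn: tx 1.509 ty 0.075 tz -0.088 units
along@n=-20 [(-100.0, 203), (-80.0, 208), (-51.0, 218), (-43.0, 129), (-32.0, 221), (-3.0, 178), (2.5, 226), (15.5, 129), (23.0, 142), (30.5, 127), (51.0, 216), (79.0, 126)]
along@n=25 [(-101.0, 221), (-81.0, 218), (-52.0, 219), (-47.5, 141), (-31.5, 221), (3.5, 228), (14.0, 133), (22.0, 144), (31.5, 130), (52.5, 205), (80.5, 222)]
across@u=-67 [(43.0, 223), (55.5, 251)]
across@u=-20 []
across@u=20 []
across@u=67 [(-53.0, 205), (43.0, 223), (56.0, 251)]
exp top row 199.0 bottom row 159.2 190:148/102 191:146/94 192:151/103 193:150/102 194:148/107 195:156/103 196:153/133 197:157/205 198:155/229 199:151/241 200:143/249 201:140/249 202:139/250 203:140/249 204:139/250 205:141/250 206:141/250 207:140/250 | 151:7/74 152:3/75 153:0/73 154:10/76 155:3/74 156:3/75 157:7/74 158:72/82 159:122/98 160:135/100 161:134/99 162:139/99 163:136/101 164:140/100 165:139/101 166:144/101 167:139/101 168:140/102
```

apply_moves(deltas=[{"tx":0.37,"ty":0.02,"tz":0,"ax":0,"ay":0,"az":0,"fingers":1},{"tx":0.37,"ty":0.02,"tz":0,"ax":0,"ay":0,"az":0,"fingers":1},{"tx":0.37,"ty":0.02,"tz":0,"ax":0,"ay":0,"az":0,"fingers":1},{"tx":0.38,"ty":0.02,"tz":0,"ax":0,"ay":0,"az":0,"fingers":1},{"tx":0,"ty":0,"tz":0.6,"ax":0,"ay":0,"az":0,"fingers":1},{"tx":0,"ty":0,"tz":0.6,"ax":0,"ay":0,"az":0,"fingers":1},{"tx":0,"ty":0,"tz":0.6,"ax":0,"ay":0,"az":0,"fingers":1},{"tx":0,"ty":0,"tz":0.6,"ax":0,"ay":0,"az":0,"fingers":1}])

```text
clock: 49.62
tool_pos: [500.0, 281.2, 229.2]
ee_rot: [0.693, 0.721, -0.0, -0.0]
contact_force: [0.5, 0.6, -0.6]
opening: 7.6
finger_force: 20.0
```

apply_moves(deltas=[{"tx":0,"ty":0,"tz":0,"ax":0,"ay":0,"az":0,"fingers":1},{"tx":0,"ty":0,"tz":0,"ax":0,"ay":0,"az":0,"fingers":1},{"tx":0,"ty":0,"tz":0.4,"ax":0,"ay":0,"az":0,"fingers":1},{"tx":0,"ty":0,"tz":0.4,"ax":0,"ay":0,"az":0,"fingers":1},{"tx":0,"ty":0,"tz":0.4,"ax":0,"ay":0,"az":0,"fingers":1},{"tx":0,"ty":0,"tz":0.4,"ax":0,"ay":0,"az":0,"fingers":1},{"tx":0,"ty":0,"tz":0,"ax":0,"ay":0,"az":0,"fingers":1},{"tx":0,"ty":0,"tz":0,"ax":0,"ay":0,"az":0,"fingers":1}])

```text
clock: 50.28
tool_pos: [500.7, 280.7, 167.9]
ee_rot: [0.693, 0.721, 0.0, 0.0]
contact_force: [-0.2, 0.1, -0.2]
opening: 7.8
finger_force: 20.0
```

apply_moves(deltas=[{"tx":0,"ty":0,"tz":0.2,"ax":0,"ay":0,"az":0,"fingers":1},{"tx":0,"ty":0,"tz":0.2,"ax":0,"ay":0,"az":0,"fingers":1},{"tx":0,"ty":0,"tz":0.06,"ax":0,"ay":0,"az":0,"fingers":1},{"tx":0,"ty":0,"tz":0,"ax":0,"ay":0,"az":0,"fingers":1},{"tx":0,"ty":0,"tz":0,"ax":0,"ay":0,"az":0,"fingers":1},{"tx":0,"ty":0,"tz":0,"ax":0,"ay":0,"az":0,"fingers":0.76},{"tx":0,"ty":0,"tz":0,"ax":0,"ay":0,"az":0,"fingers":0.76},{"tx":0,"ty":0,"tz":0,"ax":0,"ay":0,"az":0,"fingers":0.76}])

```text
clock: 50.95
tool_pos: [500.4, 280.2, 148.4]
ee_rot: [0.693, 0.721, 0.0, 0.0]
contact_force: [-0.1, -0.7, -0.3]
opening: 21.7
finger_force: 0.0
```

apply_moves(deltas=[{"tx":0,"ty":0,"tz":0,"ax":0,"ay":0,"az":0,"fingers":0.76},{"tx":0,"ty":0,"tz":0,"ax":0,"ay":0,"az":0,"fingers":0.76},{"tx":0,"ty":0,"tz":-0.4,"ax":0,"ay":0,"az":0,"fingers":0.76},{"tx":0,"ty":0,"tz":-0.6,"ax":0,"ay":0,"az":0,"fingers":0.76},{"tx":0,"ty":0,"tz":-0.8,"ax":0,"ay":0,"az":0,"fingers":0.76},{"tx":0,"ty":0,"tz":-0.9,"ax":0,"ay":0,"az":0,"fingers":0.76},{"tx":0,"ty":0,"tz":-0.9,"ax":0,"ay":0,"az":0,"fingers":0.76},{"tx":0,"ty":0,"tz":-0.9,"ax":0,"ay":0,"az":0,"fingers":0.76}])

```text
clock: 51.62
tool_pos: [499.9, 280.0, 330.0]
ee_rot: [0.693, 0.721, 0.0, 0.0]
contact_force: [-0.5, 0.2, -0.3]
opening: 22.6
finger_force: 0.0
```

apply_moves(deltas=[{"tx":0,"ty":0,"tz":0,"ax":0,"ay":0,"az":0.98,"fingers":0.74},{"tx":0,"ty":0,"tz":0,"ax":0,"ay":0,"az":0.98,"fingers":0.74},{"tx":0,"ty":0,"tz":0,"ax":0,"ay":0,"az":0.98,"fingers":0.74},{"tx":0,"ty":0,"tz":0,"ax":0,"ay":0,"az":0.98,"fingers":0.74},{"tx":0,"ty":0,"tz":0,"ax":0,"ay":0,"az":0.98,"fingers":0.74},{"tx":0,"ty":0,"tz":0,"ax":0,"ay":0,"az":0.98,"fingers":0.74},{"tx":0,"ty":0,"tz":0,"ax":0,"ay":0,"az":0.98,"fingers":0.74},{"tx":0,"ty":0,"tz":0,"ax":0,"ay":0,"az":0.98,"fingers":0.74}])

```text
clock: 52.28
tool_pos: [500.2, 280.1, 328.1]
ee_rot: [0.917, 0.399, 0.0, -0.0]
contact_force: [0.4, -0.5, -0.0]
opening: 24.2
finger_force: 0.0
```

apply_moves(deltas=[{"tx":0,"ty":0,"tz":0,"ax":0,"ay":0,"az":0.98,"fingers":0.74},{"tx":0,"ty":0,"tz":0,"ax":0,"ay":0,"az":0.98,"fingers":0.74},{"tx":0,"ty":0,"tz":0,"ax":0,"ay":0,"az":0.98,"fingers":0.74},{"tx":0,"ty":0,"tz":0,"ax":0,"ay":0,"az":0.98,"fingers":0.74},{"tx":0,"ty":0,"tz":0,"ax":0,"ay":0,"az":0.98,"fingers":0.74},{"tx":0,"ty":0,"tz":0,"ax":0,"ay":0,"az":0.98,"fingers":0.74},{"tx":0,"ty":0,"tz":0,"ax":0,"ay":0,"az":0.98,"fingers":0.74},{"tx":0,"ty":0,"tz":0,"ax":0,"ay":0,"az":0.92,"fingers":0.74}])

```text
clock: 52.95
tool_pos: [500.2, 280.1, 328.1]
ee_rot: [1.0, 0.021, 0.0, -0.0]
contact_force: [0.9, -0.6, 0.5]
opening: 24.5
finger_force: 0.0
```

apply_moves(deltas=[{"tx":0.12,"ty":0.6,"tz":0,"ax":0,"ay":0,"az":0,"fingers":0.74},{"tx":0.12,"ty":0.93,"tz":0,"ax":0,"ay":0,"az":0,"fingers":0.74},{"tx":0.12,"ty":0.93,"tz":0,"ax":0,"ay":0,"az":0,"fingers":0.74},{"tx":0.12,"ty":0.93,"tz":0,"ax":0,"ay":0,"az":0,"fingers":0.74},{"tx":0.12,"ty":0.93,"tz":0,"ax":0,"ay":0,"az":0,"fingers":0.74},{"tx":0.12,"ty":0.93,"tz":0,"ax":0,"ay":0,"az":0,"fingers":0.74},{"tx":0.12,"ty":0.93,"tz":0,"ax":0,"ay":0,"az":0,"fingers":0.74},{"tx":0.12,"ty":0.93,"tz":0,"ax":0,"ay":0,"az":0,"fingers":0.74}])

```text
clock: 53.62
tool_pos: [552.1, -3.9, 328.3]
ee_rot: [1.0, 0.024, 0.0, -0.0]
contact_force: [0.8, -0.3, 0.8]
opening: 24.4
finger_force: 0.0
```

apply_moves(deltas=[{"tx":0.12,"ty":0.93,"tz":0,"ax":0,"ay":0,"az":0,"fingers":0.74},{"tx":0.12,"ty":0.93,"tz":0,"ax":0,"ay":0,"az":0,"fingers":0.74},{"tx":0.12,"ty":0.93,"tz":0,"ax":0,"ay":0,"az":0,"fingers":0.74},{"tx":0.12,"ty":0.93,"tz":0,"ax":0,"ay":0,"az":0,"fingers":0.74},{"tx":0.12,"ty":0.93,"tz":0,"ax":0,"ay":0,"az":0,"fingers":0.74},{"tx":0.12,"ty":0.93,"tz":0,"ax":0,"ay":0,"az":0,"fingers":0.74},{"tx":0.12,"ty":0.96,"tz":0,"ax":0,"ay":0,"az":0,"fingers":0.74},{"tx":0,"ty":0,"tz":0.4,"ax":0,"ay":0,"az":0,"fingers":0.74}])

```text
clock: 54.28
tool_pos: [598.5, -268.0, 313.3]
ee_rot: [1.0, 0.021, 0.001, 0.001]
contact_force: [0.2, -0.5, 0.1]
opening: 24.6
finger_force: 0.0
```

apply_moves(deltas=[{"tx":0,"ty":0,"tz":0.8,"ax":0,"ay":0,"az":0,"fingers":0.74},{"tx":0,"ty":0,"tz":0.8,"ax":0,"ay":0,"az":0,"fingers":0.74},{"tx":0,"ty":0,"tz":0.6,"ax":0,"ay":0,"az":0,"fingers":0.74},{"tx":0,"ty":0,"tz":0,"ax":0,"ay":0,"az":0,"fingers":0.74},{"tx":0,"ty":0,"tz":0,"ax":0,"ay":0,"az":0,"fingers":0.74},{"tx":0,"ty":0,"tz":0,"ax":0,"ay":0,"az":0,"fingers":0.74},{"tx":0,"ty":0,"tz":0,"ax":0,"ay":0,"az":0,"fingers":0.74},{"tx":0,"ty":0,"tz":0,"ax":0,"ay":0,"az":0,"fingers":0.74}])

```text
clock: 54.95
tool_pos: [598.7, -262.0, 225.9]
ee_rot: [1.0, 0.024, 0.001, 0.001]
contact_force: [-0.2, 0.0, -0.2]
opening: 24.4
finger_force: 0.0
```

Run:
```python
from h import *
plan((597.7,-262.1,135.5),2.7)
```

```text
t 54.95 pos [ 598.7 -262.   225.9] head 2.74 zdir [ 0.002 -0.001 -1.   ] F [-0.2  0.  -0.2] open 24.4 ff 0.0 j6 1.05
 az units 0.01 (turn -0.04 deg)
 after turn: tx -0.026 ty 0.002 tz 2.260 units
```

apply_moves(deltas=[{"tx":-0.02,"ty":0,"tz":0.6,"ax":0,"ay":0,"az":0,"fingers":0.74},{"tx":0,"ty":0,"tz":0.6,"ax":0,"ay":0,"az":0,"fingers":0.74},{"tx":0,"ty":0,"tz":0.6,"ax":0,"ay":0,"az":0,"fingers":0.74},{"tx":0,"ty":0,"tz":0.3,"ax":0,"ay":0,"az":0,"fingers":0.74},{"tx":0,"ty":0,"tz":0.16,"ax":0,"ay":0,"az":0,"fingers":0.74},{"tx":0,"ty":0,"tz":0,"ax":0,"ay":0,"az":0,"fingers":0.74},{"tx":0,"ty":0,"tz":0,"ax":0,"ay":0,"az":0,"fingers":0.74},{"tx":0,"ty":0,"tz":0,"ax":0,"ay":0,"az":0,"fingers":1}])

```text
clock: 55.62
tool_pos: [598.1, -262.1, 135.4]
ee_rot: [1.0, 0.024, 0.001, 0.001]
contact_force: [-0.9, 0.2, 1.2]
opening: 20.4
finger_force: 0.0
```

apply_moves(deltas=[{"tx":0,"ty":0,"tz":0,"ax":0,"ay":0,"az":0,"fingers":1},{"tx":0,"ty":0,"tz":0,"ax":0,"ay":0,"az":0,"fingers":1},{"tx":0,"ty":0,"tz":0,"ax":0,"ay":0,"az":0,"fingers":1},{"tx":0,"ty":0,"tz":0,"ax":0,"ay":0,"az":0,"fingers":1},{"tx":0,"ty":0,"tz":-0.2,"ax":0,"ay":0,"az":0,"fingers":1},{"tx":0,"ty":0,"tz":-0.4,"ax":0,"ay":0,"az":0,"fingers":1},{"tx":0,"ty":0,"tz":-0.5,"ax":0,"ay":0,"az":0,"fingers":1},{"tx":0,"ty":0,"tz":-0.6,"ax":0,"ay":0,"az":0,"fingers":1}])

```text
clock: 56.28
tool_pos: [597.0, -261.6, 201.8]
ee_rot: [1.0, 0.024, -0.001, -0.0]
contact_force: [1.2, 1.2, -0.6]
opening: 7.7
finger_force: 20.0
```

apply_moves(deltas=[{"tx":0,"ty":0,"tz":-0.8,"ax":0,"ay":0,"az":0,"fingers":1},{"tx":0,"ty":0,"tz":-0.8,"ax":0,"ay":0,"az":0,"fingers":1},{"tx":0,"ty":0,"tz":-0.8,"ax":0,"ay":0,"az":0,"fingers":1},{"tx":0,"ty":0,"tz":-0.7,"ax":0,"ay":0,"az":0,"fingers":1},{"tx":0,"ty":0,"tz":0,"ax":0,"ay":0,"az":-0.9,"fingers":1},{"tx":0,"ty":0,"tz":0,"ax":0,"ay":0,"az":-0.98,"fingers":1},{"tx":0,"ty":0,"tz":0,"ax":0,"ay":0,"az":-0.98,"fingers":1},{"tx":0,"ty":0,"tz":0,"ax":0,"ay":0,"az":-0.98,"fingers":1}])

```text
clock: 56.95
tool_pos: [597.3, -261.8, 326.1]
ee_rot: [0.976, 0.217, -0.0, 0.0]
contact_force: [-0.5, 0.0, -1.3]
opening: 7.8
finger_force: 20.0
```

apply_moves(deltas=[{"tx":0,"ty":0,"tz":0,"ax":0,"ay":0,"az":-0.98,"fingers":1},{"tx":0,"ty":0,"tz":0,"ax":0,"ay":0,"az":-0.98,"fingers":1},{"tx":0,"ty":0,"tz":0,"ax":0,"ay":0,"az":-0.98,"fingers":1},{"tx":0,"ty":0,"tz":0,"ax":0,"ay":0,"az":-0.98,"fingers":1},{"tx":0,"ty":0,"tz":0,"ax":0,"ay":0,"az":-0.98,"fingers":1},{"tx":0,"ty":0,"tz":0,"ax":0,"ay":0,"az":-0.98,"fingers":1},{"tx":0,"ty":0,"tz":0,"ax":0,"ay":0,"az":-0.98,"fingers":1},{"tx":0,"ty":0,"tz":0,"ax":0,"ay":0,"az":-0.98,"fingers":1}])

```text
clock: 57.62
tool_pos: [597.3, -261.8, 326.0]
ee_rot: [0.819, 0.573, -0.0, -0.0]
contact_force: [0.3, -0.2, -0.6]
opening: 7.9
finger_force: 20.0
```

apply_moves(deltas=[{"tx":0,"ty":0,"tz":0,"ax":0,"ay":0,"az":-0.98,"fingers":1},{"tx":0,"ty":0,"tz":0,"ax":0,"ay":0,"az":-0.98,"fingers":1},{"tx":0,"ty":0,"tz":0,"ax":0,"ay":0,"az":-0.98,"fingers":1},{"tx":0,"ty":0,"tz":0,"ax":0,"ay":0,"az":-0.98,"fingers":1},{"tx":0.5,"ty":0,"tz":0,"ax":0,"ay":0,"az":-0.02,"fingers":1},{"tx":0.8,"ty":-0.15,"tz":0,"ax":0,"ay":0,"az":0,"fingers":1},{"tx":0.905,"ty":-0.257,"tz":0,"ax":0,"ay":0,"az":0,"fingers":1},{"tx":0.905,"ty":-0.257,"tz":0,"ax":0,"ay":0,"az":0,"fingers":1}])

```text
clock: 58.28
tool_pos: [565.3, -137.4, 325.5]
ee_rot: [0.693, 0.72, -0.0, -0.0]
contact_force: [0.9, 0.6, 0.1]
opening: 8.1
finger_force: 20.0
```

apply_moves(deltas=[{"tx":0.905,"ty":-0.257,"tz":0,"ax":0,"ay":0,"az":0,"fingers":1},{"tx":0.905,"ty":-0.257,"tz":0,"ax":0,"ay":0,"az":0,"fingers":1},{"tx":0.905,"ty":-0.257,"tz":0,"ax":0,"ay":0,"az":0,"fingers":1},{"tx":0.905,"ty":-0.257,"tz":0,"ax":0,"ay":0,"az":0,"fingers":1},{"tx":0.905,"ty":-0.257,"tz":0,"ax":0,"ay":0,"az":0,"fingers":1},{"tx":0.905,"ty":-0.257,"tz":0,"ax":0,"ay":0,"az":0,"fingers":1},{"tx":0.905,"ty":-0.257,"tz":0,"ax":0,"ay":0,"az":0,"fingers":1},{"tx":0.905,"ty":-0.257,"tz":0,"ax":0,"ay":0,"az":0,"fingers":1}])

```text
clock: 58.95
tool_pos: [471.6, 149.1, 326.3]
ee_rot: [0.693, 0.721, 0.0, 0.0]
contact_force: [1.0, -0.4, -0.9]
opening: 7.8
finger_force: 20.0
```

apply_moves(deltas=[{"tx":0.905,"ty":-0.257,"tz":0,"ax":0,"ay":0,"az":0,"fingers":1},{"tx":0.905,"ty":-0.257,"tz":0,"ax":0,"ay":0,"az":0,"fingers":1},{"tx":0,"ty":0,"tz":0,"ax":0,"ay":0,"az":0,"fingers":1},{"tx":0,"ty":0,"tz":0,"ax":0,"ay":0,"az":0,"fingers":1},{"tx":0,"ty":0,"tz":0,"ax":0,"ay":0,"az":0,"fingers":1},{"tx":0,"ty":0,"tz":0,"ax":0,"ay":0,"az":0,"fingers":1},{"tx":0,"ty":0,"tz":0,"ax":0,"ay":0,"az":0,"fingers":1},{"tx":0,"ty":0,"tz":0,"ax":0,"ay":0,"az":0,"fingers":1}])

```text
clock: 59.62
tool_pos: [449.6, 218.3, 325.7]
ee_rot: [0.694, 0.72, -0.0, 0.0]
contact_force: [-0.2, -0.4, -0.2]
opening: 7.5
finger_force: 20.0
```

Run:
```python
from h import *
import pickle
plan((450.4,278,327),92.2)
w=snap('wrist');pickle.dump(w,open('w16.pkl','wb'));caddy(w,(542,281.7));held(w)
```

```text
t 59.62 pos [449.6 218.3 325.7] head 92.15 zdir [ 0. -0. -1.] F [-0.2 -0.4 -0.2] open 7.5 ff 20.0 j6 0.34
 az units -0.01 (turn 0.05 deg)
 after turn: tx 1.490 ty 0.076 tz -0.032 units
along@n=-20 [(-100.5, 212), (-98.0, 126), (-81.5, 215), (-52.5, 215), (-37.5, 214), (9.0, 224), (22.0, 136), (29.0, 122), (57.5, 214), (78.0, 118)]
along@n=25 [(-101.5, 212), (-81.5, 217), (-52.5, 217), (-37.0, 204), (-26.0, 128), (-4.0, 217), (9.5, 224), (30.5, 122), (59.5, 202), (79.0, 216)]
across@u=-67 [(-44.5, 209), (43.0, 218), (55.5, 250)]
across@u=-20 [(-44.5, 206)]
across@u=20 [(-32.5, 137), (-20.5, 136), (-10.0, 117), (0.5, 97), (15.0, 100), (23.5, 138)]
across@u=67 [(31.5, 136), (43.0, 217), (55.0, 251)]
exp top row 198.9 bottom row 159.2 190:151/96 191:150/100 192:147/99 193:155/97 194:150/100 195:155/97 196:156/98 197:151/101 198:159/96 199:153/100 200:156/100 201:151/113 202:155/187 203:157/223 204:149/239 205:144/247 206:143/248 207:141/248 | 151:11/72 152:4/71 153:4/68 154:0/70 155:4/70 156:7/70 157:14/73 158:4/69 159:11/72 160:14/71 161:77/80 162:125/92 163:137/95 164:133/100 165:141/98 166:135/100 167:139/99 168:146/96
```

apply_moves(deltas=[{"tx":0.38,"ty":0.02,"tz":0,"ax":0,"ay":0,"az":0,"fingers":1},{"tx":0.38,"ty":0.02,"tz":0,"ax":0,"ay":0,"az":0,"fingers":1},{"tx":0.38,"ty":0.02,"tz":0,"ax":0,"ay":0,"az":0,"fingers":1},{"tx":0.38,"ty":0.025,"tz":0,"ax":0,"ay":0,"az":0,"fingers":1},{"tx":0,"ty":0,"tz":0.6,"ax":0,"ay":0,"az":0,"fingers":1},{"tx":0,"ty":0,"tz":0.6,"ax":0,"ay":0,"az":0,"fingers":1},{"tx":0,"ty":0,"tz":0.6,"ax":0,"ay":0,"az":0,"fingers":1},{"tx":0,"ty":0,"tz":0.58,"ax":0,"ay":0,"az":0,"fingers":1}])

```text
clock: 60.33
tool_pos: [450.3, 279.6, 229.3]
ee_rot: [0.693, 0.721, -0.0, -0.0]
contact_force: [0.4, 0.8, -1.0]
opening: 8.2
finger_force: 20.0
```

apply_moves(deltas=[{"tx":0,"ty":0,"tz":0,"ax":0,"ay":0,"az":0,"fingers":1},{"tx":0,"ty":0,"tz":0,"ax":0,"ay":0,"az":0,"fingers":1},{"tx":0,"ty":0,"tz":0.4,"ax":0,"ay":0,"az":0,"fingers":1},{"tx":0,"ty":0,"tz":0.4,"ax":0,"ay":0,"az":0,"fingers":1},{"tx":0,"ty":0,"tz":0.4,"ax":0,"ay":0,"az":0,"fingers":1},{"tx":0,"ty":0,"tz":0.4,"ax":0,"ay":0,"az":0,"fingers":1},{"tx":0,"ty":0,"tz":0,"ax":0,"ay":0,"az":0,"fingers":1},{"tx":0,"ty":0,"tz":0,"ax":0,"ay":0,"az":0,"fingers":1}])

```text
clock: 61.0
tool_pos: [450.8, 280.2, 167.9]
ee_rot: [0.693, 0.721, 0.001, 0.0]
contact_force: [0.7, 0.4, 0.1]
opening: 7.8
finger_force: 20.0
```

apply_moves(deltas=[{"tx":0,"ty":0,"tz":0.2,"ax":0,"ay":0,"az":0,"fingers":1},{"tx":0,"ty":0,"tz":0.2,"ax":0,"ay":0,"az":0,"fingers":1},{"tx":0,"ty":0,"tz":0.06,"ax":0,"ay":0,"az":0,"fingers":1},{"tx":0,"ty":0,"tz":0,"ax":0,"ay":0,"az":0,"fingers":1},{"tx":0,"ty":0,"tz":0,"ax":0,"ay":0,"az":0,"fingers":1},{"tx":0,"ty":0,"tz":0,"ax":0,"ay":0,"az":0,"fingers":0.76},{"tx":0,"ty":0,"tz":0,"ax":0,"ay":0,"az":0,"fingers":0.76},{"tx":0,"ty":0,"tz":0,"ax":0,"ay":0,"az":0,"fingers":0.76}])

```text
clock: 61.67
tool_pos: [450.4, 280.1, 148.3]
ee_rot: [0.693, 0.721, 0.0, 0.0]
contact_force: [0.6, 0.4, -0.2]
opening: 21.6
finger_force: 0.0
```

apply_moves(deltas=[{"tx":0,"ty":0,"tz":0,"ax":0,"ay":0,"az":0,"fingers":0.76},{"tx":0,"ty":0,"tz":0,"ax":0,"ay":0,"az":0,"fingers":0.76},{"tx":0,"ty":0,"tz":-0.4,"ax":0,"ay":0,"az":0,"fingers":0.76},{"tx":0,"ty":0,"tz":-0.6,"ax":0,"ay":0,"az":0,"fingers":0.76},{"tx":0,"ty":0,"tz":-0.8,"ax":0,"ay":0,"az":0,"fingers":0.76},{"tx":0,"ty":0,"tz":-0.9,"ax":0,"ay":0,"az":0,"fingers":0.76},{"tx":0,"ty":0,"tz":-0.9,"ax":0,"ay":0,"az":0,"fingers":0.76},{"tx":0,"ty":0,"tz":-0.9,"ax":0,"ay":0,"az":0,"fingers":0.76}])

```text
clock: 62.33
tool_pos: [450.0, 279.9, 330.0]
ee_rot: [0.693, 0.721, 0.0, 0.0]
contact_force: [0.0, 0.7, -0.3]
opening: 22.7
finger_force: 0.0
```

apply_moves(deltas=[{"tx":-0.6,"ty":0.7,"tz":0,"ax":0,"ay":0,"az":0,"fingers":0.76},{"tx":-0.6,"ty":0.7,"tz":0,"ax":0,"ay":0,"az":0,"fingers":0.76},{"tx":-0.6,"ty":0.7,"tz":0,"ax":0,"ay":0,"az":0,"fingers":0.76},{"tx":0,"ty":0,"tz":0,"ax":0,"ay":0,"az":0,"fingers":1},{"tx":0,"ty":0,"tz":0,"ax":0,"ay":0,"az":0,"fingers":1},{"tx":0,"ty":0,"tz":0,"ax":0,"ay":0,"az":0,"fingers":1},{"tx":0,"ty":0,"tz":0,"ax":0,"ay":0,"az":0,"fingers":1},{"tx":0,"ty":0,"tz":0,"ax":0,"ay":0,"az":0,"fingers":1}])

```text
clock: 63.0
tool_pos: [536.4, 212.2, 328.4]
ee_rot: [0.693, 0.721, 0.0, 0.0]
contact_force: [-0.2, 0.5, 0.2]
opening: 0.2
finger_force: 0.0
```

Run:
```python
from h import *
import pickle
np.set_printoptions(precision=0,suppress=True)
plan()
w=snap('wrist');pickle.dump(w,open('w17.pkl','wb'));caddy(w,(542,281.7))
H=cv2.cvtColor(w['color'],cv2.COLOR_RGB2HSV)
for n in (-25,0,25):
  o=[]
  for u in np.arange(-105,107,1):
    q=proj(w,(542+u*.999-.038*n,281.2+u*.038+n,183))
    if 0<=q[1]<400 and 0<=q[0]<640 and H[int(q[1]),int(q[0]),1]>90 and H[int(q[1]),int(q[0]),2]>150:o.append(int(u))
  print('lit wood at z183 n=%d'%n,o)
# tray front and turquoise in w10
w=pickle.load(open('w10.pkl','rb'));g=cv2.cvtColor(w['color'],cv2.COLOR_RGB2GRAY)
for y in (-150,-187,-225):
  t,v=prof(w,(450,y),2.7,37,0,80,2);print('y',y,[int(a) for a in v],'last uv',proj(w,(450,y,37)))
S=pickle.load(open('S0.pkl','rb'))
for n in ('scene','side'):
  H=cv2.cvtColor(S[n]['color'],cv2.COLOR_RGB2HSV);m=((abs(H[:,:,0].astype(int)-88)<8)&(H[:,:,1]>120)&(H[:,:,2]>60)).astype(np.uint8)
  for c in cv2.findContours(m,0,2)[0]:
    if cv2.contourArea(c)>80:
      q=cv2.approxPolyDP(c,4,True)[:,0];print(n,cv2.contourArea(c),[(p.tolist(),onz(S[n],*p,0)[:2].round(),onz(S[n],*p,125)[:2].round()) for p in q])
```

```text
t 63.00 pos [536. 212. 328.] head 92.31 zdir [ 0.  0. -1.] F [-0.  0.  0.] open 0.2 ff 0.0 j6 0.27
along@n=-20 [(-105.0, 216), (-79.5, 126), (-49.0, 209), (-30.5, 129), (-1.0, 225), (12.0, 128), (28.0, 126), (31.5, 126), (48.5, 214), (80.5, 127), (103.5, 214)]
along@n=25 [(-106.0, 210), (-79.5, 130), (-51.0, 222), (-31.0, 137), (-2.0, 227), (9.5, 134), (27.5, 141), (31.5, 132), (47.5, 203), (80.5, 220), (104.0, 202)]
across@u=-67 [(38.5, 136), (43.0, 226), (55.0, 252)]
across@u=-20 [(37.5, 141)]
across@u=20 [(38.5, 138)]
across@u=67 [(-45.0, 206), (43.0, 221), (55.0, 251)]
lit wood at z183 n=-25 [-92, -91, -90, -89, -88, -87, -86, -43, -42, -41, -40, -39, -38, -37, 34, 35, 36, 37, 38, 39, 40, 41, 42, 43, 44, 45, 46, 76, 77, 78, 79, 80, 81, 82, 83, 84, 85, 86, 87, 88, 89, 90, 91, 92, 93, 94, 95]
lit wood at z183 n=0 [-93, -92, -91, -90, -89, -88, -87, -44, -43, -42, -41, -40, -39, -38, -37, 34, 35, 36, 37, 38, 39, 40, 41, 42, 43, 44, 45, 46, 75, 76, 77, 78, 79, 80, 81, 82, 83, 84, 85, 86, 87, 88, 89, 90, 91, 92, 93, 94]
lit wood at z183 n=25 [-94, -93, -92, -91, -90, -89, -88, -87, -4
[... 1566 characters left out ...]
, -263.]), array([453., -56.])), ([363, 206], array([ 529., -183.]), array([461.,  12.])), ([362, 229], array([481., -52.]), array([421., 122.])), ([367, 234], array([458., -34.]), array([401., 138.]))]
side 476.0 [([416, 183], array([ 414., -425.]), array([ 364., -192.])), ([401, 189], array([ 450., -356.]), array([ 394., -133.])), ([397, 222], array([ 396., -141.]), array([349.,  48.])), ([412, 216], array([ 363., -197.]), array([322.,  -0.]))]
side 323.0 [([329, 142], array([ 859., -619.]), array([ 739., -355.])), ([317, 146], array([ 886., -556.]), array([ 762., -302.])), ([317, 175], array([ 767., -314.]), array([662., -98.])), ([326, 171], array([ 751., -360.]), array([ 648., -137.]))]
```

apply_moves(deltas=[{"tx":0,"ty":0,"tz":0,"ax":0,"ay":0,"az":0.98,"fingers":1},{"tx":0,"ty":0,"tz":0,"ax":0,"ay":0,"az":0.98,"fingers":1},{"tx":0,"ty":0,"tz":0,"ax":0,"ay":0,"az":0.98,"fingers":1},{"tx":0,"ty":0,"tz":0,"ax":0,"ay":0,"az":0.98,"fingers":1},{"tx":0,"ty":0,"tz":0,"ax":0,"ay":0,"az":0.98,"fingers":1},{"tx":0,"ty":0,"tz":0,"ax":0,"ay":0,"az":0.98,"fingers":1},{"tx":0,"ty":0,"tz":0,"ax":0,"ay":0,"az":0.98,"fingers":1},{"tx":0,"ty":0,"tz":0,"ax":0,"ay":0,"az":0.98,"fingers":1}])

```text
clock: 63.72
tool_pos: [536.6, 211.9, 328.3]
ee_rot: [0.917, 0.399, 0.0, -0.0]
contact_force: [-0.1, 0.2, -0.0]
opening: 0.4
finger_force: 0.0
```

apply_moves(deltas=[{"tx":0,"ty":0,"tz":0,"ax":0,"ay":0,"az":0.98,"fingers":1},{"tx":0,"ty":0,"tz":0,"ax":0,"ay":0,"az":0.98,"fingers":1},{"tx":0,"ty":0,"tz":0,"ax":0,"ay":0,"az":0.98,"fingers":1},{"tx":0,"ty":0,"tz":0,"ax":0,"ay":0,"az":0.98,"fingers":1},{"tx":0,"ty":0,"tz":0,"ax":0,"ay":0,"az":0.98,"fingers":1},{"tx":0,"ty":0,"tz":0,"ax":0,"ay":0,"az":0.98,"fingers":1},{"tx":0,"ty":0,"tz":0,"ax":0,"ay":0,"az":0.98,"fingers":1},{"tx":0,"ty":0,"tz":0,"ax":0,"ay":0,"az":0.94,"fingers":1}])

```text
clock: 64.38
tool_pos: [536.6, 211.9, 328.3]
ee_rot: [1.0, 0.021, 0.0, -0.0]
contact_force: [0.4, -0.4, -1.1]
opening: 0.5
finger_force: 0.0
```

apply_moves(deltas=[{"tx":-0.22,"ty":0.6,"tz":0,"ax":0,"ay":0,"az":0,"fingers":1},{"tx":-0.226,"ty":0.944,"tz":0,"ax":0,"ay":0,"az":0,"fingers":1},{"tx":-0.226,"ty":0.944,"tz":0,"ax":0,"ay":0,"az":0,"fingers":1},{"tx":-0.226,"ty":0.944,"tz":0,"ax":0,"ay":0,"az":0,"fingers":1},{"tx":-0.226,"ty":0.944,"tz":0,"ax":0,"ay":0,"az":0,"fingers":1},{"tx":-0.226,"ty":0.944,"tz":0,"ax":0,"ay":0,"az":0,"fingers":1},{"tx":-0.226,"ty":0.944,"tz":0,"ax":0,"ay":0,"az":0,"fingers":1},{"tx":-0.226,"ty":0.944,"tz":0,"ax":0,"ay":0,"az":0,"fingers":1}])

```text
clock: 65.05
tool_pos: [477.4, -81.0, 328.5]
ee_rot: [1.0, 0.023, 0.0, 0.0]
contact_force: [0.7, -0.3, -0.7]
opening: 0.4
finger_force: 0.0
```

apply_moves(deltas=[{"tx":-0.226,"ty":0.944,"tz":0,"ax":0,"ay":0,"az":0,"fingers":1},{"tx":-0.226,"ty":0.944,"tz":0,"ax":0,"ay":0,"az":0,"fingers":1},{"tx":-0.226,"ty":0.944,"tz":0,"ax":0,"ay":0,"az":0,"fingers":1},{"tx":0,"ty":0,"tz":0.8,"ax":0,"ay":0,"az":0,"fingers":1},{"tx":0,"ty":0,"tz":0.8,"ax":0,"ay":0,"az":0,"fingers":1},{"tx":0,"ty":0,"tz":0.8,"ax":0,"ay":0,"az":0,"fingers":1},{"tx":0,"ty":0,"tz":0.8,"ax":0,"ay":0,"az":0,"fingers":1},{"tx":0,"ty":0,"tz":0.8,"ax":0,"ay":0,"az":0,"fingers":1}])

```text
clock: 65.72
tool_pos: [456.2, -193.8, 167.0]
ee_rot: [1.0, 0.023, 0.0, 0.0]
contact_force: [0.4, -0.5, 0.1]
opening: 0.5
finger_force: 0.0
```

apply_moves(deltas=[{"tx":0,"ty":0,"tz":0,"ax":0,"ay":0,"az":0,"fingers":1},{"tx":0,"ty":0,"tz":0,"ax":0,"ay":0,"az":0,"fingers":1},{"tx":0,"ty":0,"tz":0,"ax":0,"ay":0,"az":0,"fingers":1},{"tx":0,"ty":0,"tz":0,"ax":0,"ay":0,"az":0,"fingers":1},{"tx":0,"ty":0,"tz":0,"ax":0,"ay":0,"az":0,"fingers":1},{"tx":0,"ty":0,"tz":0,"ax":0,"ay":0,"az":0,"fingers":1},{"tx":0,"ty":0,"tz":0,"ax":0,"ay":0,"az":0,"fingers":1},{"tx":0,"ty":0,"tz":0,"ax":0,"ay":0,"az":0,"fingers":1}])

```text
clock: 66.38
tool_pos: [456.4, -194.4, 168.4]
ee_rot: [1.0, 0.023, 0.0, 0.0]
contact_force: [-0.7, -1.0, -0.3]
opening: 0.1
finger_force: 0.0
```

Run:
```python
from h import *
import pickle
plan((456,-193.5,22),2.7)
w=snap('wrist');pickle.dump(w,open('w18.pkl','wb'))
for y in (-150,-225):
  t,v=prof(w,(450,y),2.7,37,0,80,2);print('y',y,[int(a) for a in v])
# turquoise visible near?
H=cv2.cvtColor(w['color'],cv2.COLOR_RGB2HSV);m=((abs(H[:,:,0].astype(int)-88)<8)&(H[:,:,1]>120)&(H[:,:,2]>60)).astype(np.uint8)
for c in cv2.findContours(m,0,2)[0]:
  if cv2.contourArea(c)>60: q=c[:,0];print(cv2.boundingRect(c),cv2.contourArea(c))
```

```text
t 66.38 pos [ 456.4 -194.4  168.4] head 2.62 zdir [ 0.001 -0.    -1.   ] F [-0.7 -1.  -0.3] open 0.1 ff 0.0 j6 1.05
 az units -0.01 (turn 0.08 deg)
 after turn: tx -0.010 ty -0.023 tz 3.661 units
y -150 [101, 99, 103, 106, 110, 109, 110, 112, 111, 113, 109, 111, 111, 110, 109, 164, 168, 127, 87, 90, 108, 109, 108, 107, 107, 110, 109, 108, 108, 109, 116, 167, 162, 166, 166, 165, 168, 167, 167, 167]
y -225 [167, 167, 173, 178, 181, 181, 181, 177, 177, 178, 175, 174, 175, 174, 174, 176, 178, 179, 166, 97, 63, 74, 95, 96, 97, 96, 95, 98, 99, 98, 97, 100, 142, 173, 155, 173, 171, 172, 172, 172]
(243, 236, 48, 35) 1046.5
(15, 167, 114, 51) 3220.0
```

apply_moves(deltas=[{"tx":0,"ty":-0.02,"tz":0.7,"ax":0,"ay":0,"az":0,"fingers":1},{"tx":0,"ty":0,"tz":0.7,"ax":0,"ay":0,"az":0,"fingers":1},{"tx":0,"ty":0,"tz":0.7,"ax":0,"ay":0,"az":0,"fingers":1},{"tx":0,"ty":0,"tz":0.6,"ax":0,"ay":0,"az":0,"fingers":1},{"tx":0,"ty":0,"tz":0.5,"ax":0,"ay":0,"az":0,"fingers":1},{"tx":0,"ty":0,"tz":0.3,"ax":0,"ay":0,"az":0,"fingers":1},{"tx":0,"ty":0,"tz":0.15,"ax":0,"ay":0,"az":0,"fingers":1},{"tx":0,"ty":0,"tz":0,"ax":0,"ay":0,"az":0,"fingers":1}])

```text
clock: 67.1
tool_pos: [455.8, -193.3, 21.1]
ee_rot: [1.0, 0.023, -0.001, -0.0]
contact_force: [-1.0, -1.0, 0.2]
opening: 0.4
finger_force: 0.0
```

apply_moves(deltas=[{"tx":0.12,"ty":0,"tz":0,"ax":0,"ay":0,"az":0,"fingers":1},{"tx":0.12,"ty":0,"tz":0,"ax":0,"ay":0,"az":0,"fingers":1},{"tx":0.12,"ty":0,"tz":0,"ax":0,"ay":0,"az":0,"fingers":1},{"tx":0.12,"ty":0,"tz":0,"ax":0,"ay":0,"az":0,"fingers":1},{"tx":0.12,"ty":0,"tz":0,"ax":0,"ay":0,"az":0,"fingers":1},{"tx":0.12,"ty":0,"tz":0,"ax":0,"ay":0,"az":0,"fingers":1},{"tx":0.12,"ty":0,"tz":0,"ax":0,"ay":0,"az":0,"fingers":1},{"tx":0.12,"ty":0,"tz":0,"ax":0,"ay":0,"az":0,"fingers":1}])

```text
clock: 67.77
tool_pos: [495.1, -191.8, 22.1]
ee_rot: [1.0, 0.023, -0.0, -0.0]
contact_force: [-1.4, -0.9, 0.8]
opening: 0.4
finger_force: 0.7
```

apply_moves(deltas=[{"tx":0.04,"ty":0,"tz":0,"ax":0,"ay":0,"az":0,"fingers":1},{"tx":0.04,"ty":0,"tz":0,"ax":0,"ay":0,"az":0,"fingers":1},{"tx":0.04,"ty":0,"tz":0,"ax":0,"ay":0,"az":0,"fingers":1},{"tx":0.04,"ty":0,"tz":0,"ax":0,"ay":0,"az":0,"fingers":1},{"tx":0,"ty":0,"tz":0,"ax":0,"ay":0,"az":0,"fingers":1},{"tx":0,"ty":0,"tz":0,"ax":0,"ay":0,"az":0,"fingers":1},{"tx":0,"ty":0,"tz":0,"ax":0,"ay":0,"az":0,"fingers":1},{"tx":0,"ty":0,"tz":0,"ax":0,"ay":0,"az":0,"fingers":1}])

```text
clock: 68.43
tool_pos: [501.1, -191.5, 22.1]
ee_rot: [1.0, 0.023, 0.0, 0.0]
contact_force: [-0.3, 0.2, 0.6]
opening: 0.6
finger_force: 0.0
```

apply_moves(deltas=[{"tx":0.03,"ty":0,"tz":0,"ax":0,"ay":0,"az":0,"fingers":1},{"tx":0.03,"ty":0,"tz":0,"ax":0,"ay":0,"az":0,"fingers":1},{"tx":0.03,"ty":0,"tz":0,"ax":0,"ay":0,"az":0,"fingers":1},{"tx":0,"ty":0,"tz":0,"ax":0,"ay":0,"az":0,"fingers":1},{"tx":0,"ty":0,"tz":0,"ax":0,"ay":0,"az":0,"fingers":1},{"tx":0,"ty":0,"tz":0,"ax":0,"ay":0,"az":0,"fingers":1},{"tx":0,"ty":0,"tz":0,"ax":0,"ay":0,"az":0,"fingers":1},{"tx":0,"ty":0,"tz":0,"ax":0,"ay":0,"az":0,"fingers":1}])

```text
clock: 69.1
tool_pos: [504.7, -191.3, 22.1]
ee_rot: [1.0, 0.023, 0.0, -0.0]
contact_force: [-0.1, 0.3, 0.8]
opening: 0.9
finger_force: 0.0
```

apply_moves(deltas=[{"tx":0.03,"ty":0,"tz":0,"ax":0,"ay":0,"az":0,"fingers":1},{"tx":0.03,"ty":0,"tz":0,"ax":0,"ay":0,"az":0,"fingers":1},{"tx":0.03,"ty":0,"tz":0,"ax":0,"ay":0,"az":0,"fingers":1},{"tx":0,"ty":0,"tz":0,"ax":0,"ay":0,"az":0,"fingers":1},{"tx":0,"ty":0,"tz":0,"ax":0,"ay":0,"az":0,"fingers":1},{"tx":0,"ty":0,"tz":0,"ax":0,"ay":0,"az":0,"fingers":1},{"tx":0,"ty":0,"tz":0,"ax":0,"ay":0,"az":0,"fingers":1},{"tx":0,"ty":0,"tz":0,"ax":0,"ay":0,"az":0,"fingers":1}])

```text
clock: 69.77
tool_pos: [506.3, -191.2, 22.0]
ee_rot: [1.0, 0.023, -0.002, -0.0]
contact_force: [-17.6, -0.7, 12.5]
opening: 0.5
finger_force: 8.8
```

Run:
```python
from h import *
import pickle
plan()
w=snap('wrist');pickle.dump(w,open('w19.pkl','wb'))
for y in (-130,-150,-225,-245):
  t,v=prof(w,(490,y),2.7,37,0,50,1);print('y',y,proj(w,(515,y,37)).round(),[int(a) for a in v])
```

```text
t 69.77 pos [ 506.3 -191.2   22. ] head 2.63 zdir [-0.005  0.001 -1.   ] F [-17.6  -0.7  12.5] open 0.5 ff 8.8 j6 1.10
y -130 [200. 233.] [205, 205, 206, 206, 206, 208, 209, 211, 211, 212, 211, 212, 210, 211, 211, 212, 211, 213, 210, 212, 211, 209, 209, 210, 209, 209, 209, 209, 209, 208, 207, 207, 205, 205, 205, 205, 204, 203, 203, 202, 142, 125, 133, 133, 132, 131, 128, 129, 128, 124]
y -150 [240. 235.] [49, 51, 52, 52, 56, 100, 130, 131, 134, 135, 133, 135, 135, 137, 138, 139, 141, 142, 143, 144, 144, 145, 181, 203, 205, 204, 204, 204, 205, 204, 204, 204, 203, 204, 202, 204, 203, 202, 202, 200, 198, 131, 124, 128, 130, 130, 130, 129, 129, 131]
y -225 [386. 241.] [27, 27, 31, 28, 29, 28, 30, 31, 99, 208, 210, 211, 214, 213, 214, 214, 214, 214, 212, 213, 213, 211, 211, 210, 209, 211, 212, 214, 213, 215, 213, 214, 214, 214, 213, 214, 213, 213, 213, 214, 215, 213, 215, 213, 183, 95, 109, 115, 115, 117]
y -245 [425. 243.] [48, 151, 206, 212, 211, 210, 207, 207, 203, 207, 208, 210, 214, 214, 214, 214, 213, 213, 213, 212, 212, 211, 210, 210, 208, 207, 208, 213, 214, 214, 214, 214, 214, 215, 214, 215, 214, 215, 214, 214, 215, 214, 215, 214, 215, 173, 93, 111, 115, 115]
```

apply_moves(deltas=[{"tx":-0.1,"ty":0,"tz":0,"ax":0,"ay":0,"az":0,"fingers":1},{"tx":-0.3,"ty":0,"tz":0,"ax":0,"ay":0,"az":0,"fingers":1},{"tx":-0.4,"ty":0,"tz":0,"ax":0,"ay":0,"az":0,"fingers":1},{"tx":0,"ty":0,"tz":-0.5,"ax":0,"ay":0,"az":0,"fingers":1},{"tx":0,"ty":0,"tz":-0.8,"ax":0,"ay":0,"az":0,"fingers":1},{"tx":0,"ty":0,"tz":-0.9,"ax":0,"ay":0,"az":0,"fingers":1},{"tx":0,"ty":0,"tz":-0.9,"ax":0,"ay":0,"az":0,"fingers":1},{"tx":0,"ty":0,"tz":-0.9,"ax":0,"ay":0,"az":0,"fingers":1}])

```text
clock: 70.48
tool_pos: [476.1, -192.5, 183.9]
ee_rot: [1.0, 0.023, 0.0, 0.0]
contact_force: [-0.3, 0.3, -0.3]
opening: 0.6
finger_force: 0.0
```

apply_moves(deltas=[{"tx":0,"ty":0,"tz":-0.9,"ax":0,"ay":0,"az":0,"fingers":1},{"tx":0,"ty":0,"tz":-0.9,"ax":0,"ay":0,"az":0,"fingers":1},{"tx":0,"ty":0,"tz":-0.9,"ax":0,"ay":0,"az":0,"fingers":1},{"tx":0,"ty":0,"tz":-0.9,"ax":0,"ay":0,"az":0,"fingers":1},{"tx":0,"ty":0,"tz":0,"ax":0,"ay":0,"az":0,"fingers":1},{"tx":0,"ty":0,"tz":0,"ax":0,"ay":0,"az":0,"fingers":1},{"tx":0,"ty":0,"tz":0,"ax":0,"ay":0,"az":0,"fingers":1},{"tx":0,"ty":0,"tz":0,"ax":0,"ay":0,"az":0,"fingers":1}])

```text
clock: 71.15
tool_pos: [476.0, -192.5, 324.6]
ee_rot: [1.0, 0.023, -0.001, -0.001]
contact_force: [0.3, 0.4, 0.0]
opening: 0.7
finger_force: 0.0
```

Run:
```python
from h import *
import pickle
plan((500,212,330),92.2)
w=snap('wrist');pickle.dump(w,open('w20.pkl','wb'))
for y in (-150,-225):
  t,v=prof(w,(490,y),2.7,37,0,50,2);print('y',y,[int(a) for a in v])
# change since hanging in the fixed cameras
a0,b0=pickle.load(open('w9.pkl','rb'));a=snap('scene');b=snap('side');S=pickle.load(open('S0.pkl','rb'))
for n,p,q in(('scene',a0,a),('side',b0,b)):
  d=np.abs(p['color'].astype(int)-q['color']).max(2)>40
  m=cv2.morphologyEx(d.astype(np.uint8),cv2.MORPH_OPEN,np.ones((3,3),np.uint8))
  N,_,st,_=cv2.connectedComponentsWithStats(m)
  print(n,[s[:5].tolist() for s in st[1:] if s[4]>25])
for nm,P in (('caddy',(542,281,110)),('bin',(387,275,110)),('tumbler',(745,180,60)),('drainer',(596,-188,60))): print(nm,proj(a,P).round(),proj(b,P).round())
```

```text
t 71.15 pos [ 476.  -192.5  324.6] head 2.63 zdir [-0.002  0.001 -1.   ] F [0.3 0.4 0. ] open 0.7 ff 0.0 j6 1.07
 az units -15.63 (turn 89.57 deg)
 after turn: tx 10.081 ty 0.988 tz -0.135 units
y -150 [115, 116, 114, 116, 115, 114, 115, 115, 151, 170, 167, 168, 166, 170, 171, 171, 172, 171, 172, 172, 172, 172, 171, 172, 172]
y -225 [183, 183, 182, 182, 180, 180, 178, 177, 175, 174, 173, 171, 170, 172, 172, 177, 175, 176, 178, 177, 177, 177, 176, 176, 177]
scene [[204, 1, 20, 8, 116], [240, 0, 6, 14, 75], [273, 0, 16, 41, 585], [314, 0, 56, 18, 470], [248, 5, 7, 40, 180], [226, 9, 13, 5, 57], [197, 15, 27, 18, 336], [344, 20, 27, 33, 501], [212, 48, 13, 6, 57], [246, 50, 44, 65, 1448], [214, 55, 19, 5, 72], [225, 56, 31, 27, 494], [213, 60, 14, 6, 61], [196, 78, 7, 12, 69], [248, 81, 17, 13, 127], [194, 92, 15, 15, 153], [224, 100, 15, 31, 364], [200, 116, 7, 7, 41], [359, 135, 20, 12, 121], [261, 144, 41, 16, 441], [381, 150, 26, 14, 169], [214, 166, 11, 13, 101], [338, 185, 18, 16, 102], [276, 187, 16, 20, 216], [245, 190, 9, 6, 43], [245, 195, 31, 34, 417], [297, 201, 22, 19, 221]
[... 479 characters left out ...]
065], [442, 42, 6, 5, 26], [281, 169, 18, 7, 74], [254, 171, 57, 77, 1450], [525, 171, 9, 7, 49], [341, 173, 14, 11, 74], [364, 172, 6, 8, 35], [535, 173, 13, 21, 201], [321, 187, 16, 20, 139], [374, 188, 12, 22, 158], [347, 191, 11, 18, 93], [298, 195, 11, 6, 55], [235, 210, 39, 39, 667], [363, 211, 11, 22, 137], [507, 219, 5, 12, 45], [179, 228, 48, 35, 925], [228, 228, 9, 4, 32], [300, 228, 19, 35, 392], [290, 231, 6, 6, 29], [319, 233, 36, 33, 409], [414, 235, 35, 8, 218], [291, 248, 9, 10, 63], [580, 257, 60, 48, 1902], [628, 260, 6, 5, 26], [434, 287, 58, 45, 1532]]
caddy [379. 164.] [293. 254.]
bin [349. 146.] [351. 271.]
tumbler [397. 217.] [248. 229.]
drainer [262. 234.] [346. 185.]
```

apply_moves(deltas=[{"tx":0,"ty":0,"tz":0,"ax":0,"ay":0,"az":-0.98,"fingers":1},{"tx":0,"ty":0,"tz":0,"ax":0,"ay":0,"az":-0.98,"fingers":1},{"tx":0,"ty":0,"tz":0,"ax":0,"ay":0,"az":-0.98,"fingers":1},{"tx":0,"ty":0,"tz":0,"ax":0,"ay":0,"az":-0.98,"fingers":1},{"tx":0,"ty":0,"tz":0,"ax":0,"ay":0,"az":-0.98,"fingers":1},{"tx":0,"ty":0,"tz":0,"ax":0,"ay":0,"az":-0.98,"fingers":1},{"tx":0,"ty":0,"tz":0,"ax":0,"ay":0,"az":-0.98,"fingers":1},{"tx":0,"ty":0,"tz":0,"ax":0,"ay":0,"az":-0.98,"fingers":1}])

```text
clock: 71.97
tool_pos: [476.2, -192.6, 325.5]
ee_rot: [0.914, 0.405, -0.0, -0.0]
contact_force: [0.5, -0.2, -0.3]
opening: 0.4
finger_force: 0.0
```

apply_moves(deltas=[{"tx":0,"ty":0,"tz":0,"ax":0,"ay":0,"az":-0.98,"fingers":1},{"tx":0,"ty":0,"tz":0,"ax":0,"ay":0,"az":-0.98,"fingers":1},{"tx":0,"ty":0,"tz":0,"ax":0,"ay":0,"az":-0.98,"fingers":1},{"tx":0,"ty":0,"tz":0,"ax":0,"ay":0,"az":-0.98,"fingers":1},{"tx":0,"ty":0,"tz":0,"ax":0,"ay":0,"az":-0.98,"fingers":1},{"tx":0,"ty":0,"tz":0,"ax":0,"ay":0,"az":-0.98,"fingers":1},{"tx":0,"ty":0,"tz":0,"ax":0,"ay":0,"az":-0.98,"fingers":1},{"tx":0,"ty":0,"tz":0,"ax":0,"ay":0,"az":-0.95,"fingers":1}])

```text
clock: 72.63
tool_pos: [476.2, -192.6, 325.5]
ee_rot: [0.691, 0.723, -0.0, -0.0]
contact_force: [0.2, -0.6, -1.1]
opening: 0.4
finger_force: 0.0
```

apply_moves(deltas=[{"tx":0.6,"ty":0.09,"tz":0,"ax":0,"ay":0,"az":0,"fingers":1},{"tx":0.9,"ty":0.09,"tz":0,"ax":0,"ay":0,"az":0,"fingers":1},{"tx":0.95,"ty":0.09,"tz":0,"ax":0,"ay":0,"az":0,"fingers":1},{"tx":0.95,"ty":0.09,"tz":0,"ax":0,"ay":0,"az":0,"fingers":1},{"tx":0.95,"ty":0.09,"tz":0,"ax":0,"ay":0,"az":0,"fingers":1},{"tx":0.95,"ty":0.09,"tz":0,"ax":0,"ay":0,"az":0,"fingers":1},{"tx":0.95,"ty":0.09,"tz":0,"ax":0,"ay":0,"az":0,"fingers":1},{"tx":0.95,"ty":0.09,"tz":0,"ax":0,"ay":0,"az":0,"fingers":1}])

```text
clock: 73.3
tool_pos: [493.2, 98.2, 325.7]
ee_rot: [0.693, 0.721, -0.0, -0.0]
contact_force: [1.1, -0.1, 0.0]
opening: 0.3
finger_force: 0.0
```

apply_moves(deltas=[{"tx":0.95,"ty":0.09,"tz":0,"ax":0,"ay":0,"az":0,"fingers":1},{"tx":0.95,"ty":0.09,"tz":0,"ax":0,"ay":0,"az":0,"fingers":1},{"tx":0.95,"ty":0.09,"tz":0,"ax":0,"ay":0,"az":0,"fingers":1},{"tx":0,"ty":0,"tz":0,"ax":0,"ay":0,"az":0,"fingers":1},{"tx":0,"ty":0,"tz":0,"ax":0,"ay":0,"az":0,"fingers":1},{"tx":0,"ty":0,"tz":0,"ax":0,"ay":0,"az":0,"fingers":1},{"tx":0,"ty":0,"tz":0,"ax":0,"ay":0,"az":0,"fingers":1},{"tx":0,"ty":0,"tz":0,"ax":0,"ay":0,"az":0,"fingers":1}])

```text
clock: 73.97
tool_pos: [499.9, 209.5, 326.2]
ee_rot: [0.693, 0.721, 0.0, 0.0]
contact_force: [-0.3, -0.7, 0.2]
opening: 0.4
finger_force: 0.0
```

Run:
```python
from h import *
from scipy.signal import find_peaks
import pickle
plan()
w=snap('wrist');pickle.dump(w,open('w21.pkl','wb'));caddy(w,(542,281.7))
H=cv2.cvtColor(w['color'],cv2.COLOR_RGB2HSV)
for n in (-25,0,25):
  o=[]
  for u in np.arange(-105,107,1):
    q=proj(w,(542+u*.999-.038*n,281.2+u*.038+n,183))
    if 0<=q[1]<400 and 0<=q[0]<640 and H[int(q[1]),int(q[0]),1]>90 and H[int(q[1]),int(q[0]),2]>150:o.append(int(u))
  print('lit wood n=%d'%n,o)
U=np.array((.99926,.0384));N=np.array((-.0384,.99926));B=np.array((387.,275.))
for o in(-20,25):
  t,v=prof(w,B+o*N,2.2,134,-50,50,.5);k,_=find_peaks(v,prominence=15,width=2);print('bin along',o,[(float(t[i]),int(v[i])) for i in k])
for o in(-18,18):
  t,v=prof(w,B+o*U,92.2,134,-60,75,.5);k,_=find_peaks(v,prominence=15,width=2);print('bin across',o,[(float(t[i]),int(v[i])) for i in k])
```

```text
t 73.97 pos [499.9 209.5 326.2] head 92.20 zdir [ 0. -0. -1.] F [-0.3 -0.7  0.2] open 0.4 ff 0.0 j6 0.29
along@n=-20 [(-101.0, 212), (-80.5, 128), (-63.0, 130), (-44.5, 216), (-22.5, 129), (3.5, 225), (25.5, 139), (30.0, 127), (52.5, 216), (79.0, 125)]
along@n=25 [(-100.5, 208), (-80.5, 135), (-51.0, 218), (-43.5, 204), (-30.5, 136), (3.5, 228), (25.5, 142), (31.0, 130), (51.5, 206), (80.5, 220)]
across@u=-67 [(37.0, 140), (43.0, 223), (55.5, 251)]
across@u=-20 [(38.5, 139)]
across@u=20 []
across@u=67 [(43.0, 220), (55.5, 251)]
lit wood n=-25 [-94, -93, -92, -91, -90, -89, -88, -87, -44, -43, -42, -41, -40, -39, -38, 28, 29, 30, 31, 32, 33, 34, 35, 36, 37, 38, 39, 40, 41, 42, 43, 44, 70, 71, 72, 73, 74, 75, 76, 77, 78, 79, 80, 81, 82, 83, 84, 85, 86, 87, 88, 89, 90, 91, 92, 93, 94]
lit wood n=0 [-95, -94, -93, -92, -91, -90, -89, -88, -87, -44, -43, -42, -41, -40, -39, -38, 29, 30, 31, 32, 33, 34, 35, 36, 37, 38, 39, 40, 41, 42, 43, 44, 45, 70, 71, 72, 73, 74, 75, 76, 77, 78, 79, 80, 81, 82, 83, 84, 85, 86, 87, 88, 89, 90, 91, 92, 93, 94, 95]
lit wood n=25 [-93, -92, -91, -90, -89, -88, -87, -44, -43, -42, -41, -40, -39, -38, 29, 30, 31, 32, 33, 34, 35, 36, 37, 38, 39, 40, 41, 42, 43, 44, 45, 69, 70, 71, 72, 73, 74, 75, 76, 77, 78, 79, 80, 81, 82, 94, 105, 106]
bin along -20 [(-31.5, 226), (-14.5, 238), (22.5, 128)]
bin along 25 [(-32.0, 234), (-16.0, 247), (25.5, 134)]
bin across -18 [(-44.0, 126), (-15.5, 107), (-3.5, 137), (6.0, 169), (15.0, 198), (24.0, 230), (34.0, 241), (66.0, 235)]
bin across 18 [(-44.0, 126), (36.0, 134), (66.0, 239)]
```

Run:
```python
from h import *
from scipy.signal import find_peaks
import pickle
U=np.array((.99926,.0384));N=np.array((-.0384,.99926));B=np.array((387.,275.))
for f in ('w15','w16','w17','w21'):
  w=pickle.load(open(f+'.pkl','rb'))
  for z in (134,):
   for o in(-20,):
    t,v=prof(w,B+o*N,2.2,z,-50,50,.5);k,_=find_peaks(v,prominence=15,width=2);print(f,w['C'].round(),z,o,[(float(t[i]),int(v[i])) for i in k])
   t,v=prof(w,B+5*U-25*U,92.2,z,-60,75,.5);k,_=find_peaks(v,prominence=10,width=2);print('  across',[(float(t[i]),int(v[i])) for i in k])
```

```text
w15 [497. 293. 506.] 134 -20 [(-31.5, 226), (-15.5, 236), (27.5, 130)]
  across [(-43.5, 125), (61.0, 250), (67.0, 237)]
w16 [447. 291. 505.] 134 -20 [(-32.0, 214), (-8.5, 218), (18.5, 130)]
  across [(-44.0, 199), (62.0, 245), (67.0, 234)]
w17 [534. 285. 508.] 134 -20 [(-31.0, 229), (-18.5, 238), (7.0, 126)]
  across [(25.5, 249), (61.5, 243), (66.0, 238)]
w21 [498. 282. 506.] 134 -20 [(-31.5, 226), (-14.5, 238), (22.5, 128)]
  across [(-44.0, 126), (61.0, 243), (66.0, 236)]
```

```bash
python3 -c "
from plant import manip
print(manip.job_done())"
```

```text
the job is handed in; nothing more can be done
None
```

I handed the job in at about 74 s: the caddy and bin hang side by side on the rail, each of the four boards stands in its own caddy bay, and the tray is pushed home against its stop. I checked the boards and tray by measurement only, since my picture views were used up, and I don't have the judged result.

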